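# Clip on the tilt sensor and hold the square in the corner

## Task

Set up the squareness check: squeeze the blue sensor clip open, take it off its stand and let it close over the top edge of the upright plate, on the yellow band and fully down. Then take the steel square by its blade and press it, upright and in line with the red line, into the corner of the fixture until its underside bears firmly on the base plate and its heel face bears firmly on the upright plate. Finish still gripping the square and pressing it both down and into the upright; leave the beaker, pink petri dish and tip box alone.

Things in the scene. Friction and masses are not known exactly. Their poses are not given: they have to be found in the camera images.
- clip_grip (a point): Grip point of the spring clip (two blue levers, small white sensor between, 30 mm wide in y, 61 mm high, 54 g), midway between its tails, 30 mm above the throat; z up, x across jaws and tails, y along the edge it sits on. Closed, the tails slope outward, about 40 mm apart outside here. Squeeze them along x with 12 N or more until they stop, parallel, about 18 mm apart; released, they spring shut.
- clip_throat (a point): Throat of the same clip (same axes), midway between the jaws: the face that rests on the top of the edge. The jaws reach 22 mm below it, the tails 38 mm above; squeezed, the jaws gape over 20 mm. At the start it sits on the fin of its stand, 72 mm above the worktop. It may sit either way round.
- jaw_a (a joint): Opening angle of one of the clip's two levers, which move alike (rad): about 0 when closed on the 6 mm edge, 0.40 when squeezed fully open.
- clip_stand: Fixed stand: white foot 90 x 80 x 12 mm with an upright aluminium fin 6 mm thick (x) and 60 mm wide (y), its top 72 mm above the worktop. Origin at the centre of its underside.
- band (a point): Middle of the top edge of the upright plate, at the middle of the yellow band (40 mm long). The upright is a fixed aluminium plate, 6 mm thick (x), 200 mm long (y), top edge 85 mm above the base plate; z up, y along the edge. The throat of the clip goes here, with clip y along this y (either way).
- corner (a point): Where the red line meets the corner between the base plate's top (12 mm above the worktop) and the front face of the upright plate. x level, square to the face, pointing into the upright; y along the upright; z up. The red line runs from here towards -x and up the face; the middle of the yellow band is 110 mm along +y.
- square_grip (a point): Grip point on the blade of the engineer's square (about 200 g), 95 mm above its underside, mid-blade: blade 10 mm thick (y), 40 mm wide (x), top at 115 mm. It stands on its dark stock, 100 mm long (x), 30 wide (y), 14 high. x points along the stock to the heel, z up. The heel face (blade back and stock end, flush) lies 20 mm ahead in +x.
- square_heel (a point): Bottom of the heel face of the same square, mid-width: 20 mm ahead in x of and 95 mm below the grip point; same axes. It belongs at the corner point.
- glass_beaker: Small beaker, 47 mm across, 54 mm high, a bystander; origin at the centre of its underside.
- tip_box: Yellow pipette tip box, 89 x 122 x 50 mm, a bystander; origin at the centre of its underside.
- pink_dish: Petri dish with pink content, 60 mm across, 14 mm high, a bystander; origin at the centre of its underside.

How it is judged:
By the outcome, as a careful person would: the job done as asked, in the order asked, and still so for the second after the job is handed in, while the arm keeps its last pose, push and grip.
It also fails if it takes over 67 s, if anything falls off the work surface, if the arm or the gripper's body presses on something with over 40 N, if the wrist force passes 120 N, or if a joint passes its speed limit or range.

## Robot

A 6-joint arm with a two-finger parallel gripper is mounted at the origin on a cart in front of the work surface, level with it; the furniture and walls round the work are solid. World frame = base frame: x ahead of the robot, y to its left, z up, the work surface at z = 0. Lengths are in m, angles in rad, forces in N, time in s.
With the tool pointing down it reaches from about 0.3 to 0.85 m from the base axis. Payload 5.4 kg.
Tool frame: the origin (TCP) lies on the centre line of the jaws, within the pads' length; the fingertips stand 19 mm ahead of it and the grasp point (between the pads) is the TCP (env.tip_reach is the distance from the TCP to the fingertips, in m); z points along the fingers, y is the direction in which the jaws open and shut (so a half turn about z gives the same grasp; the last joint's range is limited). The gripper opens to 85 mm and grips with 20 to 120 N. Pads are 22 mm wide; open, the fingers measure 114 mm over their backs; the gripper's body (76 mm by 85 mm) begins 54 mm behind the grasp point. The pads swing forward as they close: fully open they stand 13 mm farther back than shut.
Start: joints at [1.067, 0.158, 1.597, -0, 1.386, -0.21], TCP at [0.167, 0.55, 0.211] pointing down, gripper open.
Joint ranges: [-2.91, 2.91], [-0.94, 2.29], [0.18, 2.7], [-1.29, 4.43], [0.17, 2.64], [-3, 3]. Speed limits (rad/s): [2.57, 2.57, 3.14, 3.14, 3.14, 3.14].

## Interface

Orientations are given as a unit quaternion [w, x, y, z].
In Python, from cell import telemetry, cams, order, env gives the robot as it stands.
- The arm moves only by the tool step_arm, never from a script. Its argument "rows" is a list that holds one entry, the list of rows, each a list of 5 numbers: the closure, from 0 (fully open) to 1 (shut), then the shift along the tool's x, y, z in mm, then the turn about the tool's z in degrees. In form: [[[gripper, dx, dy, dz, spin], ...]]. A call has exactly 10 rows; each row shifts and turns the pose as measured when the row begins, along the tool's axes as they then stand; what a row does not reach is not made up. A row lasts 1/12 s, in which the tool goes at most 41.7 mm and 7.16 degrees, less where a joint would pass 70% of its speed; a pose out of reach is approached as far as the arm can. A call is refused whole if a number of a shift passes 41.7 or a number of a turn 7.16, either way. A call with a gripper value outside its range is refused whole. The fingers move at their own pace and stop on an object; "newtons" is the grip in N (left out, the last holds). Time passes only in rows, so rows that do not move let the fingers close, or fill a call up. It gives the time, the measured TCP pose, the force and the opening at its end, in the units of the state.
- telemetry.read_state(): the state, without advancing time (a new reading comes with each control period).
- cams.grab_frame(name): name is "scene" or "top" or "wrist"; returns the picture (400x640x3 uint8, red, green, blue); there is no depth.
- cams.camera_params(name): a dict with "intrinsics" (3x3 intrinsics, pixels), "origin" and "orientation" of the camera in the world. Camera axes: x right, y up, looking along -z (the intrinsics and any distortion apply to the point x, -y, -z); pixel columns grow to the right and rows downward; lengths in m; the calibration is good to about 2 mm. The wrist camera is an equidistant fisheye: a pixel r from the principal point sees the ray r / f radians off the axis. A picture is of the moment at which its call begins: read the wrist's pose just before it. camera_params takes no time and is no camera call; for the wrist camera it gives the pose at the moment of the call.
- order.hand_in(): hands the job in, once; it reports no verdict.
The state is a dict: "t": time; "joint_pos": joint angles; "joint_vel": joint speeds; "joint_efforts": joint torques, N m; "position": TCP position; "tcp_rot": TCP orientation; "contact_force": force on the tool from outside, world axes, zero at the start; "wrist_torque": the same for the moment, N m; "finger_gap": finger opening in m.
Only numpy, scipy, OpenCV 4.12 (cv2) and the standard library are available. Lean on these libraries where they do the work, as an engineer would, in place of code of your own. Each camera call takes 0.05 s, during which the arm holds its last target.

## Working session

There is one attempt and no reset: what is moved stays moved. The work goes in short steps, Python scripts to look and compute and a tool call to move; the robot and the scene stay as the last step left them, time stands still between calls to the robot, and variables do not carry over. Pictures are saved under pics/ and viewed, and the job is handed in when it is done.

Besides the shell and the picture viewer there is one more tool, called after ">>>" as name(argument=value, ...), one argument or row to a line, values as JSON. step_arm: Moves the arm, as the interface text tells. Its arguments: {"type":"object","properties":{"rows":{"type":"array"},"newtons":{"type":"number"}},"required":["rows"]}

```bash
mkdir -p pics; ls; python3 - <<'E'
from cell import telemetry, cams, order, env
import cv2
s=telemetry.read_state(); print(s); print(env.tip_reach)
for n in ["scene","top","wrist"]:
    p=cams.camera_params(n); print(n,p)
    im=cams.grab_frame(n); cv2.imwrite(f"pics/{n}0.png",im[:,:,::-1])
E
```

```text
pics
{'t': 0.0, 'joint_pos': array([ 1.06685174e+00,  1.59072616e-01,  1.59822519e+00,  1.40889146e-05,
        1.38622616e+00, -2.10097056e-01]), 'joint_vel': array([-0.00018113, -0.00017383,  0.0002632 , -0.00239271,  0.00049801,
       -0.00207534]), 'joint_efforts': array([ 1.32167945e-03, -3.95975983e+01, -3.31441891e+01,  5.39543441e-05,
        8.06048425e-03, -5.53498921e-06]), 'position': array([0.16623806, 0.54977365, 0.21000724]), 'tcp_rot': array([-3.43969230e-04,  1.46396954e-01,  9.89225454e-01, -9.02345437e-04]), 'contact_force': array([ 0.6363238 ,  0.12453909, -0.13262954]), 'wrist_torque': array([-0.0062958 ,  0.0250804 , -0.00893037]), 'finger_gap': 0.08539468337000061}
0.019
scene {'intrinsics': array([[472.28096631,   0.        , 321.79421454],
       [  0.        , 472.28096631, 193.90694762],
       [  0.        ,   0.        ,   1.        ]]), 'origin': array([-0.41344289, -0.42112067,  0.91745496]), 'orientation': array([ 0.76205857,  0.38253805, -0.22447016, -0.47174625])}
top {'intrinsics': array([[398.31420899,   0.        , 325.70340561],
       [  0.        , 398.31420899, 198.91038779],
       [  0.        ,   0.        ,   1.        ]]), 'origin': array([0.44162804, 0.06380873, 1.12590655]), 'orientation': array([-0.69934788, -0.04049338,  0.038166  ,  0.71261222])}
wrist {'intrinsics': array([[309.70691629,   0.        , 321.19763831],
       [  0.        , 309.70691629, 200.31788393],
       [  0.        ,   0.        ,   1.        ]]), 'origin': array([0.09484924, 0.57265529, 0.37166077]), 'orientation': array([ 0.79442091, -0.1179805 , -0.0855187 ,  0.58962918])}
```

View pics/scene0.png

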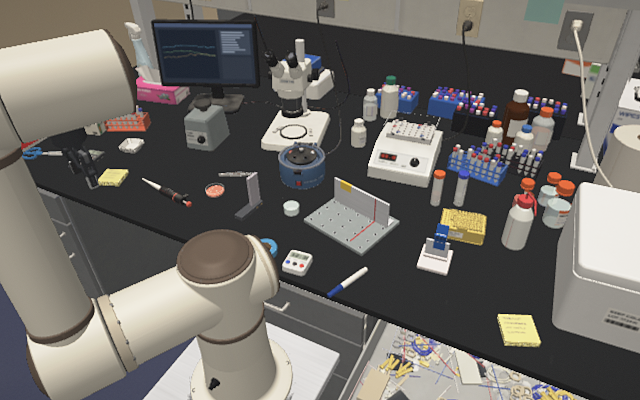

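View pics/top0.png

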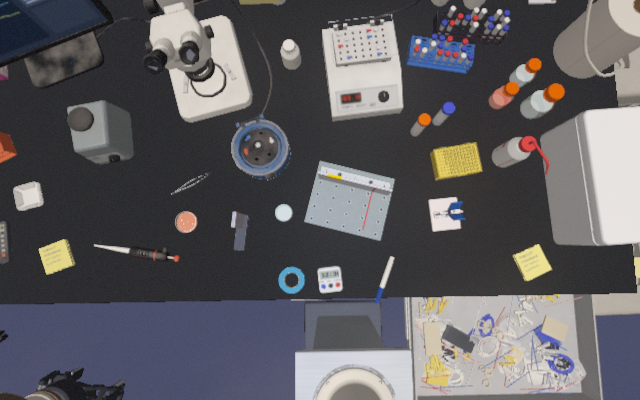

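View pics/wrist0.png

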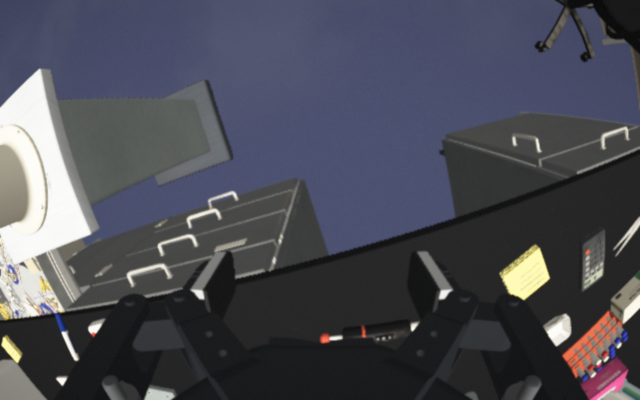

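The top view has the fixture around (350,200), clip stand at (446,214), square at (240,230), dish at (186,222), beaker at (284,213) and tip box at (456,160). I'll zoom in on them.

```bash
cat > h.py <<'E'
import numpy as np, cv2
from scipy.spatial.transform import Rotation as R
from cell import telemetry, cams, order, env
def Rq(q): return R.from_quat([q[1],q[2],q[3],q[0]]).as_matrix()
def ray(p,u,v,fish=False):
    K=p['intrinsics']; x=(u-K[0,2])/K[0,0]; y=(v-K[1,2])/K[1,1]
    if fish:
        r=np.hypot(x,y); d=np.array([np.sin(r)*x/r,-np.sin(r)*y/r,-np.cos(r)])
    else: d=np.array([x,-y,-1.])
    d=Rq(p['orientation'])@d
    return np.array(p['origin']),d/np.linalg.norm(d)
def onz(p,u,v,z,fish=False):
    o,d=ray(p,u,v,fish); return o+d*(z-o[2])/d[2]
def two(p1,uv1,p2,uv2,f1=False,f2=False):
    o1,d1=ray(p1,*uv1,f1);o2,d2=ray(p2,*uv2,f2)
    A=np.stack([d1,-d2],1); t=np.linalg.lstsq(A,o2-o1,rcond=None)[0]
    a=o1+t[0]*d1;b=o2+t[1]*d2
    return (a+b)/2,np.linalg.norm(a-b)
def proj(p,X,fish=False):
    c=Rq(p['orientation']).T@(np.array(X)-p['origin']); K=p['intrinsics']
    x,y,z=c[0],-c[1],-c[2]
    if fish:
        r=np.hypot(x,y); t=np.arctan2(r,z); x,y,z=x/r*t,y/r*t,1
    return np.array([K[0,0]*x/z+K[0,2],K[1,1]*y/z+K[1,2]])
def crop(im,x0,y0,w,h,s,name):
    c=cv2.resize(im[y0:y0+h,x0:x0+w],None,fx=s,fy=s,interpolation=cv2.INTER_CUBIC)
    cv2.imwrite(name,c)
E
python3 - <<'E'
from h import *
t=cv2.imread('pics/top0.png'); s=cv2.imread('pics/scene0.png')
crop(t,300,150,100,100,6,'pics/t_fix.png')
crop(t,420,140,70,100,6,'pics/t_clip.png')
crop(t,165,195,130,65,6,'pics/t_sq.png')
crop(s,300,170,100,85,6,'pics/s_fix.png')
crop(s,410,200,80,80,6,'pics/s_clip.png')
crop(s,200,160,105,65,6,'pics/s_sq.png')
E
```

```text
(no output)
```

View pics/t_fix.png

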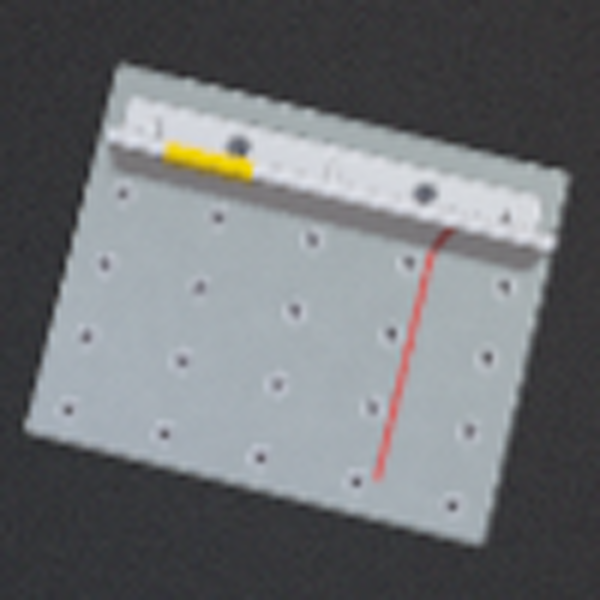

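View pics/t_clip.png

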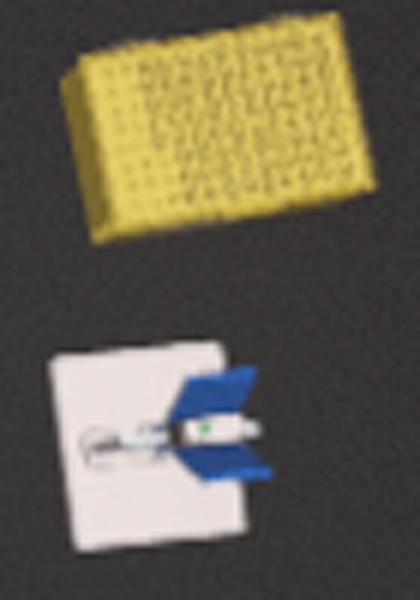

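View pics/t_sq.png

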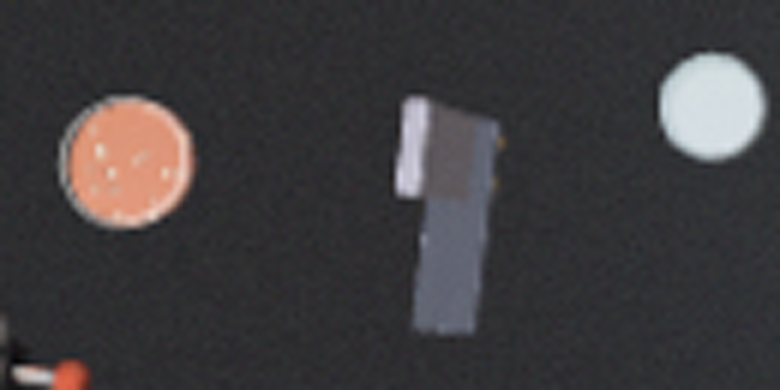

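View pics/s_fix.png

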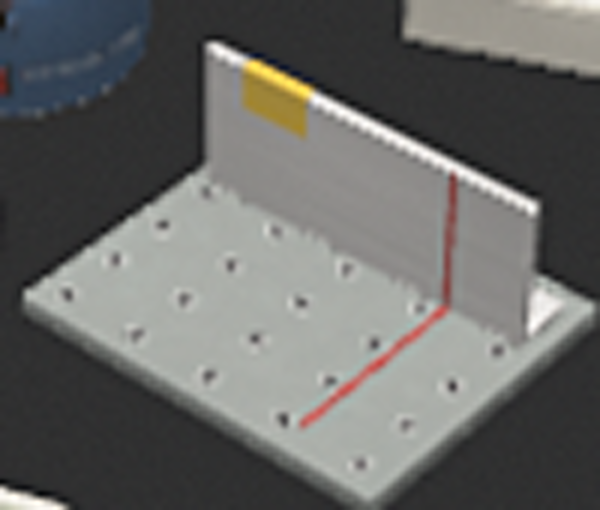

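View pics/s_clip.png

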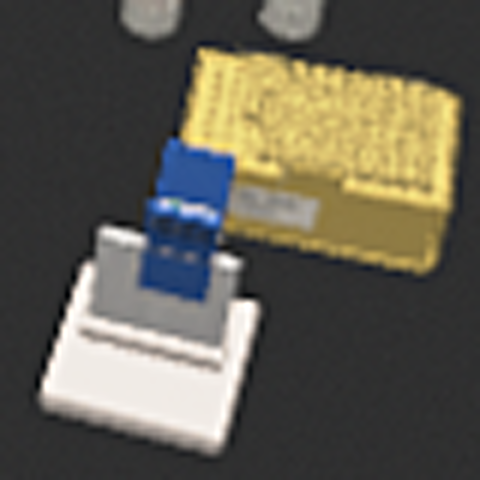

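View pics/s_sq.png

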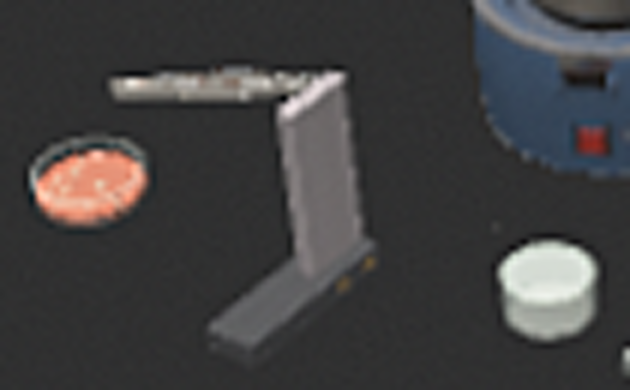

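```bash
python3 - <<'E'
from h import *
T=cams.camera_params('top');S=cams.camera_params('scene')
def c(x0,y0,a,b): return (x0+(a+.5)/6-.5,y0+(b+.5)/6-.5)
ft=lambda a,b:c(300,150,a,b); fs=lambda a,b:c(300,170,a,b)
ct=lambda a,b:c(420,140,a,b); cs=lambda a,b:c(410,200,a,b)
qt=lambda a,b:c(165,195,a,b); qs=lambda a,b:c(200,160,a,b)
np.set_printoptions(precision=4,suppress=True)
ang=lambda d:np.degrees(np.arctan2(d[1],d[0]))
P=[onz(T,*ft(*q),.012) for q in [(120,62),(570,172),(485,545),(25,432)]]
print('plate',P, ang(P[0]-P[3]),ang(P[1]-P[2]),ang(P[0]-P[1])-90,ang(P[3]-P[2])-90, np.linalg.norm(P[0]-P[1]),np.linalg.norm(P[0]-P[3]))
a=onz(T,*ft(375,480),.012);b=onz(T,*ft(432,253),.012);print('red',a,b,ang(b-a))
print('corner scene',onz(S,*fs(446,308),.012), onz(S,*fs(300,425),.012),two(T,ft(432,253),S,fs(446,308)))
# upright top edge
for q in [(105,133),(555,243)]: print('edge top',onz(T,*ft(*q),.097))
for q in [(207,45),(538,208)]: print('edge scene',onz(S,*fs(*q),.097))
print('band T',onz(T,*ft(165,146),.097),onz(T,*ft(252,165),.097)); print('band S',onz(S,*fs(247,62),.097),onz(S,*fs(312,92),.097))
print('clip T',[onz(T,*ct(*q),.110) for q in [(185,378),(258,367),(205,480),(272,475)]],onz(T,*ct(230,425),.110))
s=[onz(T,*ct(*q),.012) for q in [(52,357),(218,342),(245,530),(75,550)]];print('stand',s,np.mean(s,0),ang(s[0]-s[1])-90,ang(s[3]-s[2])-90,ang(s[0]-s[3]),ang(s[1]-s[2]))
s=[onz(S,*cs(*q),.012) for q in [(88,268),(258,305),(218,450),(42,400)]];print('standS',s,np.mean(s,0))
s=[onz(S,*cs(*q),.072) for q in [(98,230),(240,265)]];print('finS',s,np.mean(s,0))
s=[onz(T,*qt(*q),.115) for q in [(405,97),(428,97),(421,196),(397,196)]];print('blade',s,np.mean(s,0),ang(s[0]-s[3]),ang(s[1]-s[2]))
s=[onz(T,*qt(*q),.014) for q in [(500,120),(475,332),(413,330)]];print('stock',s,ang(s[0]-s[1]))
s=[onz(S,*qs(*q),.014) for q in [(207,330),(255,345),(375,242)]];print('stockS',s,ang(s[2]-s[1]))
s=[onz(S,*qs(*q),.115) for q in [(280,112),(295,118),(347,75),(330,72)]];print('bladeS',s,np.mean(s,0),ang(s[2]-s[1]))
print('beaker',onz(T,*qt(712,106),.054),'dish',onz(T,*qt(127,162),.014))
E
```

```text
plate [array([0.6781, 0.0817, 0.012 ]), array([ 0.6212, -0.1295,  0.012 ]), array([ 0.4472, -0.0836,  0.012 ]), array([0.5035, 0.1289, 0.012 ])] -15.139294242570308 -14.786857858311937 -15.070767142994526 -14.851921199683872 0.2187288569735453 0.18085599917055706
red [ 0.4782 -0.0335  0.012 ] [ 0.584  -0.0633  0.012 ] -15.730557595306086
corner scene [ 0.5858 -0.064   0.012 ] [ 0.4787 -0.0343  0.012 ] (array([ 0.5842, -0.0639,  0.0131]), np.float64(0.0014676392105685426))
edge top [0.6287 0.0874 0.097 ]
edge top [ 0.5765 -0.1071  0.097 ]
edge scene [0.6276 0.0856 0.097 ]
edge scene [ 0.5763 -0.1091  0.097 ]
band T [0.6224 0.0613 0.097 ] [0.6133 0.0235 0.097 ]
band S [0.623  0.0613 0.097 ] [0.614 0.022 0.097]
clip T [array([ 0.5397, -0.253 ,  0.11  ]), array([ 0.5438, -0.2843,  0.11  ]), array([ 0.496 , -0.2591,  0.11  ]), array([ 0.4976, -0.2877,  0.11  ])] [ 0.5192 -0.271   0.11  ]
stand [array([ 0.5602, -0.2218,  0.012 ]), array([ 0.5658, -0.2999,  0.012 ]), array([ 0.4777, -0.3076,  0.012 ]), array([ 0.4699, -0.2283,  0.012 ])] [ 0.5184 -0.2644  0.012 ] 4.097304496648803 5.6055693
[... 319 characters left out ...]
0.072 ]
blade [array([0.5288, 0.3051, 0.115 ]), array([0.5286, 0.2954, 0.115 ]), array([0.4867, 0.2981, 0.115 ]), array([0.4869, 0.3082, 0.115 ])] [0.5078 0.3017 0.115 ] -4.184179990819253 -3.6689620775082243
stock [array([0.5259, 0.2848, 0.014 ]), array([0.428 , 0.2961, 0.014 ]), array([0.4295, 0.3247, 0.014 ])] -6.5526029280494935
stockS [array([0.4289, 0.3228, 0.014 ]), array([0.4297, 0.2943, 0.014 ]), array([0.5259, 0.2856, 0.014 ])] -5.194415752459446
bladeS [array([0.4882, 0.3052, 0.115 ]), array([0.4871, 0.2956, 0.115 ]), array([0.5293, 0.2929, 0.115 ]), array([0.5278, 0.3021, 0.115 ])] [0.5081 0.299  0.115 ] -3.652368664686019
beaker [0.5274 0.1815 0.054 ] dish [0.5096 0.4587 0.014 ]
```

```bash
cat >> h.py <<'E'
def pose():
    s=telemetry.read_state(); M=Rq(s['tcp_rot']); return s,np.array(s['position']),M
def yawy(M): return np.degrees(np.arctan2(M[1,1],M[0,1]))
def plan(target,yaw,n,start=None):
    s,p,M=pose()
    if start is not None: p=np.array(start[0]); y0=start[1]
    else: y0=yawy(M)
    dy=(y0-yaw+180)%360-180
    sp=dy/n; d=(np.array(target)-p)/n
    rows=[]
    for i in range(n):
        a=np.radians(y0-sp*i); ty=np.array([np.cos(a),np.sin(a),0]); tx=np.array([-np.sin(a),np.cos(a),0])
        rows.append([round(float(v),1) for v in (1e3*d@tx,1e3*d@ty,-1e3*d[2],sp)])
    return rows
def st():
    s,p,M=pose()
    print('t %.2f'%s['t'],'p',np.round(p,4),'yaw %.2f'%yawy(M),'axis z',np.round(M[:,2],4),'F',np.round(s['contact_force'],2),'T',np.round(s['wrist_torque'],2),'gap %.4f'%s['finger_gap'])
E
python3 - <<'E'
from h import *
st()
for r in plan([.518,-.27,.27],4.7,23): print(r)
E
```

```text
t 0.15 p [0.1663 0.5499 0.2102] yaw 73.17 axis z [-7.0e-04 -1.3e-03 -1.0e+00] F [ 0.4  -0.13 -0.13] T [ 0.02 -0.03 -0.01] gap 0.0857
[-25.0, -29.7, -2.6, 3.0]
[-26.5, -28.4, -2.6, 3.0]
[-27.9, -26.9, -2.6, 3.0]
[-29.3, -25.5, -2.6, 3.0]
[-30.5, -23.9, -2.6, 3.0]
[-31.8, -22.3, -2.6, 3.0]
[-32.9, -20.6, -2.6, 3.0]
[-33.9, -18.9, -2.6, 3.0]
[-34.8, -17.1, -2.6, 3.0]
[-35.7, -15.3, -2.6, 3.0]
[-36.4, -13.4, -2.6, 3.0]
[-37.1, -11.5, -2.6, 3.0]
[-37.6, -9.5, -2.6, 3.0]
[-38.0, -7.6, -2.6, 3.0]
[-38.4, -5.6, -2.6, 3.0]
[-38.6, -3.6, -2.6, 3.0]
[-38.8, -1.6, -2.6, 3.0]
[-38.8, 0.4, -2.6, 3.0]
[-38.7, 2.5, -2.6, 3.0]
[-38.5, 4.5, -2.6, 3.0]
[-38.2, 6.5, -2.6, 3.0]
[-37.9, 8.4, -2.6, 3.0]
[-37.4, 10.4, -2.6, 3.0]
```

>>> step_arm(
  rows=[
    [[0,-25,-30,-6,3],[0,-26.5,-28,-6,3],[0,-28,-27,-6,3],[0,-29,-25.5,-6,3],[0,-30.5,-24,-6,3],[0,-32,-22,-6,3],[0,-33,-20.5,-6,3],[0,-34,-19,-6,3],[0,-35,-17,-6,3],[0,-35.5,-15,-6,3]],
  ],
  newtons=35,
)

```text
t: 0.98
position: [0.316, 0.1811, 0.266]
tcp_rot: [-0.002, 0.402, 0.916, -0.006]
contact_force: [1.5, -0.5, 0.0]
finger_gap: 0.0855
```

```bash
python3 - <<'E'
from h import *
st()
for r in plan([.518,-.27,.27],4.7,15): print(r)
E
```

```text
t 0.98 p [0.316  0.1811 0.266 ] yaw 42.64 axis z [-0.0075 -0.0087 -0.9999] F [ 1.49 -0.54  0.04] T [ 0.   -0.06  0.03] gap 0.0855
[-31.2, -10.5, -0.3, 2.5]
[-31.7, -9.1, -0.3, 2.5]
[-32.0, -7.7, -0.3, 2.5]
[-32.4, -6.2, -0.3, 2.5]
[-32.6, -4.8, -0.3, 2.5]
[-32.8, -3.4, -0.3, 2.5]
[-32.9, -1.9, -0.3, 2.5]
[-32.9, -0.5, -0.3, 2.5]
[-32.9, 1.0, -0.3, 2.5]
[-32.9, 2.4, -0.3, 2.5]
[-32.7, 3.9, -0.3, 2.5]
[-32.5, 5.3, -0.3, 2.5]
[-32.3, 6.8, -0.3, 2.5]
[-31.9, 8.2, -0.3, 2.5]
[-31.5, 9.6, -0.3, 2.5]
```

>>> step_arm(
  rows=[
    [[0,-31,-10.5,0,2.5],[0,-31.5,-9,0,2.5],[0,-32,-7.5,0,2.5],[0,-32.5,-6,0,2.5],[0,-32.5,-5,0,2.5],[0,-33,-3.5,0,2.5],[0,-33,-2,0,2.5],[0,-33,-0.5,0,2.5],[0,-33,1,0,2.5],[0,-33,2.5,0,2.5]],
  ],
)

```text
t: 1.82
position: [0.4502, -0.1392, 0.2691]
tcp_rot: [0.002, 0.602, 0.799, -0.003]
contact_force: [-0.4, 0.6, -0.1]
finger_gap: 0.0856
```

```bash
python3 - <<'E'
from h import *
st()
for r in plan([.518,-.27,.22],4.7,8): print(r)
E
```

```text
t 1.82 p [ 0.4502 -0.1392  0.2691] yaw 16.00 axis z [-0.001 -0.008 -1.   ] F [-0.37  0.65 -0.14] T [ 0.01 -0.    0.01] gap 0.0856
[-18.0, 3.6, 6.1, 1.4]
[-18.0, 4.1, 6.1, 1.4]
[-17.8, 4.5, 6.1, 1.4]
[-17.7, 5.0, 6.1, 1.4]
[-17.6, 5.4, 6.1, 1.4]
[-17.5, 5.8, 6.1, 1.4]
[-17.3, 6.3, 6.1, 1.4]
[-17.2, 6.7, 6.1, 1.4]
```

>>> step_arm(
  rows=[
    [[0,-18,3.5,6,1.4],[0,-18,4,6,1.4],[0,-18,4.5,6,1.4],[0,-18,5,6,1.4],[0,-17.5,5.5,6,1.4],[0,-17.5,6,6,1.4],[0,-17.5,6.5,6,1.4],[0,-17,6.5,6,1.4],[0,0,0,0,0],[0,0,0,0,0]],
  ],
)

```text
t: 2.65
position: [0.5186, -0.2844, 0.2149]
tcp_rot: [-0.001, 0.684, 0.729, -0.004]
contact_force: [-0.2, 0.1, -0.5]
finger_gap: 0.0852
```

```bash
python3 - <<'E'
from h import *
st()
p=cams.camera_params('wrist'); im=cams.grab_frame('wrist')[:,:,::-1]; cv2.imwrite('pics/w1.png',im)
import pickle; pickle.dump(p,open('w1.pkl','wb'))
im=cams.grab_frame('scene')[:,:,::-1]; cv2.imwrite('pics/s1.png',im)
print(proj(p,[.518,-.27,.11],True))
E
```

```text
t 2.65 p [ 0.5186 -0.2844  0.2149] yaw 3.62 axis z [-0.0063 -0.0047 -1.    ] F [-0.18  0.09 -0.51] T [ 0.01 -0.01 -0.03] gap 0.0852
[323.71987469 177.81317629]
```

View pics/w1.png

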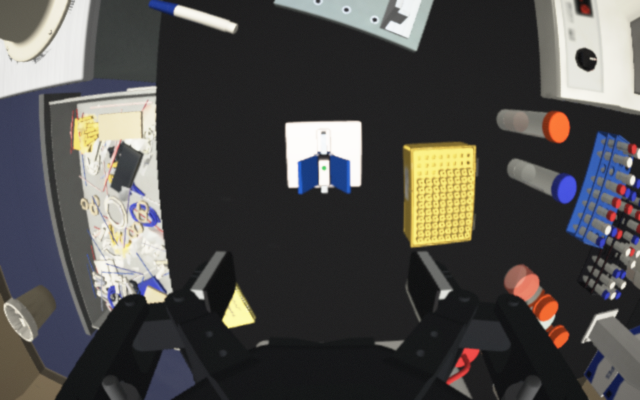

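```bash
python3 - <<'E'
from h import *
crop(cv2.imread('pics/w1.png'),275,110,100,95,7,'pics/w1c.png')
E
```

```text
(no output)
```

View pics/w1c.png

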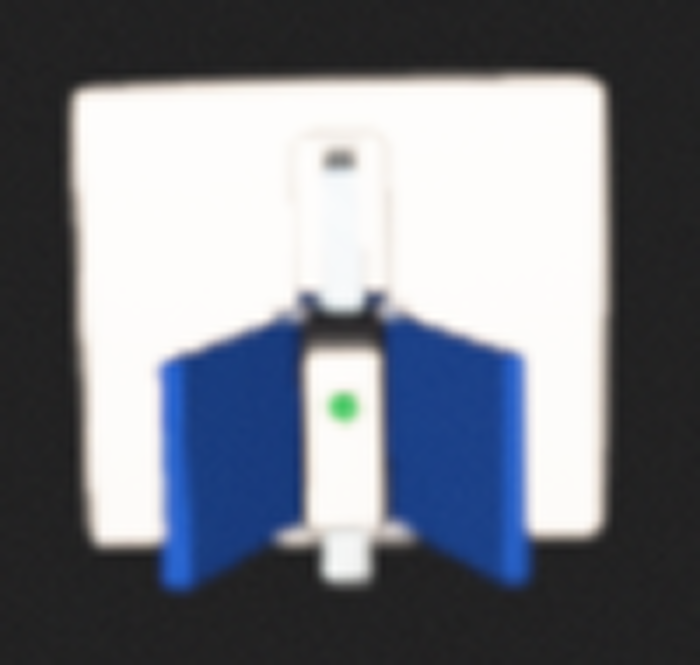

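```bash
python3 - <<'E'
from h import *
import pickle; p=pickle.load(open('w1.pkl','rb'))
c=lambda a,b:(275+(a+.5)/7-.5,110+(b+.5)/7-.5)
s=[onz(p,*c(*q),.110,True) for q in [(162,365),(522,355),(530,585),(163,588)]]
print(np.round(s,4),np.mean(s,0))
ang=lambda d:np.degrees(np.arctan2(d[1],d[0]))
print(ang(s[1]-s[0]),ang(s[2]-s[3]),ang(s[0]-s[3])-90,ang(s[1]-s[2])-90)
s=[onz(p,*c(*q),.072,True) for q in [(341,155),(341,310)]]
print(s)
s=[onz(p,*c(*q),.012,True) for q in [(72,88),(607,78),(600,537),(93,547)]];print(np.round(s,4),ang(s[1]-s[0]),ang(s[2]-s[3]),np.mean(s,0))
st()
for r in plan([.518,-.269,.14],4.5,4): print(r)
E
```

```text
[[ 0.4944 -0.257   0.11  ]
 [ 0.5391 -0.2529  0.11  ]
 [ 0.5426 -0.2825  0.11  ]
 [ 0.4958 -0.2859  0.11  ]] [ 0.5179971  -0.26955207  0.11      ]
5.312487586966495 4.198094229796298 2.7654603334024443 6.832405823661219
[array([ 0.51518961, -0.23241676,  0.072     ]), array([ 0.51659387, -0.25440584,  0.072     ])]
[[ 0.4698 -0.2282  0.012 ]
 [ 0.5589 -0.2208  0.012 ]
 [ 0.5647 -0.3     0.012 ]
 [ 0.4766 -0.3076  0.012 ]] 4.747150796466734 4.877894569156164 [ 0.51752687 -0.26413277  0.012     ]
t 2.75 p [ 0.5185 -0.2839  0.2153] yaw 3.65 axis z [-0.0061 -0.0051 -1.    ] F [ 0.17  0.29 -0.01] T [-0.01  0.01 -0.02] gap 0.0853
[3.7, 0.1, 18.8, -0.2]
[3.7, 0.1, 18.8, -0.2]
[3.7, 0.1, 18.8, -0.2]
[3.7, 0.2, 18.8, -0.2]
```

>>> step_arm(
  rows=[
    [[0,3.7,0.2,16,-0.2],[0,3.7,0.2,16,-0.2],[0,3.7,0.2,16,-0.2],[0,3.7,0.2,16,-0.2],[0,0,0,14,-0.2],[0,0,0,8,0],[0,0,0,0,0],[0,0,0,0,0],[0,0,0,0,0],[0,0,0,0,0]],
  ],
)

```text
t: 3.58
position: [0.5196, -0.2643, 0.1343]
tcp_rot: [0.005, 0.674, 0.738, -0.003]
contact_force: [0.5, -0.9, 0.1]
finger_gap: 0.0855
```

```bash
python3 - <<'E'
from h import *
st()
for r in plan([.518,-.2695,.102],4.7,3): print(r)
E
```

```text
t 3.58 p [ 0.5196 -0.2643  0.1343] yaw 5.17 axis z [ 0.0031 -0.0113 -0.9999] F [ 0.47 -0.85  0.08] T [-0.06  0.06 -0.  ] gap 0.0855
[-1.7, -0.7, 10.8, 0.2]
[-1.7, -0.7, 10.8, 0.2]
[-1.7, -0.7, 10.8, 0.2]
```

>>> step_arm(
  rows=[
    [[0,-1.7,-0.7,10,0],[0,-1.7,-0.7,10,0],[0,-1.7,-0.5,9,0],[0,0,0,3,0],[0,0,0,0,0],[0,0,0,0,0],[0,0,0,0,0],[0,0,0,0,0],[0,0,0,0,0],[0,0,0,0,0]],
  ],
)

```text
t: 4.42
position: [0.5192, -0.272, 0.1011]
tcp_rot: [0.007, 0.675, 0.738, -0.003]
contact_force: [0.2, -0.3, -0.3]
finger_gap: 0.0854
```

```bash
python3 - <<'E'
from h import *
st();st()
for r in plan([.518,-.2695,.102],4.7,1): print(r)
im=cams.grab_frame('wrist')[:,:,::-1]; cv2.imwrite('pics/w2.png',im)
E
```

```text
t 4.42 p [ 0.5192 -0.272   0.1011] yaw 5.12 axis z [ 0.006  -0.0136 -0.9999] F [ 0.2  -0.3  -0.28] T [-0.03 -0.   -0.02] gap 0.0854
t 4.42 p [ 0.5192 -0.272   0.1011] yaw 5.12 axis z [ 0.006  -0.0136 -0.9999] F [ 0.2  -0.3  -0.28] T [-0.03 -0.   -0.02] gap 0.0854
[2.6, -1.0, -0.9, 0.4]
```

View pics/w2.png

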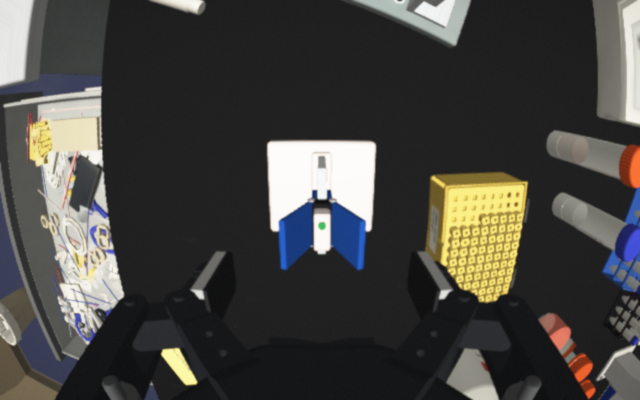

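```bash
python3 - <<'E'
from h import *
st()
s,p0,M=pose()
p=cams.camera_params('wrist')
for q in [p0,p0+M[:,1]*.043,p0-M[:,1]*.043,p0+M[:,1]*.043-M[:,2]*.013,p0+M[:,1]*.043+M[:,2]*.006]: print(np.round(q,4),proj(p,q,True))
for q in [[.4944,-.257,.11],[.5426,-.2825,.11],[.5391,-.2529,.11]]: print(q,proj(p,q,True))
c,d=p['origin']-p0,0; print(M.T@c)
E
```

```text
t 4.47 p [ 0.5192 -0.272   0.1011] yaw 5.12 axis z [ 0.0061 -0.0137 -0.9999] F [-0.33 -0.28  1.08] T [-0.02  0.    0.04] gap 0.0859
[ 0.5192 -0.272   0.1011] [323.21827166 243.68640724]
[ 0.562  -0.2682  0.1013] [396.73077358 242.8160879 ]
[ 0.4764 -0.2759  0.1009] [249.50543894 242.92361057]
[ 0.562  -0.268   0.1143] [401.93982856 252.64941191]
[ 0.5621 -0.2683  0.0953] [394.52840609 238.68428774]
[0.4944, -0.257, 0.11] [279.25414658 221.51164853]
[0.5426, -0.2825, 0.11] [362.69925533 269.79272768]
[0.5391, -0.2529, 0.11] [364.06172799 221.17628731]
[ 0.07493032 -0.00103782 -0.16154967]
```

>>> step_arm(
  rows=[
    [[0,2.6,-1,-1,0.4],[0,0,0,0,0],[1,0,0,0,0],[1,0,0,0,0],[1,0,0,0,0],[1,0,0,0,0],[1,0,0,0,0],[1,0,0,0,0],[1,0,0,0,0],[1,0,0,0,0]],
  ],
  newtons=35,
)

```text
t: 5.3
position: [0.5183, -0.2694, 0.103]
tcp_rot: [0.008, 0.678, 0.735, -0.003]
contact_force: [-0.0, 0.2, 0.2]
finger_gap: 0.0001
```

```bash
python3 - <<'E'
from h import *
st()
im=cams.grab_frame('wrist')[:,:,::-1]; cv2.imwrite('pics/w3.png',im)
im=cams.grab_frame('scene')[:,:,::-1]; crop(im,380,160,120,120,5,'pics/s3.png')
E
```

```text
t 5.30 p [ 0.5183 -0.2694  0.103 ] yaw 4.70 axis z [ 0.0072 -0.0146 -0.9999] F [-0.02  0.19  0.2 ] T [-0.01  0.01  0.02] gap 0.0001
```

View pics/w3.png

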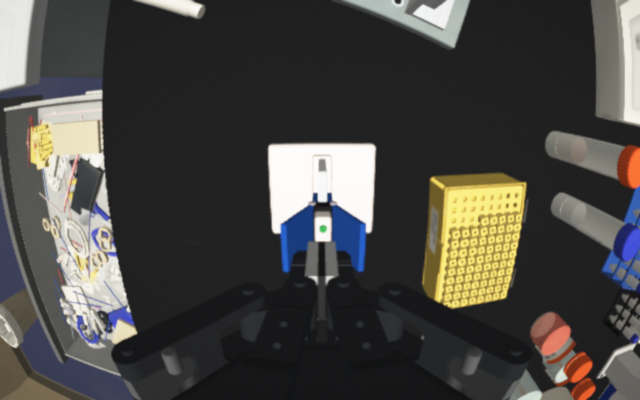

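View pics/s3.png

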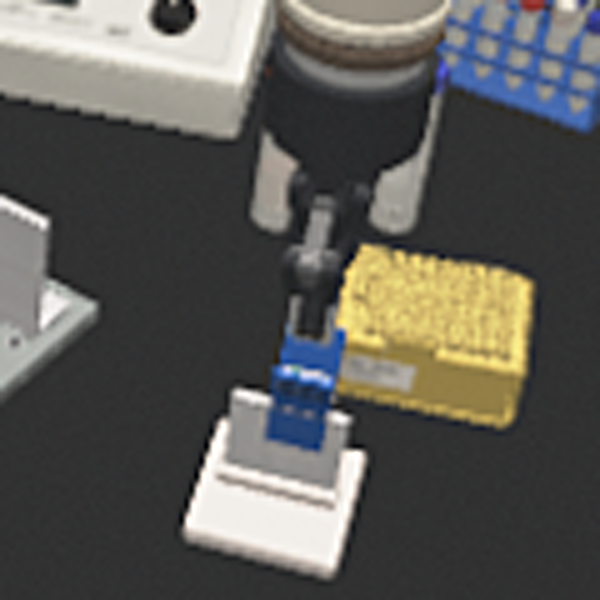

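```bash
python3 - <<'E'
from h import *
crop(cv2.imread('pics/w3.png'),260,190,130,100,6,'pics/w3c.png')
crop(cv2.imread('pics/w2.png'),180,190,280,120,2.8,'pics/w2c.png')
s,p0,M=pose()
p=cams.camera_params('wrist')
for d in (-.03,-.02,-.01,0,.01,.019): print(d,proj(p,p0+M[:,2]*d,True),proj(p,p0+M[:,2]*d+M[:,1]*.043,True))
E
```

```text
-0.03 [323.60976456 269.5272421 ] [409.8495717  267.63973988]
-0.02 [323.48400855 259.95602139] [405.06874754 258.49444872]
-0.01 [323.37058549 251.38531358] [400.72776371 250.25539048]
0 [323.26792616 243.67731784] [396.77576419 242.80701217]
0.01 [323.17468517 236.71627352] [393.1680637  236.05023491]
0.019 [323.09786517 231.00911289] [390.18310692 230.49004024]
```

View pics/w3c.png

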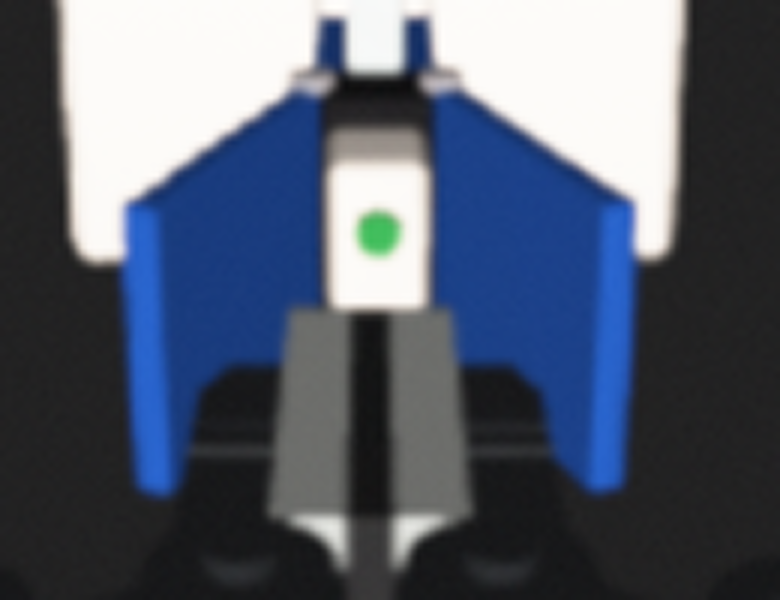

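View pics/w2c.png

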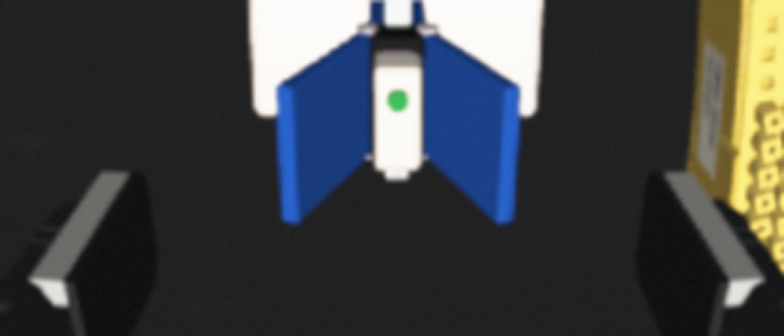

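```bash
python3 - <<'E'
from h import *
s,p0,M=pose()
p=cams.camera_params('wrist')
def atY(u,v,Y):
    o,d=ray(p,u,v,True); o=M.T@(o-p0); d=M.T@d; return o+d*(Y-o[1])/d[1]
print(M.T@Rq(p['orientation']))
c2=lambda a,b:(180+(a+.5)/2.8-.5,190+(b+.5)/2.8-.5)
for q,Y in [((130,172),-.0425),((668,172),.0425),((75,285),-.0425),((722,285),.0425)]: print(q,atY(*c2(*q),Y)*1e3)
c3=lambda a,b:(260+(a+.5)/6-.5,190+(b+.5)/6-.5)
def atX(u,v,X):
    o,d=ray(p,u,v,True); o=M.T@(o-p0); d=M.T@d; return o+d*(X-o[0])/d[0]
for q in [(290,310),(350,310),(390,310),(450,310),(268,517),(350,517),(390,517),(472,517)]: print(q,atX(*c3(*q),.011)*1e3)
E
```

```text
[[-4.18403707e-04  9.57018102e-01  2.90027892e-01]
 [ 9.99999748e-01  2.34161468e-04  6.69959146e-04]
 [ 5.73249673e-04  2.90028099e-01 -9.57017959e-01]]
(130, 172) [ 16.34571446 -42.5        -44.35883683]
(668, 172) [ 14.33836341  42.5        -40.43571378]
(75, 285) [ 13.57211442 -42.5        -72.35580081]
(722, 285) [ 11.08857784  42.5        -68.83085265]
(290, 310) [ 11.          -7.78173943 -20.8654461 ]
(350, 310) [ 11.          -2.80269592 -20.8388337 ]
(390, 310) [ 11.           0.51472186 -20.84010669]
(450, 310) [ 11.           5.49332091 -20.87053795]
(268, 517) [ 11.          -7.91657595 -54.43608261]
(350, 517) [ 11.          -2.45986517 -54.38040171]
(390, 517) [ 11.           0.20002922 -54.380885  ]
(472, 517) [ 11.           5.65629375 -54.43854439]
```

```bash
python3 - <<'E'
from h import *
s,p0,M=pose()
S=cams.camera_params('scene'); T=cams.camera_params('top')
for d in (.019,0,-.021,-.054):
    for x in (-.011,.011):
        u=proj(S,p0+M[:,2]*d+M[:,0]*x); print(d,x,u,(u-[380,160])*5)
E
```

```text
0.019 -0.011 [444.06571807 238.66746185] [320.32859035 393.33730925]
0.019 0.011 [435.486239   236.66634725] [277.43119502 383.33173623]
0 -0.011 [444.97533667 233.16395291] [324.87668335 365.81976457]
0 0.011 [436.30880044 231.17599227] [281.54400222 355.87996133]
-0.021 -0.011 [446.00120385 226.95709963] [330.00601926 334.78549814]
-0.021 0.011 [437.23637495 224.98470603] [286.18187477 324.92353015]
-0.054 -0.011 [447.65841448 216.93039888] [338.2920724  284.65199442]
-0.054 0.011 [438.73455568 214.98479162] [293.67277839 274.92395808]
```

The fingers shut to 0 mm. The wrist view puts the fingertips (322,242) about 40 mm short of where the stated TCP and tip reach should put them, so they closed above the tails. I'll open, go 40 mm lower and watch the force.

>>> step_arm(
  rows=[
    [[0,0,0,-3,0],[0,0,0,0,0],[0,0,0,0,0],[0,0,0,0,0],[0,0,0,0,0],[0,0,0,0,0],[0,0,0,10,0],[0,0,0,10,0],[0,0,0,5,0],[0,0,0,0,0]],
  ],
)

```text
t: 6.23
position: [0.5184, -0.2697, 0.0786]
tcp_rot: [0.008, 0.678, 0.735, -0.003]
contact_force: [-0.3, 0.5, 0.4]
finger_gap: 0.0855
```

```bash
python3 - <<'E'
from h import *
st()
im=cams.grab_frame('wrist')[:,:,::-1]; cv2.imwrite('pics/w4.png',im)
im=cams.grab_frame('scene')[:,:,::-1]; crop(im,380,160,120,120,5,'pics/s4.png')
E
```

```text
t 6.23 p [ 0.5184 -0.2697  0.0786] yaw 4.69 axis z [ 0.0073 -0.0147 -0.9999] F [-0.29  0.53  0.37] T [ 0.02 -0.01  0.08] gap 0.0855
```

View pics/w4.png

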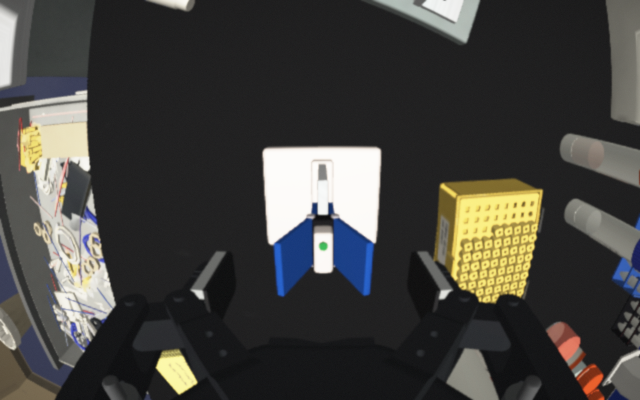

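View pics/s4.png

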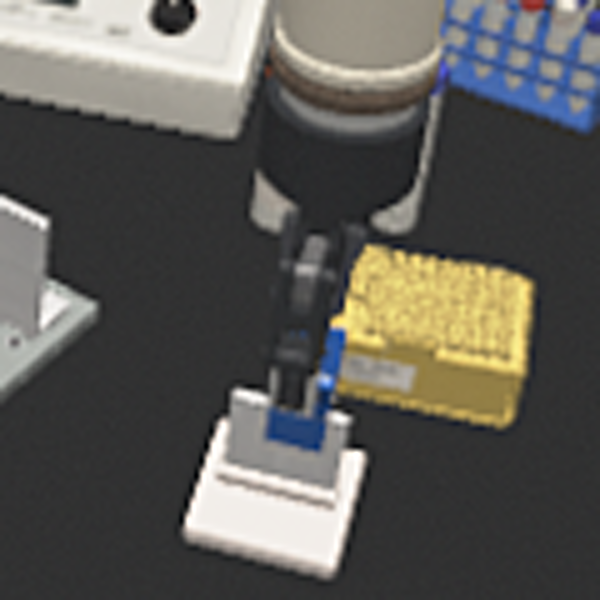

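```bash
python3 - <<'E'
from h import *
s,p0,M=pose()
S=cams.camera_params('scene')
for d in (-.034,-.042):
  for y in (-.0425,-.057):
    for x in (-.011,.011):
        u=proj(S,p0+M[:,2]*d+M[:,0]*x+M[:,1]*y); print(d,y,x,(u-[380,160])*5)
E
```

```text
-0.034 -0.0425 -0.011 [311.86549307 403.9533003 ]
-0.034 -0.0425 0.011 [267.22838309 393.49778372]
-0.034 -0.057 -0.011 [306.11085218 423.07698474]
-0.034 -0.057 0.011 [261.10371459 412.4098209 ]
-0.042 -0.0425 -0.011 [313.79695007 391.99658202]
-0.042 -0.0425 0.011 [268.96248643 381.57022409]
-0.042 -0.057 -0.011 [308.03572531 411.09135532]
-0.042 -0.057 0.011 [262.82792282 400.45290501]
```

```bash
python3 - <<'E'
import cv2
im=cv2.imread('pics/s4.png')[180:480,200:420]
cv2.imwrite('pics/s4c.png',cv2.resize(im,None,fx=2,fy=2,interpolation=cv2.INTER_CUBIC))
E
```

```text
(no output)
```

View pics/s4c.png

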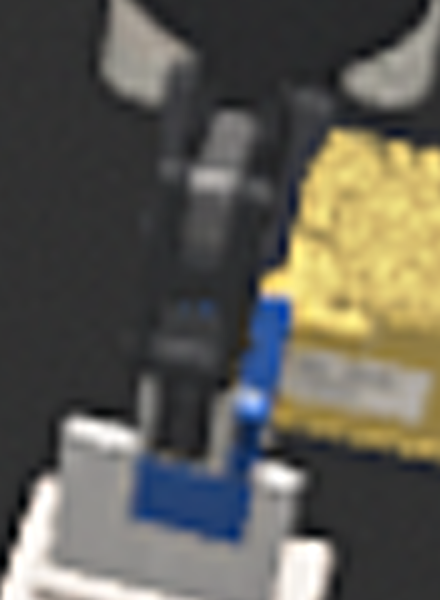

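>>> step_arm(
  rows=[
    [[0,0,0,8,0],[0,0,0,7,0],[0,0,0,2,0],[0,0,0,0,0],[1,0,0,0,0],[1,0,0,0,0],[1,0,0,0,0],[1,0,0,0,0],[1,0,0,0,0],[1,0,0,0,0]],
  ],
  newtons=35,
)

```text
t: 7.17
position: [0.5219, -0.2721, 0.0659]
tcp_rot: [0.012, 0.677, 0.735, -0.002]
contact_force: [-2.1, 0.3, -0.8]
finger_gap: 0.0168
```

```bash
python3 - <<'E'
from h import *
st()
im=cams.grab_frame('wrist')[:,:,::-1]; crop(im,220,150,200,160,4,'pics/w5.png')
im=cams.grab_frame('scene')[:,:,::-1]; crop(im,400,180,80,80,7,'pics/s5.png')
E
```

```text
t 7.17 p [ 0.5219 -0.2721  0.0659] yaw 4.72 axis z [ 0.0141 -0.0195 -0.9997] F [-2.09  0.25 -0.84] T [-0.    0.38 -0.03] gap 0.0168
```

View pics/w5.png

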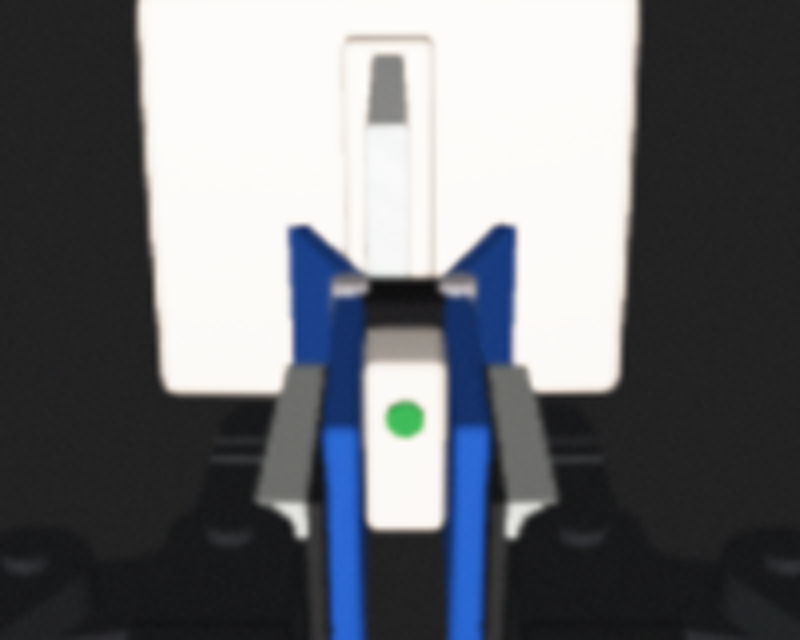

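View pics/s5.png

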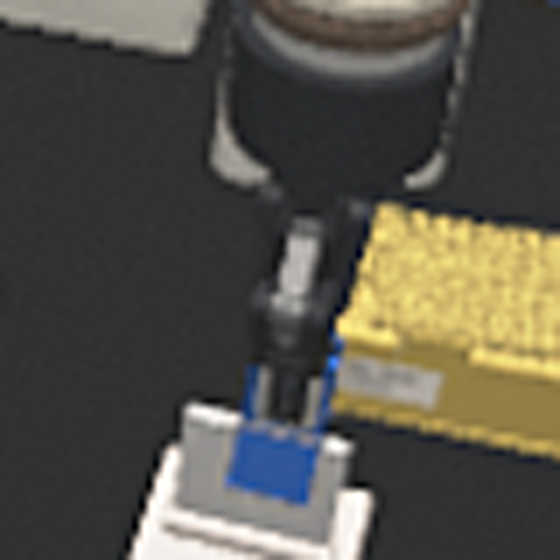

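>>> step_arm(
  rows=[
    [[1,0,0,-4,0],[1,0,0,-8,0],[1,0,0,-10,0],[1,0,0,-10,0],[1,0,0,-10,0],[1,0,0,-12,0],[1,0,0,-12,0],[1,0,0,-12,0],[1,0,0,-10,0],[1,0,0,0,0]],
  ],
)

```text
t: 8.1
position: [0.5213, -0.2707, 0.1643]
tcp_rot: [0.014, 0.678, 0.735, -0.002]
contact_force: [0.1, -0.4, 0.2]
finger_gap: 0.0165
```

```bash
python3 - <<'E'
from h import *
st()
im=cams.grab_frame('wrist')[:,:,::-1]; crop(im,220,110,200,200,3,'pics/w6.png')
im=cams.grab_frame('scene')[:,:,::-1]; crop(im,380,150,110,110,5,'pics/s6.png')
for r in plan([.6135,.04,.16],-15,11): print(r)
E
```

```text
t 8.10 p [ 0.5213 -0.2707  0.1643] yaw 4.69 axis z [ 0.0179 -0.0216 -0.9996] F [ 0.1  -0.37  0.24] T [ 0.01 -0.01 -0.02] gap 0.0165
[27.4, 10.7, 0.2, 1.8]
[27.7, 9.9, 0.2, 1.8]
[28.0, 9.0, 0.2, 1.8]
[28.3, 8.1, 0.2, 1.8]
[28.5, 7.2, 0.2, 1.8]
[28.7, 6.3, 0.2, 1.8]
[28.9, 5.4, 0.2, 1.8]
[29.1, 4.5, 0.2, 1.8]
[29.2, 3.6, 0.2, 1.8]
[29.3, 2.7, 0.2, 1.8]
[29.4, 1.8, 0.2, 1.8]
```

View pics/w6.png

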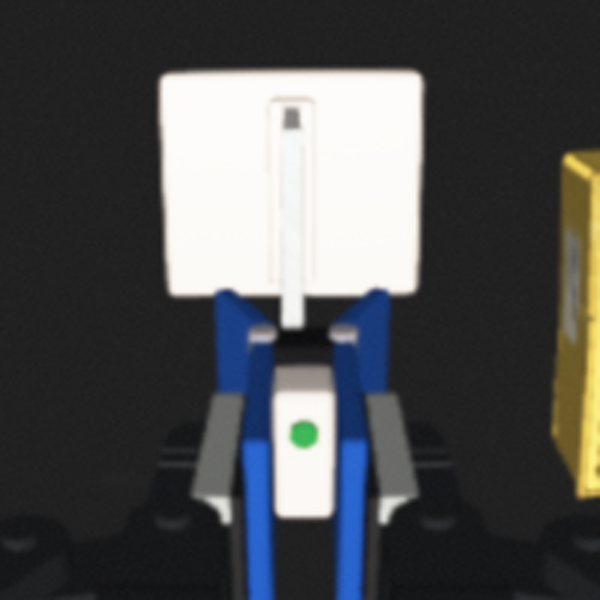

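View pics/s6.png

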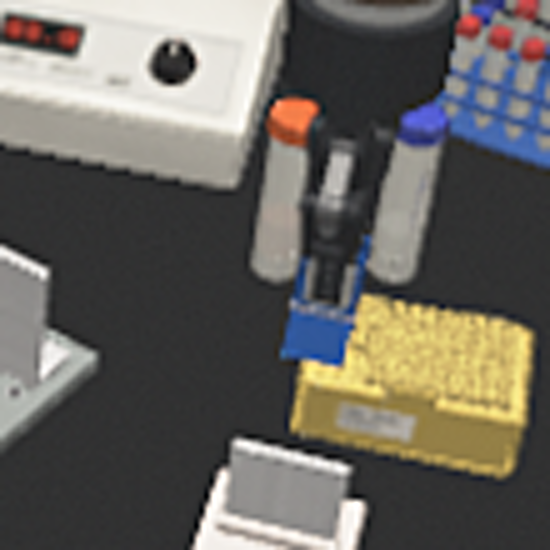

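>>> step_arm(
  rows=[
    [[1,27,10.5,0,1.8],[1,27.5,10,0,1.8],[1,28,9,0,1.8],[1,28.5,8,0,1.8],[1,28.5,7,0,1.8],[1,28.5,6.5,0,1.8],[1,29,5.5,0,1.8],[1,29,4.5,0,1.8],[1,29,3.5,0,1.8],[1,29,2.5,0,1.8]],
  ],
)

```text
t: 9.03
position: [0.603, 0.0177, 0.1466]
tcp_rot: [0.006, 0.792, 0.61, -0.006]
contact_force: [0.2, -0.5, -0.5]
finger_gap: 0.0166
```

```bash
python3 - <<'E'
from h import *
st()
for r in plan([.6156,.0396,.16],-15,3): print(r)
E
```

```text
t 9.03 p [0.603  0.0177 0.1466] yaw -14.80 axis z [-0.0017 -0.0159 -0.9999] F [ 0.23 -0.49 -0.46] T [ 0.03 -0.04 -0.  ] gap 0.0166
[8.1, 2.2, -4.5, 0.1]
[8.1, 2.2, -4.5, 0.1]
[8.1, 2.2, -4.5, 0.1]
```

>>> step_arm(
  rows=[
    [[1,8,2.2,0,0],[1,8,2.2,0,0],[1,5,1.5,0,0],[1,0,0,0,0],[1,0,0,0,0],[1,0,0,0,0],[1,0,0,0,0],[1,0,0,0,0],[1,0,0,0,0],[1,0,0,0,0]],
  ],
)

```text
t: 9.87
position: [0.6121, 0.0378, 0.1416]
tcp_rot: [0.003, 0.792, 0.611, -0.009]
contact_force: [0.2, 0.1, 0.3]
finger_gap: 0.0167
```

```bash
python3 - <<'E'
from h import *
st()
for r in plan([.6156,.0396,.13],-15,1): print(r)
im=cams.grab_frame('wrist')[:,:,::-1]; cv2.imwrite('pics/w7.png',im)
im=cams.grab_frame('scene')[:,:,::-1]; crop(im,290,130,120,120,5,'pics/s7.png')
im=cams.grab_frame('top')[:,:,::-1]; crop(im,290,130,120,120,5,'pics/t7.png')
E
```

```text
t 9.87 p [0.6121 0.0378 0.1416] yaw -14.75 axis z [-0.01   -0.0151 -0.9998] F [0.18 0.08 0.31] T [-0.02 -0.05 -0.05] gap 0.0167
[2.7, 2.9, 11.6, 0.3]
```

View pics/w7.png

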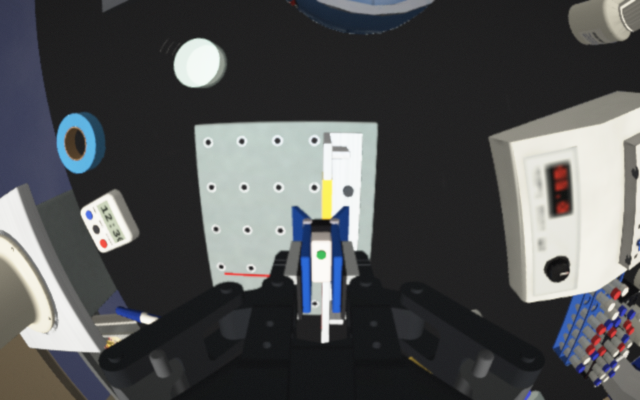

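View pics/s7.png

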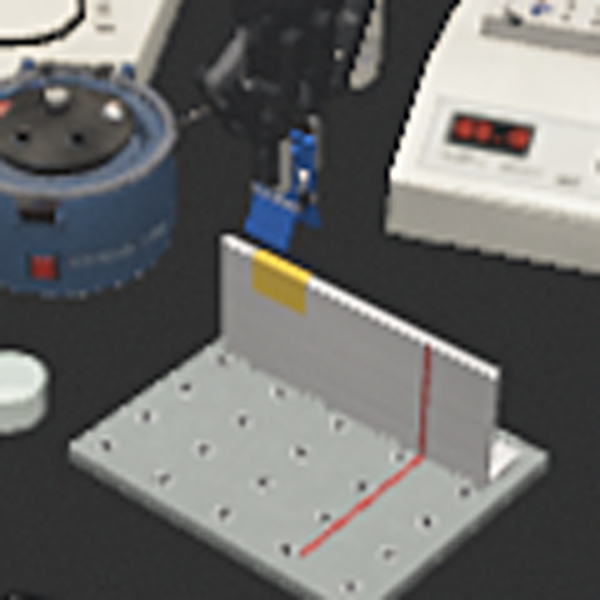

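```bash
python3 - <<'E'
from h import *
im=cv2.imread('pics/w7.png'); crop(im,270,110,100,110,7,'pics/w7c.png')
E
```

```text
(no output)
```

View pics/w7c.png

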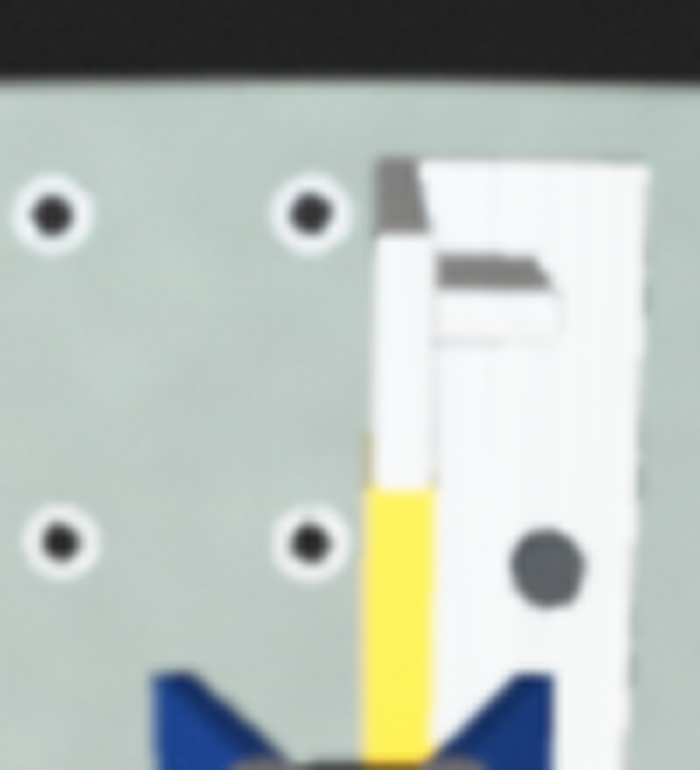

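View pics/t7.png

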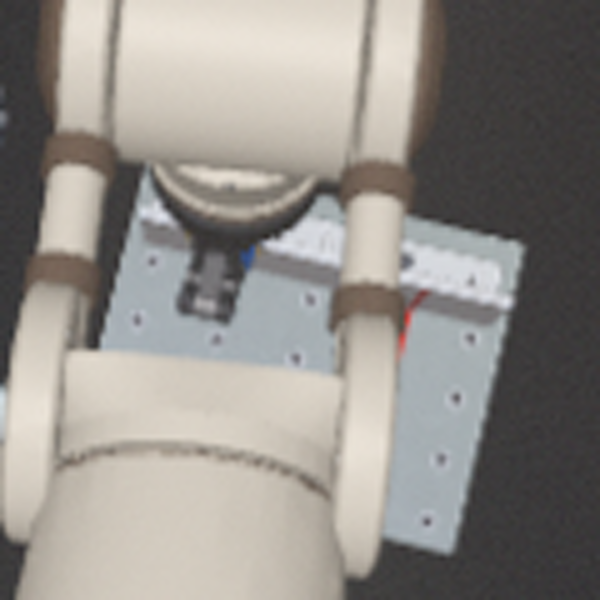

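```bash
python3 - <<'E'
from h import *
s,p0,M=pose(); p=cams.camera_params('wrist')
c=lambda a,b:(270+(a+.5)/7-.5,110+(b+.5)/7-.5)
a=onz(p,*c(403,235),.097,True); b=onz(p,*c(402,490),.097,True)
print(a,b,np.linalg.norm(a-b),np.degrees(np.arctan2((a-b)[1],(a-b)[0]))-90)
band=b+(b-a)/np.linalg.norm(a-b)*.020; print('band',band,'in tool mm',M.T@(band-p0)*1e3)
for q in [(155,675),(552,675)]:
    for d in (.012,.016,.020):
        o,r=ray(p,*c(*q),True); o=M.T@(o-p0); r=M.T@r; print(d,(o+r*(d-o[2])/r[2])*1e3)
E
```

```text
[0.62725297 0.08699868 0.097     ] [0.62090364 0.06284533 0.097     ] 0.024973955757499434 -14.728443616265565
band [0.61581888 0.0435025  0.097     ] in tool mm [ 6.92598527  2.477315   44.45107389]
0.012 [ 18.39357916 -18.89116111  12.        ]
0.016 [ 17.10037815 -19.29330082  16.        ]
0.02 [ 15.80717713 -19.69544054  20.        ]
0.012 [18.38010365 14.59971258 12.        ]
0.016 [17.08659202 14.9695269  16.        ]
0.02 [15.7930804  15.33934122 20.        ]
```

>>> step_arm(
  rows=[
    [[1,2.5,2.4,0,0],[1,2.3,2.3,0,0],[1,0,0,0,0],[1,0,0,5,0],[1,0,0,5,0],[1,0,0,5,0],[1,0,0,4,0],[1,0,0,0,0],[1,0,0,0,0],[1,0,0,0,0]],
  ],
)

```text
t: 10.85
position: [0.6176, 0.0421, 0.1192]
tcp_rot: [0.002, 0.792, 0.611, -0.009]
contact_force: [0.1, 0.6, -0.1]
finger_gap: 0.0166
```

```bash
python3 - <<'E'
from h import *
st()
im=cams.grab_frame('wrist')[:,:,::-1]; cv2.imwrite('pics/w8.png',im);crop(im,270,130,100,110,7,'pics/w8c.png')
im=cams.grab_frame('scene')[:,:,::-1]; crop(im,310,140,70,70,8,'pics/s8.png')
s,p0,M=pose(); print('band in tool',M.T@(np.array([.6158,.0435,.097])-p0)*1e3)
E
```

```text
t 10.85 p [0.6176 0.0421 0.1192] yaw -14.69 axis z [-0.012  -0.0147 -0.9998] F [ 0.07  0.57 -0.11] T [-0.02  0.02  0.01] gap 0.0166
band in tool [ 1.20998612 -2.13281347 22.52350645]
```

View pics/w8c.png

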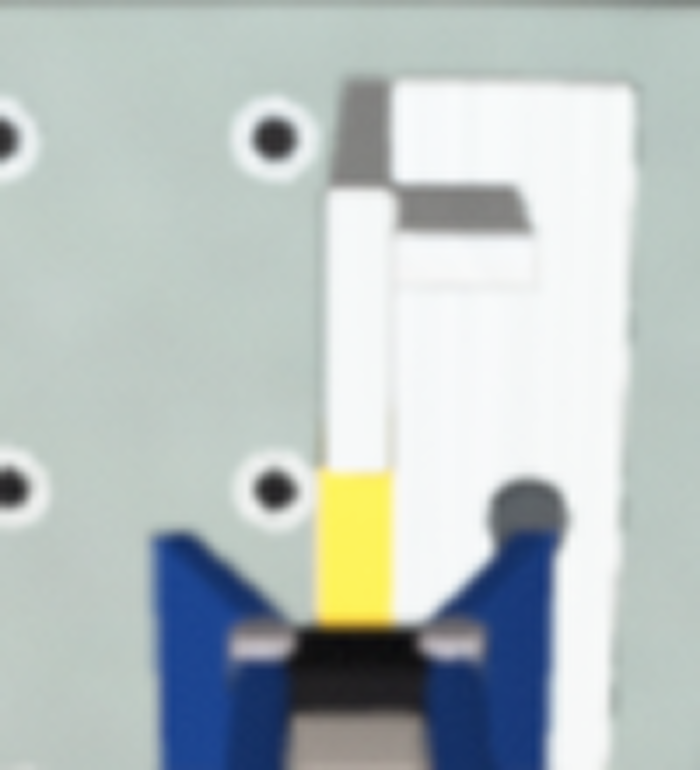

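View pics/s8.png

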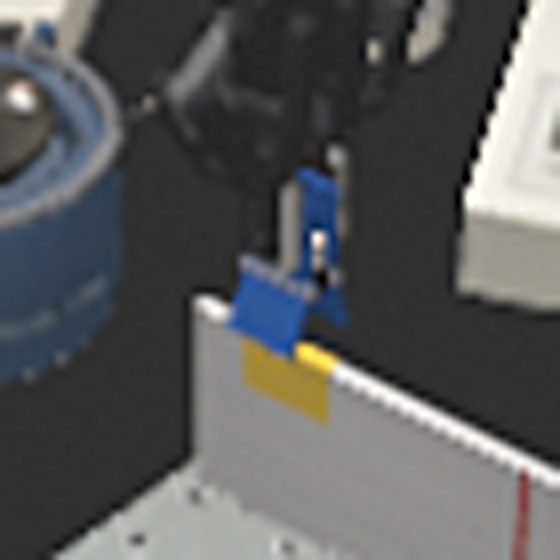

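>>> step_arm(
  rows=[
    [[1,-0.5,0,4,0],[1,0,0,4,0],[1,0,0,4,0],[1,0,0,4,0],[1,0,0,3,0],[1,0,0,0,0],[1,0,0,0,0],[1,0,0,0,0],[1,0,0,0,0],[1,0,0,0,0]],
  ],
)

```text
t: 11.78
position: [0.6178, 0.0411, 0.099]
tcp_rot: [0.003, 0.792, 0.611, -0.009]
contact_force: [0.7, -0.4, 0.3]
finger_gap: 0.0166
```

```bash
python3 - <<'E'
from h import *
st()
im=cams.grab_frame('wrist')[:,:,::-1]; crop(im,270,130,100,110,7,'pics/w9c.png')
s,p0,M=pose(); print('band in tool',M.T@(np.array([.6158,.0435,.097])-p0)*1e3)
E
```

```text
t 11.78 p [0.6178 0.0411 0.099 ] yaw -14.69 axis z [-0.0104 -0.0149 -0.9998] F [ 0.67 -0.44  0.29] T [ 0.06 -0.01 -0.  ] gap 0.0166
band in tool [ 1.83746803 -2.56967927  2.02121665]
```

View pics/w9c.png

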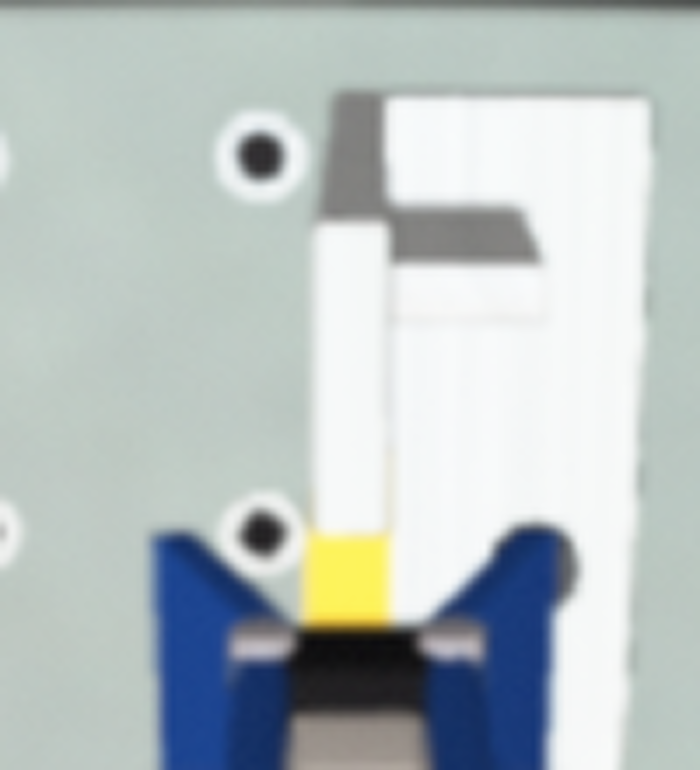

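>>> step_arm(
  rows=[
    [[1,0,0,2,0],[1,0,0,2,0],[1,0,0,1,0],[1,0,0,1,0],[1,0,0,1,0],[1,0,0,1,0],[1,0,0,1,0],[1,0,0,0,0],[1,0,0,0,0],[1,0,0,0,0]],
  ],
)

```text
t: 12.67
position: [0.6187, 0.041, 0.0909]
tcp_rot: [0.004, 0.792, 0.611, -0.008]
contact_force: [-0.5, -0.7, -0.3]
finger_gap: 0.0169
```

```bash
python3 - <<'E'
from h import *
st()
s,p0,M=pose(); print('band in tool',M.T@(np.array([.6158,.0435,.097])-p0)*1e3)
im=cams.grab_frame('scene')[:,:,::-1]; crop(im,310,140,70,70,8,'pics/s9.png')
E
```

```text
t 12.67 p [0.6187 0.041  0.0909] yaw -14.69 axis z [-0.0082 -0.0152 -0.9999] F [-0.46 -0.72 -0.29] T [0.08 0.02 0.03] gap 0.0169
band in tool [ 1.63029946 -3.43456874 -6.09506111]
```

View pics/s9.png

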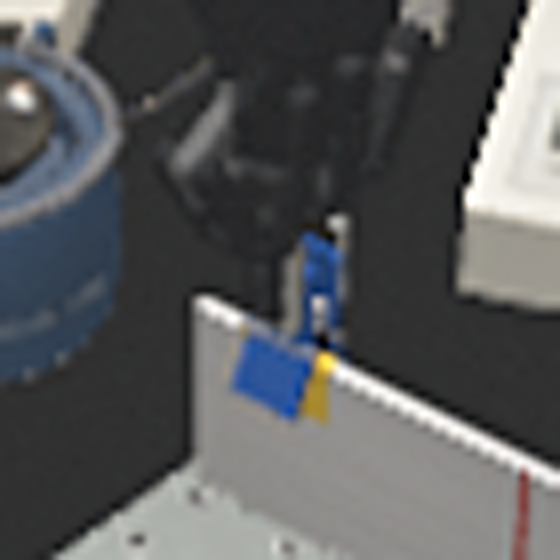

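>>> step_arm(
  rows=[
    [[1,-1.2,0.8,1,0],[1,0,0,1,0],[1,0,0,1,0],[1,0,0,1,0],[1,0,0,1,0],[1,0,0,1,0],[1,0,0,1,0],[1,0,0,1,0],[1,0,0,1,0],[1,0,0,1,0]],
  ],
)

```text
t: 13.55
position: [0.6189, 0.0407, 0.0906]
tcp_rot: [0.002, 0.791, 0.611, -0.008]
contact_force: [-3.4, 0.0, 5.7]
finger_gap: 0.0165
```

```bash
python3 - <<'E'
from h import *
st()
s,p0,M=pose(); print('band in tool',M.T@(np.array([.6158,.0435,.097])-p0)*1e3)
im=cams.grab_frame('scene')[:,:,::-1]; crop(im,310,140,70,70,8,'pics/s10.png')
im=cams.grab_frame('wrist')[:,:,::-1]; crop(im,270,130,100,110,7,'pics/w10c.png')
E
```

```text
t 13.55 p [0.6189 0.0407 0.0906] yaw -14.62 axis z [-0.0105 -0.0137 -0.9999] F [-3.43  0.04  5.67] T [ 0.01  0.62 -0.  ] gap 0.0165
band in tool [ 1.82785705 -3.78267937 -6.41812104]
```

View pics/s10.png

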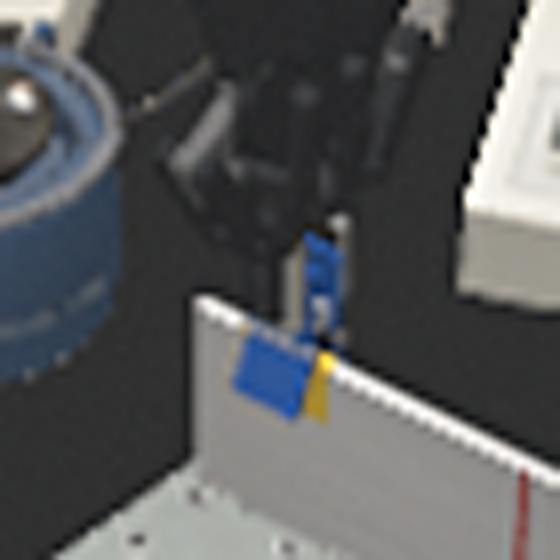

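View pics/w10c.png

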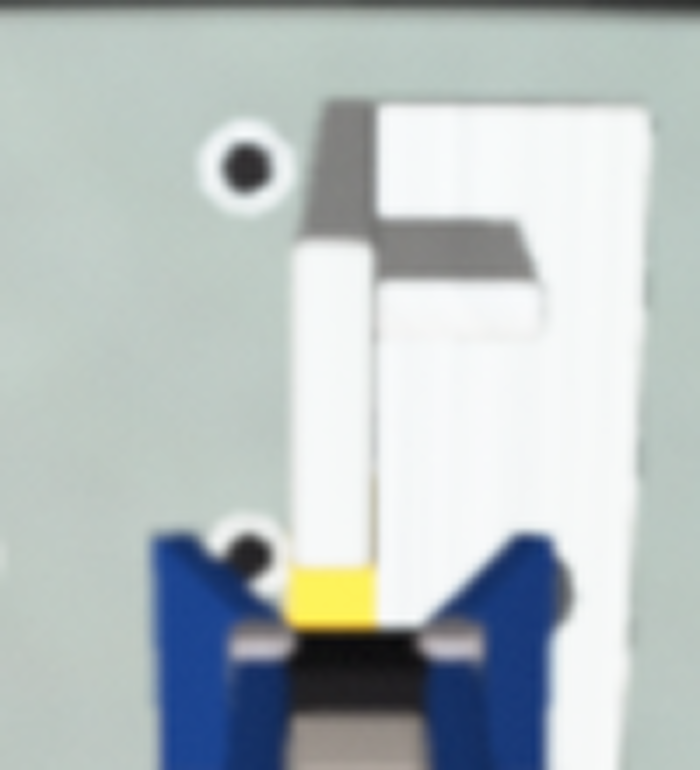

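>>> step_arm(
  rows=[
    [[1,0,-1.5,0.5,0],[1,0,0,1,0],[0.74,0,0,1.5,0],[0.68,0,0,1.5,0],[0.62,0,0,1.5,0],[0.56,0,0,1.5,0],[0.5,0,0,1,0],[0.4,0,0,0,0],[0,0,0,0,0],[0,0,0,0,0]],
  ],
)

```text
t: 14.48
position: [0.6176, 0.0411, 0.0825]
tcp_rot: [0.002, 0.791, 0.611, -0.008]
contact_force: [-0.2, -0.3, 0.2]
finger_gap: 0.0737
```

```bash
python3 - <<'E'
from h import *
st()
im=cams.grab_frame('scene')[:,:,::-1]; crop(im,310,140,70,70,8,'pics/s11.png')
im=cams.grab_frame('wrist')[:,:,::-1]; cv2.imwrite('pics/w11.png',im)
E
```

```text
t 14.48 p [0.6176 0.0411 0.0825] yaw -14.63 axis z [-0.0097 -0.0132 -0.9999] F [-0.17 -0.25  0.18] T [-0.   -0.03 -0.03] gap 0.0737
```

View pics/s11.png

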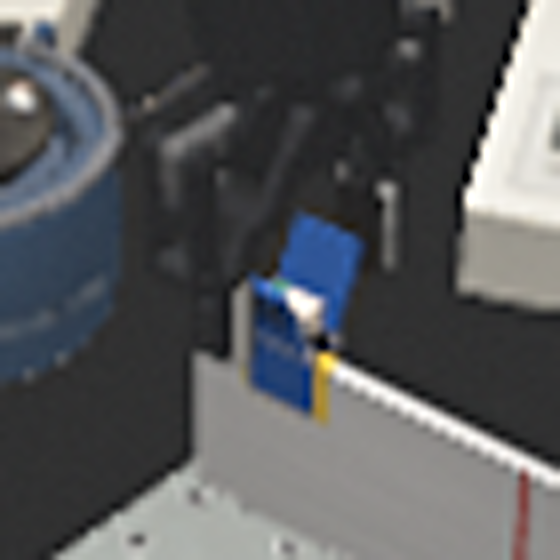

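View pics/w11.png

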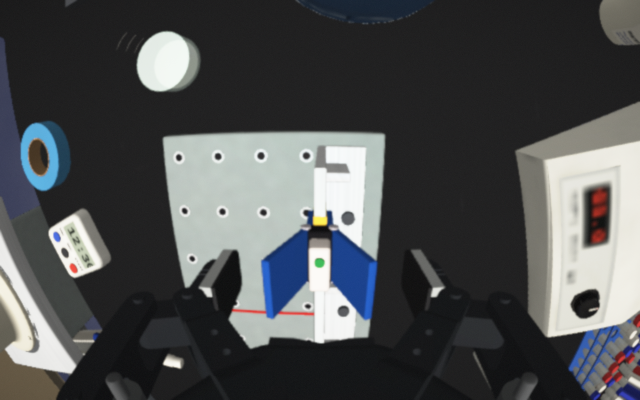

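>>> step_arm(
  rows=[
    [[0,0,0,-6,0],[0,0,0,-10,0],[0,0,0,-12,0],[0,0,0,-15,0],[0,0,0,-20,0],[0,0,0,-20,0],[0,0,0,-20,0],[0,0,0,-20,0],[0,0,0,-15,0],[0,0,0,0,0]],
  ],
)

```text
t: 15.42
position: [0.6205, 0.0429, 0.2381]
tcp_rot: [0.005, 0.791, 0.611, -0.005]
contact_force: [0.7, -0.2, 1.1]
finger_gap: 0.0855
```

```bash
python3 - <<'E'
from h import *
import pickle
st()
im=cams.grab_frame('scene')[:,:,::-1]; crop(im,310,140,70,70,8,'pics/s12.png')
p=cams.camera_params('wrist'); pickle.dump(p,open('w12.pkl','wb'))
im=cams.grab_frame('wrist')[:,:,::-1]; cv2.imwrite('pics/w12.png',im);crop(im,260,90,130,120,6,'pics/w12c.png')
for r in plan([.508,.30,.25],84.5,14): print(r)
E
```

```text
t 15.42 p [0.6205 0.0429 0.2381] yaw -14.62 axis z [-8.000e-04 -1.440e-02 -9.999e-01] F [ 0.74 -0.17  1.12] T [-0.01 -0.02  0.08] gap 0.0855
[15.8, -12.3, -1.1, -7.1]
[17.2, -10.3, -1.1, -7.1]
[18.3, -8.1, -1.1, -7.1]
[19.2, -5.8, -1.1, -7.1]
[19.7, -3.4, -1.1, -7.1]
[20.0, -0.9, -1.1, -7.1]
[19.9, 1.6, -1.1, -7.1]
[19.6, 4.0, -1.1, -7.1]
[19.0, 6.4, -1.1, -7.1]
[18.0, 8.7, -1.1, -7.1]
[16.8, 10.8, -1.1, -7.1]
[15.4, 12.8, -1.1, -7.1]
[13.7, 14.6, -1.1, -7.1]
[11.7, 16.2, -1.1, -7.1]
```

View pics/s12.png

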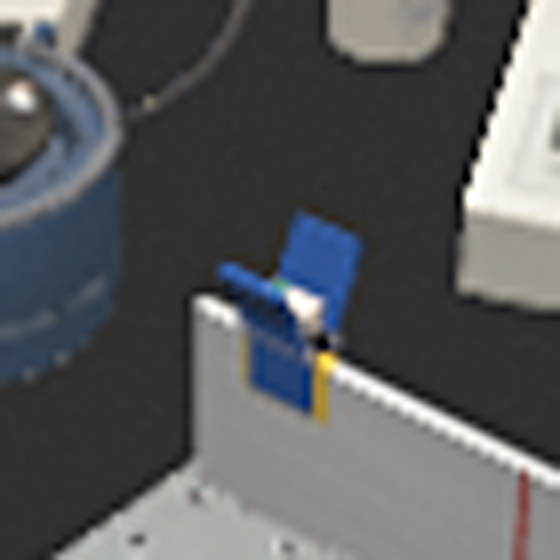

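View pics/w12c.png

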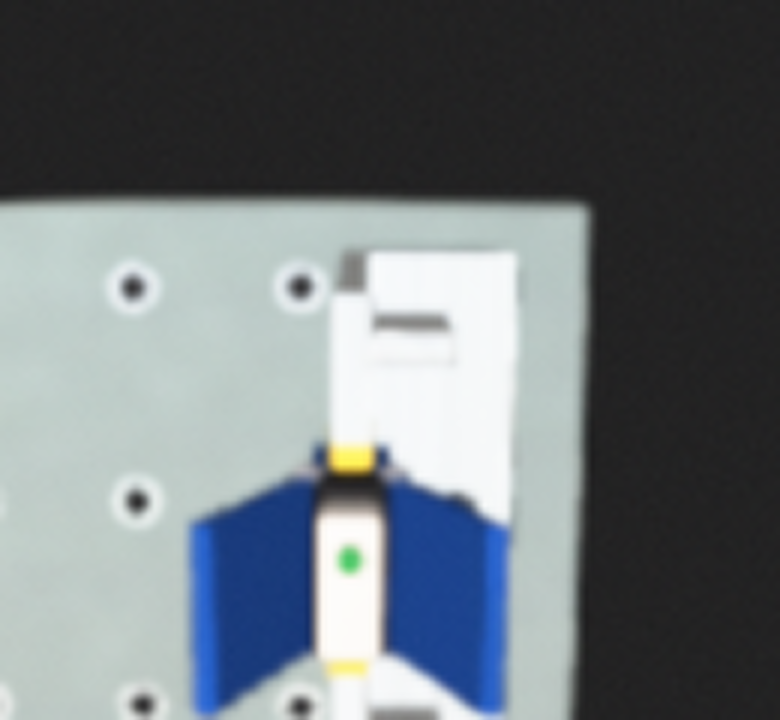

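```bash
python3 - <<'E'
from h import *
import pickle
p=pickle.load(open('w12.pkl','rb'))
c=lambda a,b:(260+(a+.5)/6-.5,90+(b+.5)/6-.5)
for z in (.131,.135,.139):
    s=[onz(p,*c(*q),z,True) for q in [(192,525),(507,527),(502,712),(203,712)]]
    print(z,[np.round(np.linalg.norm(s[i]-s[(i+1)%4]),4) for i in range(4)],np.mean(s,0))
E
```

```text
0.131 [np.float64(0.0465), np.float64(0.0289), np.float64(0.0454), np.float64(0.0292)] [0.61591419 0.0427853  0.131     ]
0.135 [np.float64(0.0458), np.float64(0.0284), np.float64(0.0448), np.float64(0.0288)] [0.61624461 0.04390968 0.135     ]
0.139 [np.float64(0.0451), np.float64(0.028), np.float64(0.0441), np.float64(0.0283)] [0.61657504 0.04503407 0.139     ]
```

>>> step_arm(
  rows=[
    [[0,16,-12,-1,-7.1],[0,17,-10,-1,-7.1],[0,18.5,-8,-1,-7.1],[0,19,-6,-1,-7.1],[0,19.5,-3.5,-1,-7.1],[0,20,-1,-1,-7.1],[0,20,1.5,-1,-7.1],[0,19.5,4,-1,-7.1],[0,19,6.5,-1,-7.1],[0,18,8.5,-1,-7.1]],
  ],
  newtons=80,
)

```text
t: 16.35
position: [0.527, 0.2279, 0.2258]
tcp_rot: [-0.013, 0.283, 0.959, -0.013]
contact_force: [-0.8, -0.4, -0.6]
finger_gap: 0.0857
```

```bash
python3 - <<'E'
from h import *
st(); print(pose()[0]['joint_pos'])
for r in plan([.508,.30,.22],84.7,7): print(r)
S=cams.camera_params('scene')
e=np.array([np.cos(np.radians(-15)),np.sin(np.radians(-15)),0]);f=np.array([-e[1],e[0],0])
for z in (.097,.100):
  b=np.array([.6162,.0437,z])
  for q in [b-e*.0224+f*.015+[0,0,.038],b-e*.0224-f*.015+[0,0,.038],b-e*.006-f*.015-[0,0,.022],b-e*.006+f*.015-[0,0,.022],b+e*.0224-f*.015+[0,0,.038]]: print(z,(proj(S,q)-[310,140])*8+3.5)
E
```

```text
t 16.35 p [0.527  0.2279 0.2258] yaw 57.08 axis z [-0.0325 -0.017  -0.9993] F [-0.77 -0.42 -0.57] T [0.03 0.02 0.04] gap 0.0857
[ 0.20371375  0.17709183  1.546989   -0.01016807  1.45280942 -0.79083419]
[7.9, 7.2, 0.8, -3.9]
[7.4, 7.7, 0.8, -3.9]
[6.8, 8.2, 0.8, -3.9]
[6.2, 8.6, 0.8, -3.9]
[5.6, 9.0, 0.8, -3.9]
[5.0, 9.4, 0.8, -3.9]
[4.3, 9.7, 0.8, -3.9]
0.097 [214.42259913 271.38237186]
0.097 [278.19847255 302.58274488]
0.097 [305.02172532 415.56638046]
0.097 [243.0133563  384.08384647]
0.097 [357.09575176 248.41462838]
0.1 [214.42185875 264.56091391]
0.1 [278.2838106  295.72134256]
0.1 [305.13926371 409.07865096]
0.1 [243.04953164 377.63009862]
0.1 [357.28394251 241.61190896]
```

>>> step_arm(
  rows=[
    [[0,6,5,0,-3],[0,6,6,0,-3],[0,5,6,0,-3],[0,5,6,0,-3],[0,4.5,6,0,-3],[0,4,6.5,0,-3],[0,4,6.5,0,-3],[0,3,6.5,0,-3],[0,2,6,0,-2],[0,0,0,0,0]],
  ],
)

```text
t: 17.18
position: [0.4947, 0.298, 0.2067]
tcp_rot: [-0.031, 0.043, 0.998, -0.014]
contact_force: [0.7, 0.5, 0.3]
finger_gap: 0.0854
```

```bash
python3 - <<'E'
from h import *
import pickle
st()
p=cams.camera_params('wrist'); pickle.dump(p,open('w13.pkl','wb'))
im=cams.grab_frame('wrist')[:,:,::-1]; cv2.imwrite('pics/w13.png',im)
for r in plan([.508,.30,.20],84.7,3): print(r)
E
```

```text
t 17.18 p [0.4947 0.298  0.2067] yaw 85.10 axis z [-0.0638 -0.025  -0.9977] F [0.73 0.53 0.34] T [ 0.04 -0.   -0.04] gap 0.0854
[-4.3, 1.3, 2.1, 0.1]
[-4.3, 1.3, 2.1, 0.1]
[-4.3, 1.3, 2.1, 0.1]
```

View pics/w13.png

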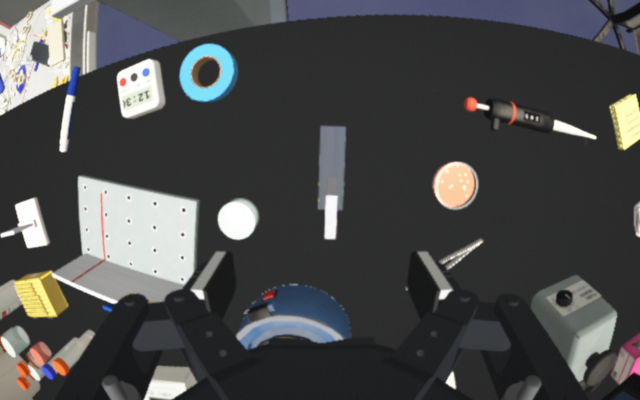

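```bash
cat >> h.py <<'E'
def plan2(target,yaw,n):
    "full-tilt version, returns tool-frame shifts"
    s,p,M=pose(); y0=yawy(M); dy=(y0-yaw+180)%360-180; sp=dy/n; d=(np.array(target)-p)/n; rows=[]
    for i in range(n):
        rows.append([round(float(v),1) for v in list(1e3*(M.T@d))+[sp]]); M=M@R.from_euler('z',sp,degrees=True).as_matrix()
    return rows
def GP():
    s,p,M=pose(); return p-.040*M[:,2]
E
python3 - <<'E'
from h import *
im=cv2.imread('pics/w13.png'); crop(im,295,115,70,135,5,'pics/w13c.png')
E
```

```text
(no output)
```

View pics/w13c.png

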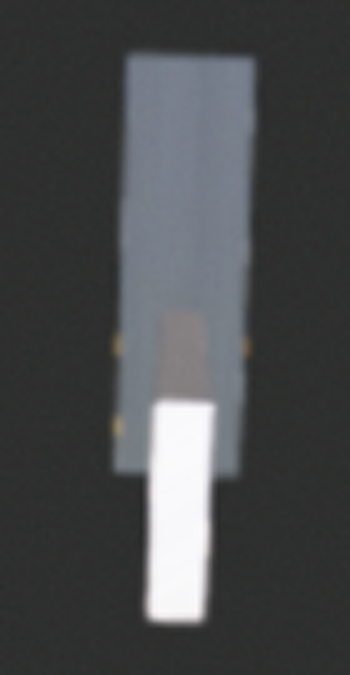

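```bash
python3 - <<'E'
from h import *
import pickle
p=pickle.load(open('w13.pkl','rb'))
c=lambda a,b:(295+(a+.5)/5-.5,115+(b+.5)/5-.5)
ang=lambda d:np.degrees(np.arctan2(d[1],d[0]))
s=[onz(p,*c(*q),.115,True) for q in [(153,400),(214,403),(206,622),(145,620)]]
print(np.round(s,4),np.mean(s,0),ang(s[3]-s[0]),ang(s[2]-s[1]))
s=[onz(p,*c(*q),.014,True) for q in [(126,55),(257,57),(240,475),(113,472)]]
print(np.round(s,4),np.mean(s,0),ang(s[3]-s[0]),ang(s[2]-s[1]),[np.linalg.norm(s[i]-s[(i+1)%4]) for i in range(4)])
E
```

```text
[[0.4858 0.3002 0.115 ]
 [0.4871 0.3105 0.115 ]
 [0.5265 0.3062 0.115 ]
 [0.5253 0.2955 0.115 ]] [0.50617822 0.30308783 0.115     ] -6.7708121449599 -6.183171649006359
[[0.4261 0.2971 0.014 ]
 [0.4289 0.327  0.014 ]
 [0.5273 0.3157 0.014 ]
 [0.5242 0.2854 0.014 ]] [0.47662242 0.3062779  0.014     ] -6.777995696445103 -6.551304040862451 [np.float64(0.030047171475262566), np.float64(0.09898440200561896), np.float64(0.030434906632642558), np.float64(0.09878422905757925)]
```

```bash
python3 - <<'E'
from h import *
st(); print(GP())
z=pose()[2][:,2]
for r in plan2(np.array([.506,.302,.15])+.04*z,83.4,4): print(r)
E
```

```text
t 17.23 p [0.4947 0.2974 0.2064] yaw 85.00 axis z [-0.0643 -0.0255 -0.9976] F [-0.25  0.33 -0.45] T [ 0.01 -0.07 -0.03] gap 0.0854
[0.49727536 0.29841856 0.2463488 ]
[-3.6, 1.8, 23.9, 0.4]
[-3.6, 1.9, 23.9, 0.4]
[-3.6, 1.9, 23.9, 0.4]
[-3.5, 1.9, 23.9, 0.4]
```

>>> step_arm(
  rows=[
    [[0,-2.3,1,12,0.4],[0,-2,1,12,0.4],[0,-2,1,12,0.4],[0,-2,1,12,0.4],[0,-2,1,12,0],[0,-2,1,12,0],[0,-2,1,12,0],[0,0,0,5,0],[0,0,0,0,0],[0,0,0,0,0]],
  ],
)

```text
t: 18.07
position: [0.5019, 0.2973, 0.1009]
tcp_rot: [-0.036, 0.063, 0.997, -0.017]
contact_force: [-0.2, 0.5, -0.6]
finger_gap: 0.0854
```

```bash
python3 - <<'E'
from h import *
st(); print(GP())
z=pose()[2][:,2]
for r in plan2(np.array([.506,.302,.095])+.04*z,83.4,4): print(r)
im=cams.grab_frame('wrist')[:,:,::-1]; cv2.imwrite('pics/w14.png',im)
E
```

```text
t 18.07 p [0.5019 0.2973 0.1009] yaw 82.90 axis z [-0.0736 -0.0294 -0.9969] F [-0.21  0.46 -0.57] T [ 0.02 -0.03 -0.05] gap 0.0854
[0.50480927 0.29844591 0.14078992]
[-1.0, 1.4, 11.4, -0.1]
[-1.0, 1.4, 11.4, -0.1]
[-1.0, 1.4, 11.4, -0.1]
[-1.0, 1.4, 11.4, -0.1]
```

View pics/w14.png

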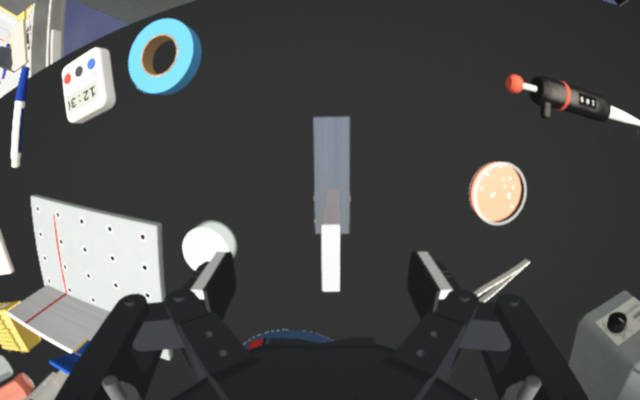

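>>> step_arm(
  rows=[
    [[0,-0.8,1.6,9,0],[0,-0.8,1.6,9,0],[0,-0.8,1.2,9,0],[0,-0.8,1.2,9,0],[0,-0.5,0,7,0],[0,0,0,1,0],[0,0,0,0,0],[0,0,0,0,0],[0,0,0,0,0],[0,0,0,0,0]],
  ],
)

```text
t: 18.95
position: [0.5048, 0.3024, 0.0543]
tcp_rot: [-0.034, 0.062, 0.997, -0.016]
contact_force: [0.8, -1.1, -0.7]
finger_gap: 0.0853
```

```bash
python3 - <<'E'
from h import *
st(); print(GP())
z=pose()[2][:,2]
for r in plan2(np.array([.506,.302,.095])+.04*z,83.4,1): print(r)
im=cams.grab_frame('wrist')[:,:,::-1]; cv2.imwrite('pics/w15.png',im)
E
```

```text
t 18.95 p [0.5048 0.3024 0.0543] yaw 82.92 axis z [-0.0691 -0.028  -0.9972] F [ 0.8  -1.09 -0.7 ] T [-0.   -0.03  0.  ] gap 0.0853
[0.50758953 0.30348853 0.09417249]
[1.4, -1.7, -0.7, -0.5]
```

View pics/w15.png

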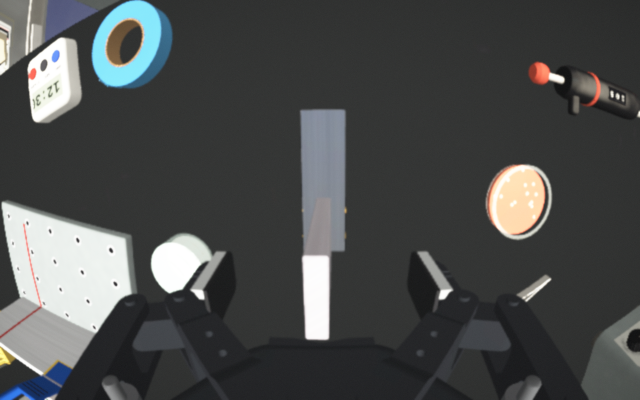

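>>> step_arm(
  rows=[
    [[0,1,-1.7,-0.7,-0.4],[0,0,0,0,0],[1,0,0,0,0],[1,0,0,0,0],[1,0,0,0,0],[1,0,0,0,0],[1,0,0,0,0],[1,0,0,0,0],[1,0,0,0,0],[1,0,0,0,0]],
  ],
  newtons=80,
)

```text
t: 19.83
position: [0.5053, 0.3015, 0.0574]
tcp_rot: [-0.032, 0.059, 0.998, -0.015]
contact_force: [-0.2, -0.5, -0.7]
finger_gap: 0.0094
```

```bash
python3 - <<'E'
from h import *
st(); print(GP())
im=cams.grab_frame('wrist')[:,:,::-1]; cv2.imwrite('pics/w16.png',im)
im=cams.grab_frame('scene')[:,:,::-1]; crop(im,190,110,130,120,5,'pics/s16.png')
E
```

```text
t 19.83 p [0.5053 0.3015 0.0574] yaw 83.35 axis z [-0.0649 -0.0258 -0.9976] F [-0.21 -0.5  -0.67] T [-0.04 -0.04 -0.01] gap 0.0094
[0.50787002 0.30254241 0.09731486]
```

View pics/w16.png

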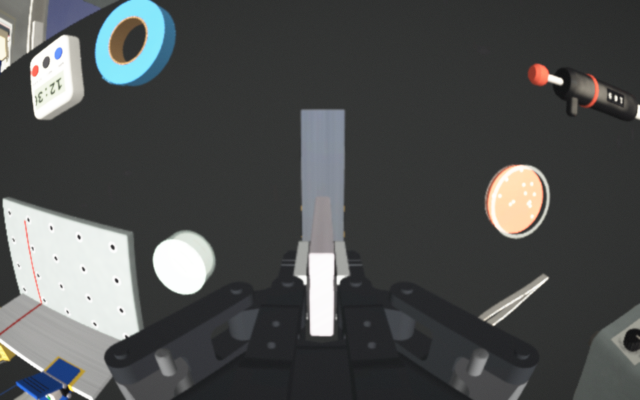

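View pics/s16.png

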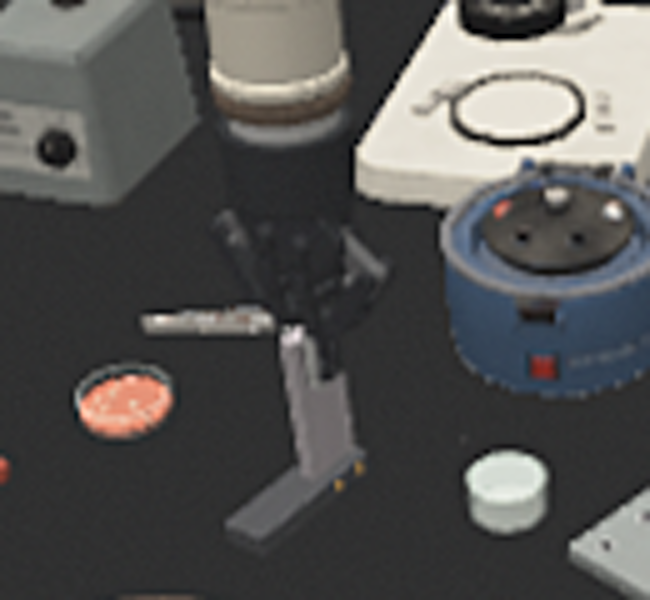

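```bash
cat >> h.py <<'E'
import pickle,os
def save_grasp():
    s,p,M=pose(); a=np.radians(-6.6)
    Rs=np.array([[np.cos(a),-np.sin(a),0],[np.sin(a),np.cos(a),0],[0,0,1]])
    pickle.dump((M.T@(np.array([.526,.3003,0])-p),M.T@Rs),open('g.pkl','wb'))
def heel():
    s,p,M=pose(); h,Rr=pickle.load(open('g.pkl','rb')); W=M@Rr
    return p+M@h, W
def hst():
    st(); h,W=heel(); print('heel',np.round(h,4),'sq yaw %.2f'%np.degrees(np.arctan2(W[1,0],W[0,0])),'pitch(x up) %.2f'%np.degrees(W[2,0]),'roll(y up) %.2f'%np.degrees(W[2,1]))
def hplan(target,yaw,n):
    h,W=heel(); s,p,M=pose()
    y0=np.degrees(np.arctan2(W[1,0],W[0,0]))
    # rotate about world z moves the TCP too
    Rz=R.from_euler('z',yaw-y0,degrees=True).as_matrix()
    tp=np.array(target)+Rz@(p-h)
    return plan2(tp,yawy(M)+yaw-y0,n)
E
python3 - <<'E'
from h import *
save_grasp(); hst()
E
```

```text
t 19.93 p [0.5053 0.3015 0.0574] yaw 83.34 axis z [-0.0648 -0.0258 -0.9976] F [ 0.48 -0.29  0.84] T [ 0.08 -0.03 -0.04] gap 0.0089
heel [ 0.526   0.3003 -0.    ] sq yaw -6.60 pitch(x up) 0.00 roll(y up) 0.00
```

>>> step_arm(
  rows=[
    [[1,0,0,-4,0],[1,0,0,-8,0],[1,0,0,-10,0],[1,0,0,-10,0],[1,0,0,-10,0],[1,0,0,-10,0],[1,0,0,-10,0],[1,0,0,-8,0],[1,0,0,-4,0],[1,0,0,0,0]],
  ],
)

```text
t: 20.77
position: [0.5105, 0.3033, 0.1399]
tcp_rot: [-0.031, 0.058, 0.998, -0.015]
contact_force: [-0.3, 0.5, -1.3]
finger_gap: 0.009
```

```bash
python3 - <<'E'
from h import *
hst()
for r in hplan([.53,-.05,.085],-14.9,20): print(r)
E
```

```text
t 20.77 p [0.5105 0.3033 0.1399] yaw 83.35 axis z [-0.0646 -0.0265 -0.9976] F [-0.3   0.49 -1.32] T [ 0.05 -0.04  0.01] gap 0.0090
heel [0.5312 0.3021 0.0825] sq yaw -6.58 pitch(x up) 0.02 roll(y up) -0.04
[-2.0, -17.3, 0.3, 0.4]
[-2.1, -17.3, 0.3, 0.4]
[-2.3, -17.3, 0.3, 0.4]
[-2.4, -17.3, 0.3, 0.4]
[-2.5, -17.3, 0.3, 0.4]
[-2.6, -17.3, 0.3, 0.4]
[-2.8, -17.2, 0.3, 0.4]
[-2.9, -17.2, 0.3, 0.4]
[-3.0, -17.2, 0.3, 0.4]
[-3.1, -17.2, 0.3, 0.4]
[-3.3, -17.1, 0.3, 0.4]
[-3.4, -17.1, 0.3, 0.4]
[-3.5, -17.1, 0.3, 0.4]
[-3.6, -17.1, 0.3, 0.4]
[-3.8, -17.0, 0.3, 0.4]
[-3.9, -17.0, 0.3, 0.4]
[-4.0, -17.0, 0.3, 0.4]
[-4.1, -17.0, 0.3, 0.4]
[-4.2, -16.9, 0.3, 0.4]
[-4.4, -16.9, 0.3, 0.4]
```

>>> step_arm(
  rows=[
    [[1,-2,-17,0,0.4],[1,-2,-17,0,0.4],[1,-2.3,-17,0,0.4],[1,-2.4,-17,0,0.4],[1,-2.5,-17,0,0.4],[1,-2.6,-17,0,0.4],[1,-2.8,-17,0,0.4],[1,-2.9,-17,0,0.4],[1,-3,-17,0,0.4],[1,-3,-17,0,0.4]],
  ],
)

```text
t: 21.6
position: [0.5076, 0.1273, 0.1416]
tcp_rot: [-0.034, 0.092, 0.995, -0.016]
contact_force: [0.6, 0.0, -1.5]
finger_gap: 0.0091
```

```bash
python3 - <<'E'
from h import *
hst()
for r in hplan([.53,-.05,.085],-14.9,10): print(r)
E
```

```text
t 21.60 p [0.5076 0.1273 0.1416] yaw 79.52 axis z [-0.0699 -0.0258 -0.9972] F [ 0.55  0.04 -1.54] T [-0.01 -0.03  0.01] gap 0.0091
heel [0.528  0.1245 0.0841] sq yaw -10.43 pitch(x up) -0.15 roll(y up) -0.28
[-3.4, -16.9, 0.3, 0.4]
[-3.5, -16.9, 0.3, 0.4]
[-3.7, -16.9, 0.3, 0.4]
[-3.8, -16.9, 0.3, 0.4]
[-3.9, -16.8, 0.3, 0.4]
[-4.1, -16.8, 0.3, 0.4]
[-4.2, -16.8, 0.3, 0.4]
[-4.3, -16.7, 0.3, 0.4]
[-4.5, -16.7, 0.3, 0.4]
[-4.6, -16.7, 0.3, 0.4]
```

Tilt is staying small. I'll carry on.

>>> step_arm(
  rows=[
    [[1,-3.4,-17,0,0.4],[1,-3.5,-17,0,0.4],[1,-3.7,-17,0,0.5],[1,-3.8,-17,0,0.5],[1,-3.9,-17,0,0.5],[1,-4,-17,0,0.5],[1,-4,-17,0,0.5],[1,-4,-16,0,0.5],[1,-4,-13,0,0.5],[1,-2,-7,0,0]],
  ],
)

```text
t: 22.43
position: [0.5052, -0.041, 0.1417]
tcp_rot: [-0.037, 0.132, 0.99, -0.017]
contact_force: [-0.5, -0.1, -2.1]
finger_gap: 0.009
```

```bash
python3 - <<'E'
from h import *
hst()
p=cams.camera_params('wrist'); pickle.dump(p,open('w17.pkl','wb'))
im=cams.grab_frame('wrist')[:,:,::-1]; cv2.imwrite('pics/w17.png',im)
im=cams.grab_frame('scene')[:,:,::-1]; crop(im,290,110,130,130,5,'pics/s17.png')
for r in hplan([.536,-.0507,.04],-14.9,5): print(r)
E
```

```text
t 22.43 p [ 0.5052 -0.041   0.1417] yaw 74.91 axis z [-0.0781 -0.0246 -0.9966] F [-0.49 -0.08 -2.11] T [ 0.05 -0.06 -0.01] gap 0.0090
heel [ 0.5249 -0.0457  0.0842] sq yaw -15.05 pitch(x up) -0.44 roll(y up) -0.63
[-3.0, -0.1, 8.7, -0.0]
[-3.0, -0.1, 8.7, -0.0]
[-3.0, -0.1, 8.7, -0.0]
[-3.0, -0.1, 8.7, -0.0]
[-3.0, -0.1, 8.7, -0.0]
```

View pics/w17.png

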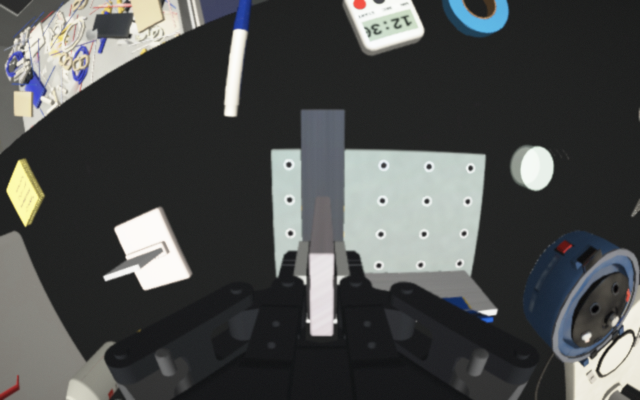

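View pics/s17.png

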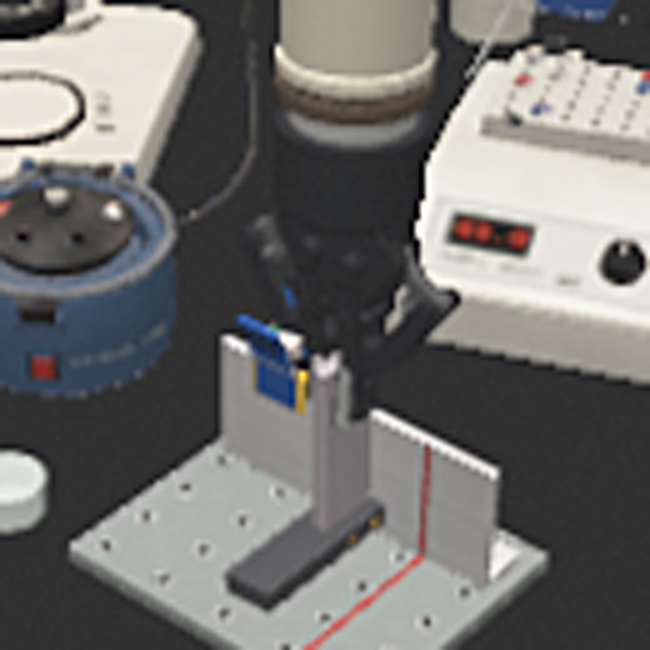

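>>> step_arm(
  rows=[
    [[1,-2,0,6,0],[1,-2,0,7,0],[1,-2,0,7,0],[1,-2,0,7,0],[1,-2,0,7,0],[1,-2,0,7,0],[1,-2,0,5,0],[1,-1,0,2,0],[1,0,0,0,0],[1,0,0,0,0]],
  ],
)

```text
t: 23.37
position: [0.5153, -0.0413, 0.0849]
tcp_rot: [-0.04, 0.13, 0.991, -0.016]
contact_force: [-0.8, 0.5, -2.2]
finger_gap: 0.0094
```

```bash
python3 - <<'E'
from h import *
hst()
im=cams.grab_frame('wrist')[:,:,::-1]; cv2.imwrite('pics/w18.png',im)
im=cams.grab_frame('scene')[:,:,::-1]; cv2.imwrite('pics/s18f.png',im); crop(im,330,150,70,75,8,'pics/s18.png')
im=cams.grab_frame('top')[:,:,::-1]; crop(im,300,150,100,100,6,'pics/t18.png')
for r in hplan([.545,-.0531,.02],-14.9,5): print(r)
E
```

```text
t 23.37 p [ 0.5153 -0.0413  0.0849] yaw 75.19 axis z [-0.0827 -0.0214 -0.9963] F [-0.84  0.52 -2.16] T [ 0.04 -0.08 -0.  ] gap 0.0094
heel [ 0.5348 -0.0457  0.0272] sq yaw -14.78 pitch(x up) -0.75 roll(y up) -0.50
[-2.4, -0.8, 1.4, 0.0]
[-2.4, -0.8, 1.4, 0.0]
[-2.4, -0.8, 1.4, 0.0]
[-2.4, -0.8, 1.4, 0.0]
[-2.4, -0.8, 1.4, 0.0]
```

View pics/s18.png

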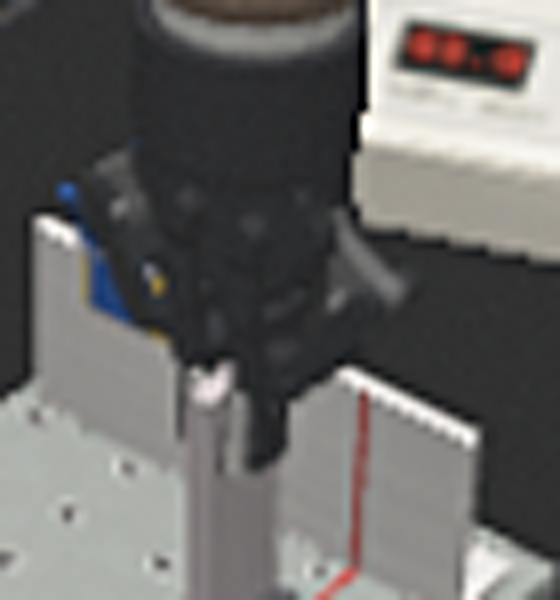

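View pics/t18.png

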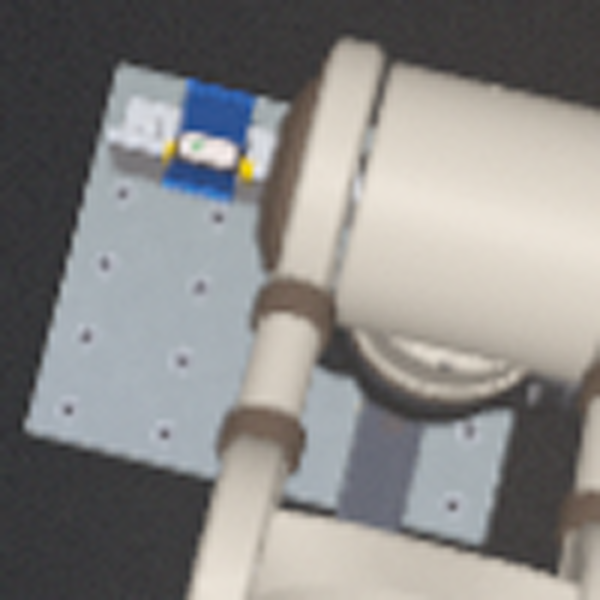

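View pics/w18.png

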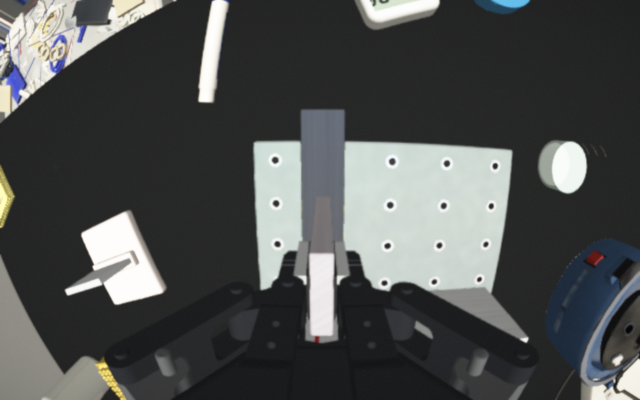

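```bash
python3 - <<'E'
from h import *
im=cv2.imread('pics/w18.png'); crop(im,245,100,160,160,5,'pics/w18c.png')
E
```

```text
(no output)
```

View pics/w18c.png

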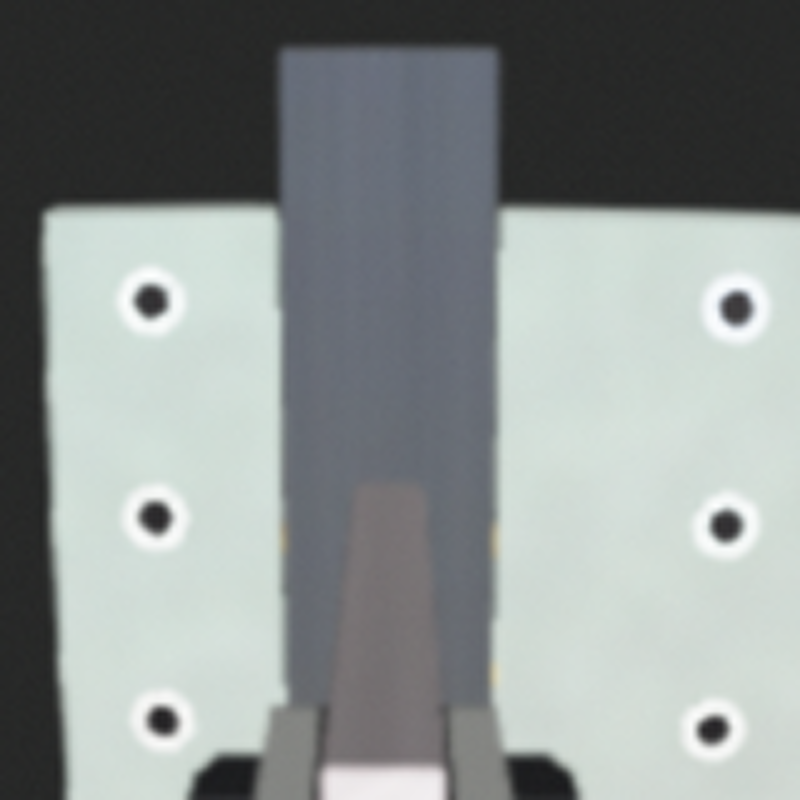

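```bash
python3 - <<'E'
from h import *
p=cams.camera_params('wrist'); T=cams.camera_params('top')
c=lambda a,b:(245+(a+.5)/5-.5,100+(b+.5)/5-.5)
ft=lambda a,b:(300+(a+.5)/6-.5,150+(b+.5)/6-.5)
e=np.array([np.cos(np.radians(-14.9)),np.sin(np.radians(-14.9)),0]);f=np.array([-e[1],e[0],0]);C=np.array([.5843,-.0636,.012])
fx=lambda P:np.round([(P-C)@e*1e3,(P-C)@f*1e3],1)
print('wrist L',[fx(onz(p,*c(*q),.012,True)) for q in [(151,300),(155,518),(163,720)]])
print('wrist R',[fx(onz(p,*c(*q),.012,True)) for q in [(737,308),(726,525),(713,730)]])
for n,l in dict(A=[(356,482),(372,407),(391,333),(408,262)],B=[(452,505),(469,430),(488,357),(503,287)],C=[(260,457),(277,385),(295,310),(313,241)],red=[(375,480),(385,440),(400,378),(418,310),(432,255)]).items(): print('top',n,[fx(onz(T,*ft(*q),.012)) for q in l])
st=[onz(p,*c(*q),.0405,True) for q in [(279,48),(498,48),(493,600),(286,600)]]
print('stock',[fx(P) for P in st]); h,W=heel(); print('heel pred',fx(h))
d=(st[2]+st[3]-st[0]-st[1]); print('stock yaw',np.degrees(np.arctan2(d[1],d[0])))
S=cams.camera_params('scene'); fs=lambda a,b:(300+(a+.5)/6-.5,170+(b+.5)/6-.5)
print('scene red',[fx(onz(S,*fs(*q),.012)) for q in [(302,425),(446,306)]],'holes',[fx(onz(S,*fs(*q),.012)) for q in [(284,420),(330,380),(374,344),(418,307),(361,464),(406,425),(452,386),(497,351)]])
E
```

```text
wrist L [array([-113.8,  -35.3]), array([-78.6, -35.6]), array([-43.9, -35.5])]
wrist R [array([-113.3,   56.7]), array([-78.4,  56.3]), array([-43.3,  56.3])]
top A [array([-113.3,   10.1]), array([-77.6,  10.9]), array([-41.7,  10.2]), array([-7.2, 10.2])]
top B [array([-113. ,  -35.6]), array([-77.2, -35.4]), array([-41.9, -36.3]), array([ -8.1, -35.8])]
top C [array([-112.7,   56.2]), array([-78.2,  56.3]), array([-41.9,  56.4]), array([-8.2, 55.8])]
top red [array([-110.3,    1.8]), array([-91.1,   1.5]), array([-61.3,   1.3]), array([-28.2,   0.4]), array([-1.3, -0. ])]
stock [array([-150.9,  -11.7]), array([-150.8,   18. ]), array([-73.9,  18.1]), array([-73.5, -11.3])]
heel pred [-52.    4.5]
stock yaw -14.711105570465666
scene red [array([-108.9,    0.4]), array([2.8, 0.9])] holes [array([-111.8,    8.9]), array([-76.1,  10.1]), array([-42.2,  10.2]), array([-6.7, 10.8]), array([-111.5,  -36.5]), array([-77.4, -36.2]), array([-41.9, -36.2]), array([ -7.8, -37.6])]
```

```bash
python3 - <<'E'
from h import *
e=np.array([np.cos(np.radians(-14.9)),np.sin(np.radians(-14.9)),0]);f=np.array([-e[1],e[0],0]);C=np.array([.5843,-.0636,.012])
for n in ('top','scene'):
    p=cams.camera_params(n); im=cv2.imread(f'pics/{n}0.png').astype(float)
    b,g,r=im[...,0],im[...,1],im[...,2]; w=np.clip(r-(g+b)/2-12,0,None)
    x0,x1,y0,y1=(355,378,185,232) if n=='top' else (345,380,215,245)
    out=[]
    for v in range(y0,y1):
        ww=w[v,x0:x1]
        if ww.sum()>25:
            u=(ww*np.arange(x0,x1)).sum()/ww.sum(); P=onz(p,u,v,.012); out.append(((P-C)@e*1e3,(P-C)@f*1e3))
    out=np.array(out); print(n,np.round(out[::4],1)); k=(out[:,0]<-8)&(out[:,0]>-105); print(np.median(out[k,1]),np.polyfit(out[k,0],out[k,1],1))
E
```

```text
top [[  11.8   -4.8]
 [  -1.2    0.6]
 [ -13.     0.9]
 [ -24.6    0.8]
 [ -36.3    1. ]
 [ -47.9    1. ]
 [ -59.5    1.1]
 [ -71.1    1.2]
 [ -82.6    1.2]
 [ -94.1    1.2]
 [-105.7    1.3]]
0.9659113709183439 [-0.00289389  0.81699681]
scene [[  23.5   15.9]
 [   8.5    5.2]
 [ -11.     0.3]
 [ -34.3    0.5]
 [ -56.9    0.3]
 [ -79.3    0.3]
 [-101.4    0.5]]
0.33367716953962684 [-0.00389596  0.12718657]
```

```bash
cat >> h.py <<'E'
e=np.array([np.cos(np.radians(-15)),np.sin(np.radians(-15)),0]);f=np.array([-e[1],e[0],0]);C=np.array([.5843,-.0636,.012])
def F(a,b,z): return C+e*a*1e-3+f*b*1e-3+np.array([0,0,z*1e-3])
def fst():
    hst(); h,W=heel(); d=h-C; print('heel e,f,z mm',np.round([d@e*1e3,d@f*1e3,d[2]*1e3],2)); s=pose()[0]; print('F e,f,z',np.round([s['contact_force']@e,s['contact_force']@f,s['contact_force'][2]],1))
E
python3 - <<'E'
from h import *
h,Rr=pickle.load(open('g.pkl','rb')); s,p,M=pose()
h=h+M.T@(e*.0012-f*.0012); pickle.dump((h,Rr),open('g.pkl','wb'))
fst()
for r in hplan(F(-19,.8,6),-15,7): print(r)
E
```

```text
t 23.52 p [ 0.5157 -0.0414  0.0855] yaw 75.18 axis z [-0.0816 -0.0217 -0.9964] F [-0.2   0.13 -1.84] T [ 0.01 -0.05  0.04] gap 0.0088
heel [ 0.536  -0.0473  0.0278] sq yaw -14.79 pitch(x up) -0.69 roll(y up) -0.50
heel e,f,z mm [-50.84   3.2   15.84]
F e,f,z [-0.2  0.1 -1.8]
[-4.6, -0.3, 1.1, 0.0]
[-4.6, -0.3, 1.1, 0.0]
[-4.6, -0.3, 1.1, 0.0]
[-4.6, -0.3, 1.1, 0.0]
[-4.6, -0.3, 1.1, 0.0]
[-4.6, -0.3, 1.1, 0.0]
[-4.6, -0.3, 1.1, 0.0]
```

>>> step_arm(
  rows=[
    [[1,-4.5,-0.4,1,0],[1,-4.5,-0.4,1,0],[1,-4.5,-0.4,1,0],[1,-4.5,-0.4,1,0],[1,-4.5,-0.4,1,0.1],[1,-4.5,-0.3,1,0.1],[1,-4,-0.2,1,0],[1,0,0,0,0],[1,0,0,0,0],[1,0,0,0,0]],
  ],
)

```text
t: 24.35
position: [0.5491, -0.054, 0.0767]
tcp_rot: [-0.037, 0.132, 0.99, -0.016]
contact_force: [0.7, 0.5, -1.1]
finger_gap: 0.0088
```

```bash
python3 - <<'E'
from h import *
fst()
for r in hplan(F(-19,.8,0),-15,5): print(r)
E
```

```text
t 24.35 p [ 0.5491 -0.054   0.0767] yaw 74.92 axis z [-0.0785 -0.0226 -0.9967] F [ 0.7   0.51 -1.07] T [ 0.   -0.11 -0.  ] gap 0.0088
heel [ 0.5697 -0.0601  0.0191] sq yaw -15.04 pitch(x up) -0.49 roll(y up) -0.53
heel e,f,z mm [-15.05  -0.36   7.09]
F e,f,z [ 0.5  0.7 -1.1]
[0.7, 0.3, 1.5, -0.0]
[0.7, 0.3, 1.5, -0.0]
[0.7, 0.3, 1.5, -0.0]
[0.7, 0.3, 1.5, -0.0]
[0.7, 0.3, 1.5, -0.0]
```

>>> step_arm(
  rows=[
    [[1,0.6,0.3,1.5,0],[1,0.6,0.3,1.5,0],[1,0.4,0.3,1.2,0],[1,0.2,0.2,1,0],[1,0,0,1,0],[1,0,0,1,0],[1,0,0,1,0],[1,0,0,1,0],[1,0,0,1,0],[1,0,0,1,0]],
  ],
)

```text
t: 25.18
position: [0.5465, -0.0521, 0.0695]
tcp_rot: [-0.038, 0.131, 0.99, -0.017]
contact_force: [-2.5, 1.1, 4.5]
finger_gap: 0.0089
```

```bash
python3 - <<'E'
from h import *
fst()
im=cams.grab_frame('scene')[:,:,::-1]; crop(im,310,140,100,105,7,'pics/s19.png')
E
```

```text
t 25.18 p [ 0.5465 -0.0521  0.0695] yaw 74.97 axis z [-0.079  -0.0228 -0.9966] F [-2.47  1.12  4.47] T [0.23 0.55 0.01] gap 0.0089
heel [ 0.567  -0.0582  0.0119] sq yaw -14.99 pitch(x up) -0.51 roll(y up) -0.54
heel e,f,z mm [-18.06   0.76  -0.08]
F e,f,z [-2.7  0.4  4.5]
```

View pics/s19.png

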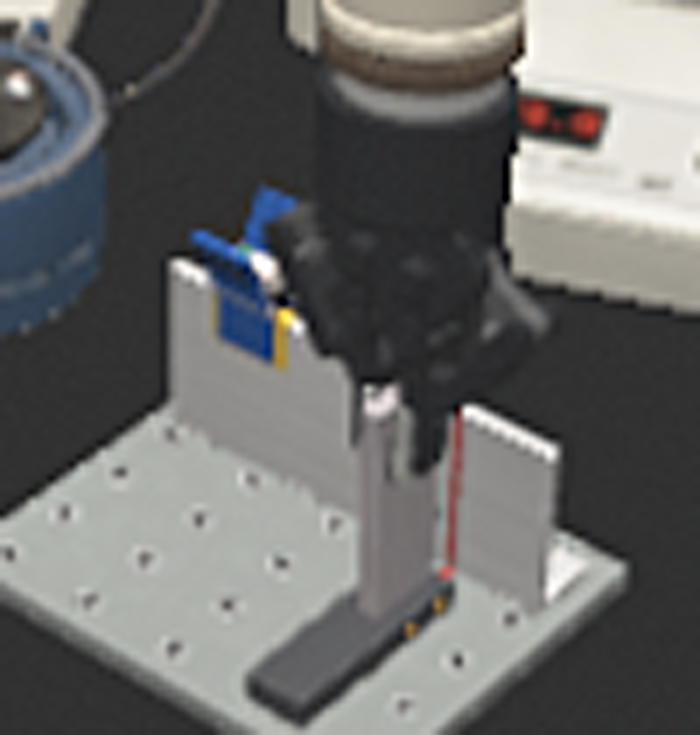

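>>> step_arm(
  rows=[
    [[0.8,0,0,0,0],[0.75,0,0,0,0],[0.75,0,0,0,0],[0.75,0,0,0,0],[1,0,0,0,0],[1,0,0,0,0],[1,0,0,0,0],[1,0,0,0,0],[1,0,0,0,0],[1,0,0,0,0]],
  ],
  newtons=100,
)

```text
t: 26.07
position: [0.5478, -0.0527, 0.0707]
tcp_rot: [-0.036, 0.131, 0.991, -0.017]
contact_force: [0.5, -0.3, 1.7]
finger_gap: 0.0091
```

```bash
python3 - <<'E'
from h import *
fst()
im=cams.grab_frame('wrist')[:,:,::-1]; crop(im,245,90,160,170,4.5,'pics/w20c.png')
E
```

```text
t 26.07 p [ 0.5478 -0.0527  0.0707] yaw 74.97 axis z [-0.0761 -0.0239 -0.9968] F [ 0.47 -0.28  1.71] T [0.04 0.02 0.04] gap 0.0091
heel [ 0.5685 -0.0588  0.0132] sq yaw -14.99 pitch(x up) -0.34 roll(y up) -0.56
heel e,f,z mm [-16.5    0.52   1.22]
F e,f,z [ 0.5 -0.1  1.7]
```

View pics/w20c.png

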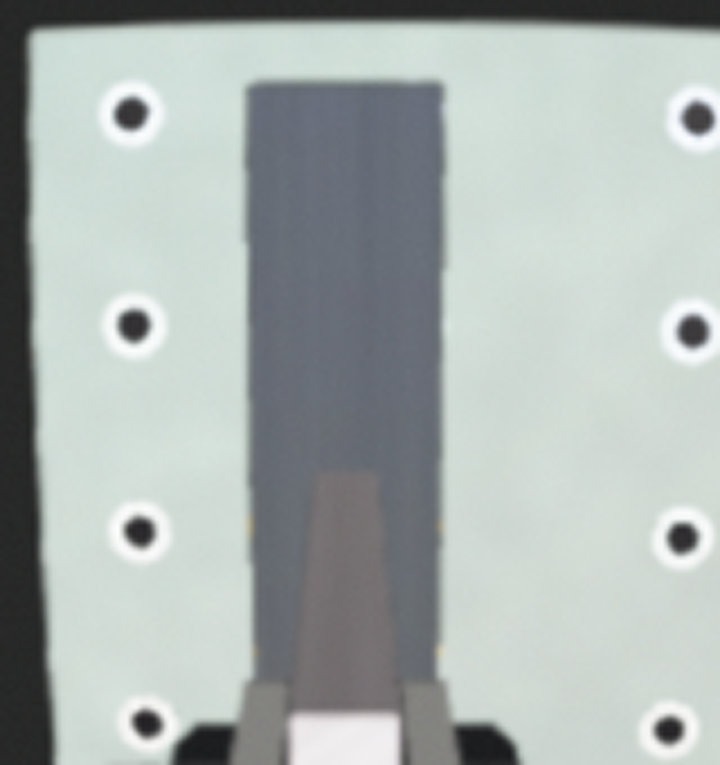

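Now I'll measure the stock in this view (resting on the base plate, its top at z = 26 mm) and reset the grasp reference.

```bash
python3 - <<'E'
from h import *
p=cams.camera_params('wrist')
c=lambda a,b:(245+(a+.5)/4.5-.5,90+(b+.5)/4.5-.5)
fx=lambda P:np.round([(P-C)@e*1e3,(P-C)@f*1e3],1)
print('holes',[fx(onz(p,*c(*q),.012,True)) for q in [(131,114),(134,325),(140,531),(148,723),(698,118),(692,331),(683,538),(669,730)]])
q=[onz(p,*c(*q),.026,True) for q in [(248,85),(443,83),(439,640),(255,640)]]
print('stock',[fx(P) for P in q]); d=q[2]+q[3]-q[0]-q[1]; yaw=np.degrees(np.arctan2(d[1],d[0])); print(yaw)
# new grasp ref: flat on base, yaw measured -15ish
s,P,M=pose(); m=(q[0]+q[1])/2; a=np.radians(-15.0)
Rs=np.array([[np.cos(a),-np.sin(a),0],[np.sin(a),np.cos(a),0],[0,0,1]])
hl=m+Rs[:,0]*.100; hl[2]=.012
pickle.dump((M.T@(hl-P),M.T@Rs),open('g.pkl','wb')); fst()
E
```

```text
holes [array([-113.8,  -35.3]), array([-79.2, -35.4]), array([-44.3, -35.4]), array([ -9.4, -35.5]), array([-113.7,   56.3]), array([-78.9,  56.1]), array([-44. ,  56.2]), array([-9.2, 56. ])]
stock [array([-117.1,  -14.6]), array([-117.3,   14.6]), array([-30.5,  14.9]), array([-30.1, -14.6])]
-14.895873524836698
t 26.12 p [ 0.5478 -0.0527  0.0707] yaw 74.97 axis z [-0.076  -0.0239 -0.9968] F [0.43 0.28 1.05] T [0.03 0.06 0.  ] gap 0.0087
heel [ 0.5677 -0.0592  0.012 ] sq yaw -15.00 pitch(x up) 0.00 roll(y up) 0.00
heel e,f,z mm [-1.716e+01 -1.000e-02 -0.000e+00]
F e,f,z [0.3 0.4 1.1]
```

```bash
python3 - <<'E'
from h import *
for t in [F(-17.2,.7,1.5),F(-4,.7,1.5)]: print(hplan(t,-15,5)[0])
M=pose()[2]; print(M)
print('unit e in tool',M.T@e,'down',M.T@[0,0,-1])
E
```

```text
[0.0, 0.1, -0.3, 0.0]
[-2.6, 0.1, -0.5, 0.0]
[[-0.96283982  0.2591448  -0.07604897]
 [ 0.26158414  0.9648843  -0.02391715]
 [ 0.06718046 -0.04292159 -0.9968172 ]]
unit e in tool [-9.97734809e-01  5.84221788e-04 -6.72674538e-02] down [-0.06718046  0.04292159  0.9968172 ]
```

>>> step_arm(
  rows=[
    [[1,0,0.3,-1.5,0],[1,-2,0.3,-0.3,0],[1,-2.5,0.1,-0.2,0],[1,-2.5,0,-0.2,0],[1,-2.5,0,-0.2,0],[1,-2,0,-0.1,0],[1,0,0,0,0],[1,0,0,0,0],[1,0,0,0,0],[1,0,0,0,0]],
  ],
)

```text
t: 26.95
position: [0.5591, -0.0547, 0.0708]
tcp_rot: [-0.038, 0.131, 0.99, -0.016]
contact_force: [-1.0, -1.2, -1.3]
finger_gap: 0.0087
```

```bash
python3 - <<'E'
from h import *
fst()
print(hplan(F(-1,.7,1),-15,1))
E
```

```text
t 26.95 p [ 0.5591 -0.0547  0.0708] yaw 74.97 axis z [-0.0798 -0.0226 -0.9966] F [-0.96 -1.17 -1.3 ] T [0.08 0.02 0.02] gap 0.0087
heel [ 0.5788 -0.0611  0.012 ] sq yaw -15.00 pitch(x up) -0.23 roll(y up) 0.02
heel e,f,z mm [-5.97  0.98 -0.05]
F e,f,z [-0.6 -1.4 -1.3]
[[-4.9, -0.3, -1.4, -0.0]]
```

>>> step_arm(
  rows=[
    [[1,-1.2,-0.1,-0.4,0],[1,-1.2,-0.1,-0.1,0],[1,-1.2,0,-0.1,0],[1,-1.2,0,-0.1,0],[1,-1.2,0,-0.1,0],[1,-1.2,0,-0.1,0],[1,-1.2,0,-0.1,0],[1,-1.2,0,0,0],[1,-1.2,0,0,0],[1,-1.2,0,0,0]],
  ],
)

```text
t: 27.78
position: [0.5641, -0.0562, 0.0711]
tcp_rot: [-0.048, 0.131, 0.99, -0.016]
contact_force: [-6.7, 1.5, 3.3]
finger_gap: 0.0084
```

```bash
python3 - <<'E'
from h import *
fst()
E
```

```text
t 27.78 p [ 0.5641 -0.0562  0.0711] yaw 75.03 axis z [-0.0989 -0.0187 -0.9949] F [-6.68  1.51  3.29] T [ 0.16  0.86 -0.09] gap 0.0084
heel [ 0.5826 -0.0624  0.0119] sq yaw -14.99 pitch(x up) -1.35 roll(y up) -0.05
heel e,f,z mm [-1.93  0.72 -0.1 ]
F e,f,z [-6.8 -0.3  3.3]
```

>>> step_arm(
  rows=[
    [[1,0.5,0,2,0],[1,0.3,0,3,0],[1,0,0,3,0],[1,0,0,3,0],[1,0,0,3,0],[1,0,0,3,0],[1,0,0,3,0],[1,0,0,3,0],[1,0,0,3,0],[1,0,0,3,0]],
  ],
)

```text
t: 28.62
position: [0.5641, -0.0564, 0.0709]
tcp_rot: [-0.048, 0.131, 0.99, -0.017]
contact_force: [-8.8, 1.9, 16.1]
finger_gap: 0.0091
```

```bash
python3 - <<'E'
from h import *
fst()
im=cams.grab_frame('scene')[:,:,::-1]; crop(im,320,150,90,90,7,'pics/s21.png')
im=cams.grab_frame('wrist')[:,:,::-1]; crop(im,245,90,160,170,4.5,'pics/w21c.png')
E
```

```text
t 28.62 p [ 0.5641 -0.0564  0.0709] yaw 75.09 axis z [-0.1003 -0.0203 -0.9948] F [-8.81  1.91 16.1 ] T [ 0.53  1.35 -0.14] gap 0.0091
heel [ 0.5825 -0.0626  0.0116] sq yaw -14.94 pitch(x up) -1.40 roll(y up) -0.15
heel e,f,z mm [-1.97  0.51 -0.36]
F e,f,z [-9.  -0.4 16.1]
```

View pics/s21.png

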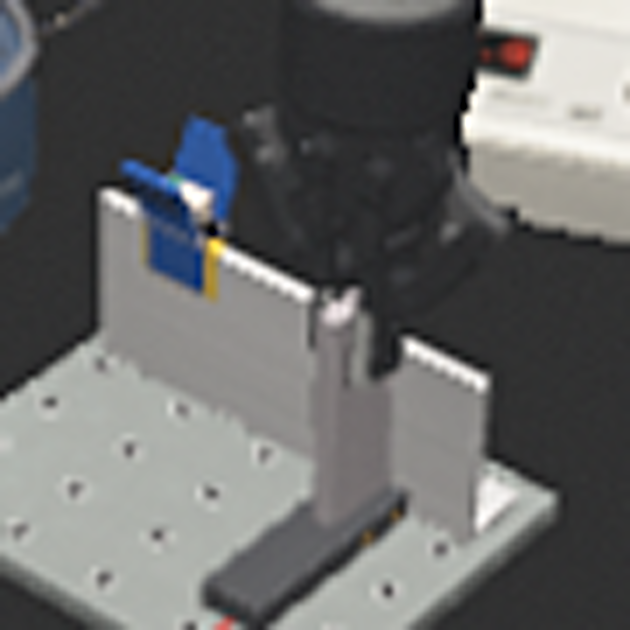

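View pics/w21c.png

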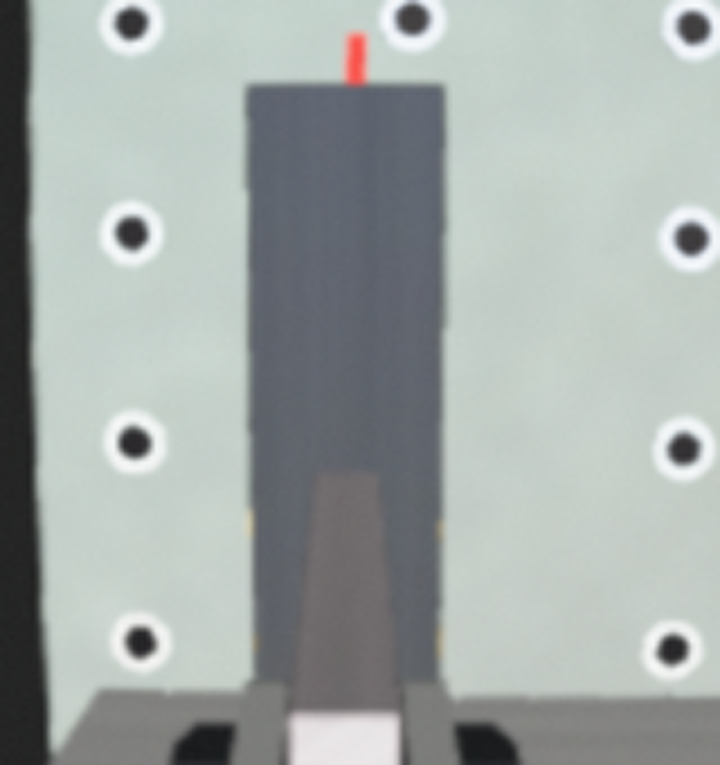

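>>> step_arm(
  rows=[
    [[1,1,0,-1.5,0],[1,0.5,1.5,-0.5,0],[1,0,0,0,0],[1,0,0,0.8,0],[1,0,0,0.8,0],[0.8,0,0,0,0],[0.75,0,0,0,0],[0.75,0,0,0,0],[0.75,0,0,0,0],[0.75,0,0,0,0]],
  ],
)

```text
t: 29.55
position: [0.5648, -0.0549, 0.0719]
tcp_rot: [-0.047, 0.131, 0.99, -0.017]
contact_force: [-0.1, 0.3, -0.4]
finger_gap: 0.0218
```

```bash
python3 - <<'E'
from h import *
fst()
im=cams.grab_frame('wrist')[:,:,::-1]; crop(im,245,90,160,170,4.5,'pics/w22c.png')
E
```

```text
t 29.55 p [ 0.5648 -0.0549  0.0719] yaw 75.08 axis z [-0.0968 -0.0214 -0.9951] F [-0.07  0.29 -0.4 ] T [-0.01 -0.04 -0.01] gap 0.0218
heel [ 0.5835 -0.0612  0.0128] sq yaw -14.94 pitch(x up) -1.19 roll(y up) -0.16
heel e,f,z mm [-1.43  2.09  0.79]
F e,f,z [-0.1  0.3 -0.4]
```

View pics/w22c.png

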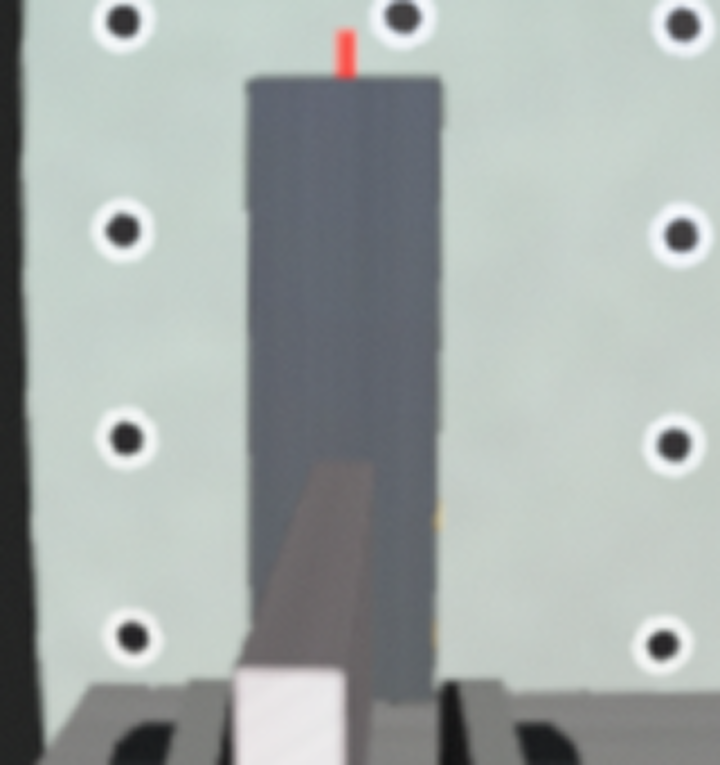

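The stock tail now lines up with the red line (column 346 against stock centre 345). But the released blade leans in the tool view because the tool is rolled about 2.5°, so gripping it would cant the square. I'll lift clear of it and test whether spinning undoes the tilt.

>>> step_arm(
  rows=[
    [[0.6,0,0,0,0],[0.3,0,0,-3,0],[0,0,0,-8,0],[0,0,0,-12,0],[0,0,0,-14,0],[0,0,0,-14,0],[0,0,0,-12,0],[0,0,0,-8,0],[0,0,0,0,0],[0,0,0,0,0]],
  ],
)

```text
t: 30.43
position: [0.574, -0.0535, 0.1531]
tcp_rot: [-0.044, 0.131, 0.99, -0.017]
contact_force: [0.0, -0.6, 0.0]
finger_gap: 0.0855
```

```bash
python3 - <<'E'
from h import *
st(); print(pose()[0]['joint_pos'])
im=cams.grab_frame('scene')[:,:,::-1]; crop(im,320,150,90,90,7,'pics/s23.png')
E
```

```text
t 30.43 p [ 0.574  -0.0535  0.1531] yaw 75.08 axis z [-0.0914 -0.0228 -0.9956] F [ 0.01 -0.6   0.04] T [-0.03 -0.06 -0.01] gap 0.0855
[-0.27554431  0.28487947  1.56901791 -0.04783049  1.36981769 -1.57260655]
```

View pics/s23.png

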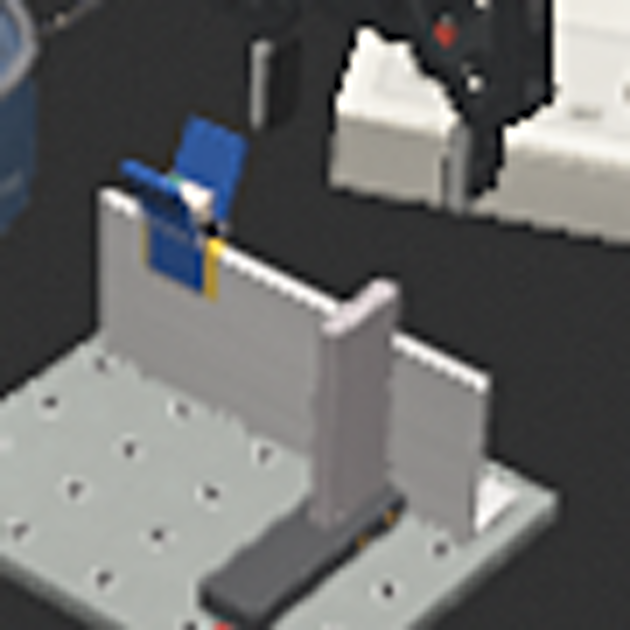

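>>> step_arm(
  rows=[
    [[0,0,0,0,7],[0,0,0,0,7],[0,0,0,0,7],[0,0,0,0,7],[0,0,0,0,7],[0,0,0,0,7],[0,0,0,0,7],[0,0,0,0,7],[0,0,0,0,7],[0,0,0,0,7]],
  ],
)

```text
t: 31.32
position: [0.5679, -0.0521, 0.144]
tcp_rot: [-0.033, 0.686, 0.726, -0.043]
contact_force: [0.3, -0.6, 0.0]
finger_gap: 0.0853
```

```bash
python3 - <<'E'
from h import *
st(); print(pose()[0]['joint_pos'])
E
```

```text
t 31.32 p [ 0.5679 -0.0521  0.144 ] yaw 3.23 axis z [-0.1067 -0.0184 -0.9941] F [ 0.29 -0.63  0.04] T [-0.07 -0.05 -0.05] gap 0.0853
[-0.27606616  0.29173367  1.5804116  -0.0478474   1.36761365 -0.32113848]
```

```bash
python3 - <<'E'
from h import *
st()
for r in plan2([.556,-.013,.10],8,8): print(r)
E
```

```text
t 31.32 p [ 0.5679 -0.0521  0.144 ] yaw 3.23 axis z [-0.1067 -0.0184 -0.9941] F [ 0.29 -0.63  0.04] T [-0.07 -0.05 -0.05] gap 0.0853
[5.0, -0.6, 5.5, -0.6]
[5.0, -0.6, 5.5, -0.6]
[5.0, -0.5, 5.5, -0.6]
[5.1, -0.5, 5.5, -0.6]
[5.1, -0.4, 5.5, -0.6]
[5.1, -0.4, 5.5, -0.6]
[5.1, -0.3, 5.5, -0.6]
[5.1, -0.2, 5.5, -0.6]
```

>>> step_arm(
  rows=[
    [[0,7,-0.8,1,-0.8],[0,7,-0.8,1,-0.8],[0,7,-0.6,2,-0.8],[0,7,-0.6,3,-0.8],[0,7,-0.5,6,-0.8],[0,5,-0.5,8,-0.8],[0,1,0,8,0],[0,0,0,6,0],[0,0,0,2,0],[0,0,0,0,0]],
  ],
)

```text
t: 32.15
position: [0.5513, -0.0061, 0.0992]
tcp_rot: [-0.038, 0.647, 0.761, -0.043]
contact_force: [-1.1, 0.1, -1.3]
finger_gap: 0.0856
```

```bash
python3 - <<'E'
from h import *
st(); print(plan2([.556,-.013,.08],8,1))
im=cams.grab_frame('wrist')[:,:,::-1]; cv2.imwrite('pics/w24.png',im)
im=cams.grab_frame('scene')[:,:,::-1]; crop(im,300,130,110,110,6,'pics/s24.png')
E
```

```text
t 32.15 p [ 0.5513 -0.0061  0.0992] yaw 9.26 axis z [-0.1145 -0.0166 -0.9933] F [-1.15  0.08 -1.29] T [-0.04 -0.07  0.02] gap 0.0856
[[-7.6, 5.7, 18.7, 1.3]]
```

View pics/w24.png

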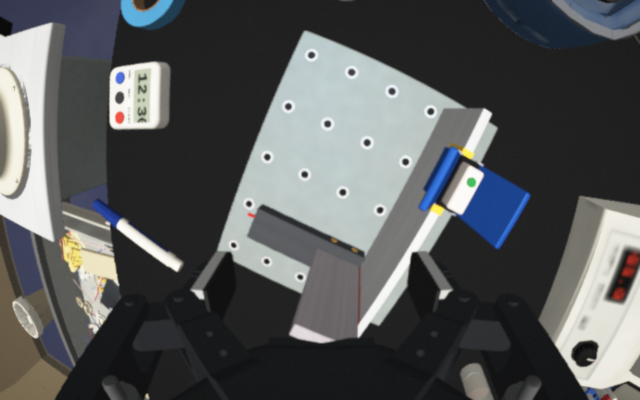

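View pics/s24.png

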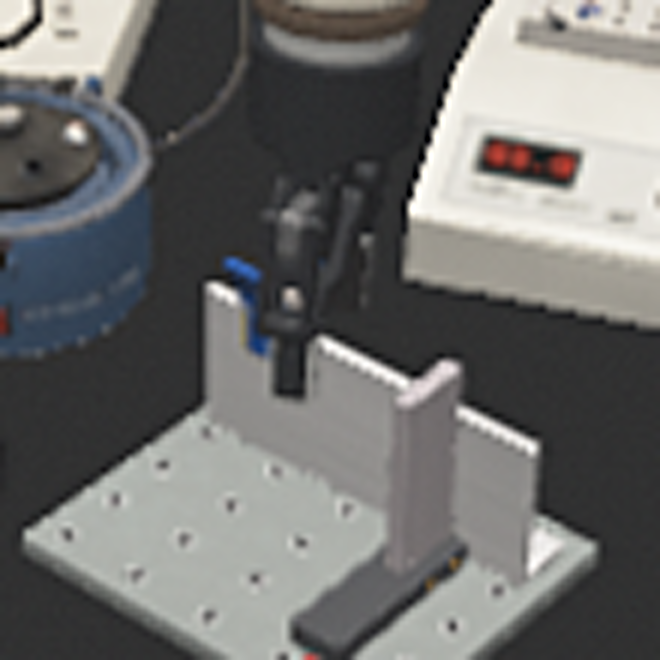

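>>> step_arm(
  rows=[
    [[0,-2.5,2,2,0.4],[0,-2.5,2,3,0.4],[0,-2.5,2,4,0.4],[0,0,0,4,0],[0,0,0,4,0],[0,0,0,3,0],[0,0,0,2,0],[0,0,0,2,0],[0,0,0,2,0],[0,0,0,2,0]],
  ],
)

```text
t: 33.08
position: [0.5581, -0.0156, 0.0701]
tcp_rot: [-0.036, 0.656, 0.752, -0.043]
contact_force: [-0.5, -0.1, -0.3]
finger_gap: 0.0855
```

```bash
python3 - <<'E'
from h import *
st(); s,p,M=pose(); P=p-.034*M[:,2]+.047*M[:,1]; d=P-C; print('finger tip e,f,z',d@e*1e3,d@f*1e3,P[2]*1e3)
im=cams.grab_frame('scene')[:,:,::-1]; crop(im,300,130,110,110,6,'pics/s25.png')
E
```

```text
t 33.08 p [ 0.5581 -0.0156  0.0701] yaw 7.79 axis z [-0.1098 -0.0175 -0.9938] F [-0.48 -0.05 -0.34] T [-0.02 -0.03  0.01] gap 0.0855
finger tip e,f,z 8.745305154686056 59.22309628397903 98.70248861852349
```

View pics/s25.png

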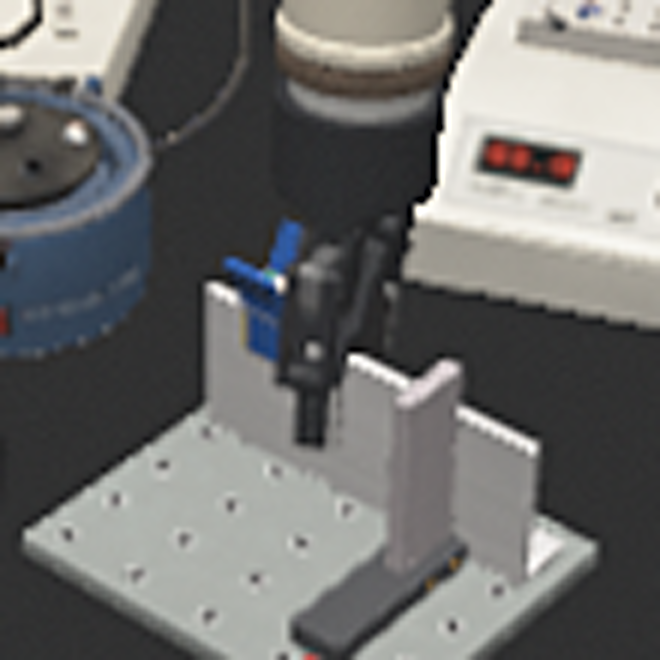

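>>> step_arm(
  rows=[
    [[0,0,-2.5,0,0],[0,0,-2.5,0,0],[0,0,0,1.5,0],[0,0,0,1.5,0],[0,0,0,1.5,0],[0,0,0,2,0],[0,0,0,2,0],[0,0,0,2,0],[0,0,0,3,0],[0,0,0,3,0]],
  ],
)

```text
t: 33.97
position: [0.5527, -0.0164, 0.0686]
tcp_rot: [-0.034, 0.656, 0.753, -0.042]
contact_force: [-9.4, 1.0, 18.3]
finger_gap: 0.0854
```

```bash
python3 - <<'E'
from h import *
st(); s,p,M=pose(); P=p-.034*M[:,2]+.047*M[:,1]; d=P-C; print('finger tip e,f,z',d@e*1e3,d@f*1e3,P[2]*1e3)
E
```

```text
t 33.97 p [ 0.5527 -0.0164  0.0686] yaw 7.91 axis z [-0.107  -0.019  -0.9941] F [-9.44  1.   18.34] T [0.4  1.04 0.08] gap 0.0854
finger tip e,f,z 3.64825088612591 57.18942161176983 97.33758837289699
```

>>> step_arm(
  rows=[
    [[0,0,0,-3,0],[0,0,3,-1,0],[0,0,4,0,0],[0,0,4,0,0],[0,0,2,2,0],[0,0,0,4,0],[0,0,0,4,0],[0,0,0,3,0],[0,0,0,2,0],[0,0,0,0,0]],
  ],
)

```text
t: 34.8
position: [0.5654, -0.0145, 0.0542]
tcp_rot: [-0.034, 0.656, 0.753, -0.042]
contact_force: [-0.2, 0.0, -0.9]
finger_gap: 0.0858
```

```bash
python3 - <<'E'
from h import *
st(); s,p,M=pose(); P=p-.034*M[:,2]+.0425*M[:,1]; d=P-C; print('finger tip inner e,f,z',d@e*1e3,d@f*1e3,P[2]*1e3)
im=cams.grab_frame('scene')[:,:,::-1]; crop(im,300,130,110,110,6,'pics/s26.png')
E
```

```text
t 34.80 p [ 0.5654 -0.0145  0.0542] yaw 7.92 axis z [-0.1072 -0.0189 -0.9941] F [-0.17  0.05 -0.91] T [ 0.05 -0.07  0.01] gap 0.0858
finger tip inner e,f,z 11.276007839863098 60.50242463280556 83.3632577754849
```

View pics/s26.png

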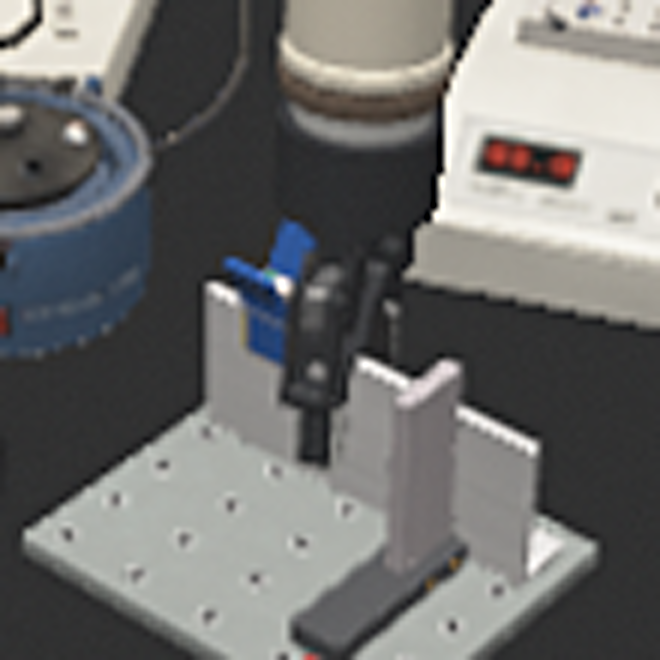

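>>> step_arm(
  rows=[
    [[0,1,-2.5,0,0],[0,1,-2.5,0,0],[0,1,-2.5,0,0],[0,1,-2.5,0,0],[0,1,-2.5,0,0],[0,1,-2.5,0,0],[0,1,-2.5,0,0],[0,1,-2.5,0,0],[0,1,-2.5,0,0],[0,1,-2.5,0,0]],
  ],
)

```text
t: 35.68
position: [0.5655, -0.0157, 0.0609]
tcp_rot: [-0.003, 0.66, 0.751, -0.024]
contact_force: [8.3, -1.2, -6.5]
finger_gap: 0.0854
```

```bash
python3 - <<'E'
from h import *
st(); s,p,M=pose(); P=p-.034*M[:,2]+.0425*M[:,1]; d=P-C; print('finger tip inner e,f,z',d@e*1e3,d@f*1e3,P[2]*1e3)
E
```

```text
t 35.68 p [ 0.5655 -0.0157  0.0609] yaw 7.38 axis z [-0.037  -0.0323 -0.9988] F [ 8.33 -1.18 -6.49] T [-0.36 -1.25 -0.14] gap 0.0854
finger tip inner e,f,z 9.659544256804933 59.00074454771165 93.14818367455929
```

```bash
python3 - <<'E'
from h import *
t=F(3,52,0); t[2]=.085
for r in plan2(t,-15,5): print(r)
E
```

```text
[-0.7, 6.8, -5.1, 4.5]
[-0.2, 6.8, -5.1, 4.5]
[0.3, 6.8, -5.1, 4.5]
[0.9, 6.8, -5.1, 4.5]
[1.4, 6.7, -5.1, 4.5]
```

>>> step_arm(
  rows=[
    [[0,0,2,-8,0],[0,0,4,-8,0],[0,-0.5,6.5,-5,4.5],[0,0,6.5,-2,4.5],[0,0.5,6.5,0,4.5],[0,1,6,0,4.5],[0,1,3,0,4.5],[0,0,0,0,0],[0,0,0,0,0],[0,0,0,0,0]],
  ],
  newtons=40,
)

```text
t: 36.52
position: [0.6047, -0.012, 0.0903]
tcp_rot: [0.004, 0.798, 0.602, -0.023]
contact_force: [-0.5, -0.7, 0.5]
finger_gap: 0.0853
```

```bash
python3 - <<'E'
from h import *
st(); t=F(3,52,0); t[2]=.062
for r in plan2(t,-15,4): print(r)
s,p,M=pose(); print('pitch z.e',M[:,2]@e,'roll z.f',M[:,2]@f)
im=cams.grab_frame('wrist')[:,:,::-1]; cv2.imwrite('pics/w27.png',im)
E
```

```text
t 36.52 p [ 0.6047 -0.012   0.0903] yaw -15.93 axis z [-0.0318 -0.0333 -0.9989] F [-0.46 -0.71  0.46] T [ 0.03  0.04 -0.04] gap 0.0853
[-0.5, -0.7, 7.1, -0.2]
[-0.5, -0.7, 7.1, -0.2]
[-0.5, -0.7, 7.1, -0.2]
[-0.5, -0.7, 7.1, -0.2]
pitch z.e -0.02206664839718768 roll z.f -0.04040582966561774
```

View pics/w27.png

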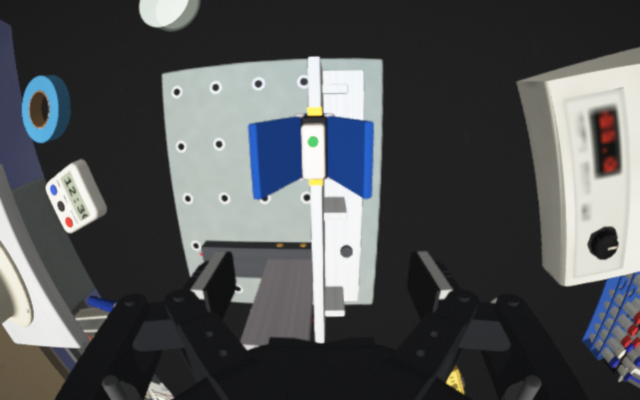

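>>> step_arm(
  rows=[
    [[0,-0.5,-0.7,7,-0.2],[0,-0.5,-0.7,7,-0.2],[0,-0.5,-0.7,7,-0.2],[0,0,0,5,0],[1,0,0,0,0],[1,0,0,0,0],[1,0,0,0,0],[1,0,0,0,0],[1,0,0,0,0],[1,0,0,0,0]],
  ],
  newtons=60,
)

```text
t: 37.4
position: [0.599, -0.0137, 0.0605]
tcp_rot: [0.002, 0.793, 0.608, -0.024]
contact_force: [-0.4, -0.2, 0.4]
finger_gap: 0.0124
```

```bash
python3 - <<'E'
from h import *
st()
s,p,M=pose(); print('pitch z.e',M[:,2]@e,'roll z.f',M[:,2]@f,'tip z',(p-.021*M[:,2])[2])
E
```

```text
t 37.40 p [ 0.599  -0.0137  0.0605] yaw -15.08 axis z [-0.0351 -0.0326 -0.9989] F [-0.37 -0.18  0.41] T [ 0.02 -0.05 -0.02] gap 0.0124
pitch z.e -0.025446765870186044 roll z.f -0.04061697425054832 tip z 0.0814590619773963
```

>>> step_arm(
  rows=[
    [[1,0,0,0,0],[1,0,0,0,0],[1,-2,0,0,0],[1,-2.5,0,0,0],[1,-2.5,0,0,0],[1,-2.5,0,0,0],[1,-2.5,0,0,0],[1,-2.5,0,0,0],[1,-2.5,0,0,0],[1,-2.5,0,0,0]],
  ],
)

```text
t: 38.23
position: [0.6015, -0.0134, 0.061]
tcp_rot: [-0.004, 0.793, 0.609, -0.006]
contact_force: [5.2, 8.4, -3.3]
finger_gap: 0.0043
```

```bash
python3 - <<'E'
from h import *
st()
s,p,M=pose(); print('pitch z.e',M[:,2]@e,'roll z.f',M[:,2]@f,'tip z',(p-.021*M[:,2])[2])
E
```

```text
t 38.23 p [ 0.6015 -0.0134  0.061 ] yaw -15.01 axis z [-0.014  -0.0014 -0.9999] F [ 5.21  8.43 -3.34] T [ 0.88 -0.72 -0.11] gap 0.0043
pitch z.e -0.013179461820885165 roll z.f -0.004971976052967559 tip z 0.08195170371914204
```

>>> step_arm(
  rows=[
    [[1,-2.5,0,0,0],[1,-2.5,0,0,0],[1,-2.5,0,0,0],[1,0,0,0,0],[0.5,0,0,0,0],[0,0,0,0,0],[0,0,0,0,0],[0,0,0,-3,0],[0,0,0,-8,0],[0,0,0,-8,0]],
  ],
)

```text
t: 39.07
position: [0.6, -0.0131, 0.08]
tcp_rot: [-0.008, 0.793, 0.609, -0.002]
contact_force: [0.3, 0.8, 1.1]
finger_gap: 0.076
```

```bash
python3 - <<'E'
from h import *
st()
s,p,M=pose(); print('pitch z.e',M[:,2]@e,'roll z.f',M[:,2]@f)
t=F(-22,2,0); t[2]=.15
for r in plan2(t,75,14): print(r)
E
```

```text
t 39.07 p [ 0.6    -0.0131  0.08  ] yaw -14.92 axis z [-0.0126  0.0103 -0.9999] F [0.27 0.81 1.13] T [-0.04  0.03  0.01] gap 0.0760
pitch z.e -0.014894527395032652 roll z.f 0.006714889041600824
[-3.6, -1.8, -5.0, -6.4]
[-3.4, -2.2, -5.0, -6.4]
[-3.1, -2.6, -5.0, -6.4]
[-2.8, -2.9, -5.0, -6.4]
[-2.5, -3.2, -5.0, -6.4]
[-2.1, -3.4, -5.0, -6.4]
[-1.7, -3.6, -5.0, -6.4]
[-1.3, -3.8, -5.0, -6.4]
[-0.8, -3.9, -5.0, -6.4]
[-0.4, -4.0, -5.0, -6.4]
[0.1, -4.0, -5.0, -6.4]
[0.5, -4.0, -5.0, -6.4]
[1.0, -3.9, -5.0, -6.4]
[1.4, -3.8, -5.0, -6.4]
```

>>> step_arm(
  rows=[
    [[0,0,0,-12,0],[0,0,0,-14,0],[0,-2,-1,-14,-2],[0,-3.5,-2,-12,-7],[0,-3.5,-2.5,-8,-7],[0,-3,-3,-4,-7],[0,-3,-3,-1,-7],[0,-2.5,-3.5,-1,-7],[0,-2,-3.5,-1,-7],[0,-2,-4,-1,-7]],
  ],
  newtons=80,
)

```text
t: 39.9
position: [0.5856, -0.0406, 0.1695]
tcp_rot: [0.001, 0.443, 0.896, 0.004]
contact_force: [-0.4, -0.7, -0.1]
finger_gap: 0.0853
```

```bash
python3 - <<'E'
from h import *
st()
s,p,M=pose(); print('pitch z.e',M[:,2]@e,'roll z.f',M[:,2]@f)
t=F(-22,2,0); t[2]=.14
for r in plan2(t,75,7): print(r)
E
```

```text
t 39.90 p [ 0.5856 -0.0406  0.1695] yaw 37.39 axis z [ 0.0057  0.0058 -1.    ] F [-0.4  -0.7  -0.06] T [ 0.   -0.    0.01] gap 0.0853
pitch z.e 0.003990716237663291 roll z.f 0.007039436011965727
[0.2, -3.9, 4.2, -5.4]
[0.5, -3.8, 4.2, -5.4]
[0.9, -3.8, 4.2, -5.4]
[1.2, -3.7, 4.2, -5.4]
[1.6, -3.5, 4.2, -5.4]
[1.9, -3.4, 4.2, -5.4]
[2.2, -3.2, 4.2, -5.4]
```

Tilt is now essentially zero. I'll finish the turn.

>>> step_arm(
  rows=[
    [[0,0.2,-3.9,1.5,-5.4],[0,0.5,-3.8,1.5,-5.4],[0,1,-3.8,1.5,-5.4],[0,1.2,-3.7,1.5,-5.4],[0,1.6,-3.5,1.5,-5.4],[0,2,-3.4,1.5,-5.4],[0,2,-3.2,1.5,-5.2],[0,0,0,0,0],[0,0,0,0,0],[0,0,0,0,0]],
  ],
)

```text
t: 40.73
position: [0.5671, -0.0597, 0.175]
tcp_rot: [0.012, 0.115, 0.993, 0.001]
contact_force: [0.2, -0.3, -0.0]
finger_gap: 0.0854
```

```bash
python3 - <<'E'
from h import *
st()
s,p,M=pose(); print('pitch z.e',M[:,2]@e,'roll z.f',M[:,2]@f)
im=cams.grab_frame('wrist')[:,:,::-1]; cv2.imwrite('pics/w28.png',im); pickle.dump(cams.camera_params('wrist'),open('w28.pkl','wb'))
crop(im,255,130,130,150,5,'pics/w28c.png')
E
```

```text
t 40.73 p [ 0.5671 -0.0597  0.175 ] yaw 76.84 axis z [ 2.370e-02 -1.000e-04 -9.997e-01] F [ 0.16 -0.32 -0.04] T [0.01 0.03 0.  ] gap 0.0854
pitch z.e 0.022926525543803783 roll z.f 0.006068737399742421
```

View pics/w28c.png

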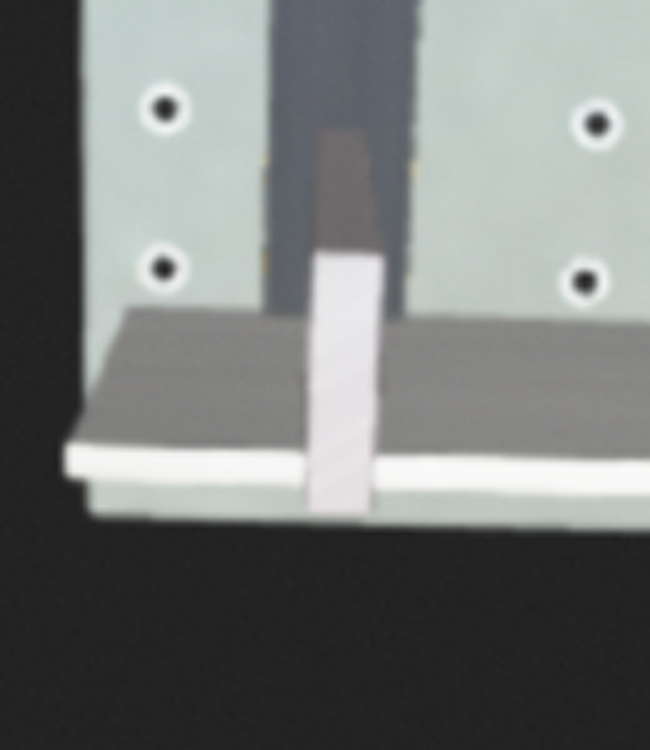

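```bash
python3 - <<'E'
from h import *
p=pickle.load(open('w28.pkl','rb'))
c=lambda a,b:(255+(a+.5)/5-.5,130+(b+.5)/5-.5)
q=[onz(p,*c(*k),.127,True) for k in [(313,250),(385,253),(370,517),(306,514)]]
for k in q: print(np.round([(k-C)@e*1e3,(k-C)@f*1e3],1))
m=np.mean(q,0); d=q[2]+q[3]-q[0]-q[1]; print('blade c',[(m-C)@e*1e3,(m-C)@f*1e3],'yaw',np.degrees(np.arctan2(d[1],d[0])))
print('holes',[np.round([(k-C)@e*1e3,(k-C)@f*1e3],1) for k in [onz(p,*c(*k),.012,True) for k in [(165,109),(164,268),(597,125),(585,283)]]])
print('plate front edge',[np.round([(k-C)@e*1e3,(k-C)@f*1e3],1) for k in [onz(p,*c(*k),.097,True) for k in [(80,443),(640,460)]]])
st_=[onz(p,*c(*k),.026,True) for k in [(270,40),(417,40),(404,300),(264,300)]]
print('stock',[np.round([(k-C)@e*1e3,(k-C)@f*1e3],1) for k in st_]); 
d=st_[2]+st_[3]-st_[0]-st_[1]; print(np.degrees(np.arctan2(d[1],d[0])))
t=F(-22,1.5,0); z=pose()[2][:,2]
for zz in (.15,.107):
  g=t.copy(); g[2]=zz; print(plan2(g+.04*z,75,6)[0])
E
```

```text
[-43.2  -3.3]
[-43.1   6.7]
[-3.1  6.2]
[-3.3 -3.2]
blade c [np.float64(-23.20381401952074), np.float64(1.5806224951690688)] yaw -15.306044446176648
holes [array([-43.8, -35.6]), array([ -9. , -35.6]), array([-43.5,  56.1]), array([-8.5, 56.1])]
plate front edge [array([ -1.5, -41.2]), array([-1.2, 52.5])]
stock [array([-60.6, -13.3]), array([-61.5,  16. ]), array([-7.4, 15.7]), array([ -6.5, -13.3])]
-15.178718408323686
[0.8, 0.3, 10.8, 0.3]
[1.0, 0.3, 18.0, 0.3]
```

>>> step_arm(
  rows=[
    [[0,1,0.3,8,0.3],[0,1,0.3,12,0.3],[0,1,0.3,12,0.3],[0,1,0.3,12,0.3],[0,1,0.3,12,0.3],[0,1,0.3,10,0.3],[0,0.5,0,6,0],[0,0,0,0,0],[0,0,0,0,0],[0,0,0,0,0]],
  ],
)

```text
t: 41.62
position: [0.5612, -0.0544, 0.0936]
tcp_rot: [0.01, 0.134, 0.991, 0.002]
contact_force: [0.1, 0.1, 0.6]
finger_gap: 0.0853
```

```bash
python3 - <<'E'
from h import *
st()
s,p,M=pose(); print('pitch z.e',M[:,2]@e,'roll z.f',M[:,2]@f)
g=F(-23,1.5,95); print(plan2(g+.04*M[:,2],75,4)[0])
im=cams.grab_frame('wrist')[:,:,::-1]; crop(im,190,130,260,170,3,'pics/w29c.png')
E
```

```text
t 41.62 p [ 0.5612 -0.0544  0.0936] yaw 74.55 axis z [ 0.0199  0.0015 -0.9998] F [0.11 0.05 0.6 ] T [-0.01  0.    0.02] gap 0.0853
pitch z.e 0.01880618731895862 roll z.f 0.00661508717003235
[-0.5, -0.3, 6.7, -0.1]
```

View pics/w29c.png

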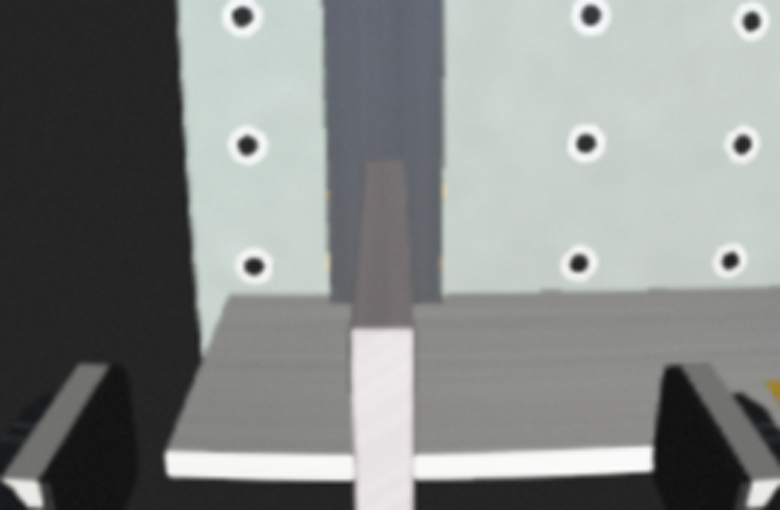

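>>> step_arm(
  rows=[
    [[0,-0.5,-0.5,6,-0.1],[0,-0.5,-0.5,7,-0.1],[0,-0.5,-0.3,7,-0.1],[0,-0.3,0,6,0],[0,0,0,0,0],[1,0,0,0,0],[1,0,0,0,0],[1,0,0,0,0],[1,0,0,0,0],[1,0,0,0,0]],
  ],
  newtons=60,
)

```text
t: 42.5
position: [0.5656, -0.0571, 0.0674]
tcp_rot: [0.012, 0.132, 0.991, 0.002]
contact_force: [-0.5, 0.7, -0.2]
finger_gap: 0.0256
```

```bash
python3 - <<'E'
from h import *
st()
s,p,M=pose(); print('pitch z.e',M[:,2]@e,'roll z.f',M[:,2]@f); g=GP()-C; print(g@e*1e3,g@f*1e3,g[2]*1e3)
E
```

```text
t 42.50 p [ 0.5656 -0.0571  0.0674] yaw 74.87 axis z [ 2.480e-02 -1.000e-04 -9.997e-01] F [-0.54  0.73 -0.2 ] T [0.   0.04 0.08] gap 0.0256
pitch z.e 0.023966977255045322 roll z.f 0.006348147449440003
-20.74249285844769 1.1911857682007638 95.38136530881565
```

>>> step_arm(
  rows=[
    [[1,0,0,0,0],[1,0,0,0,0],[1,0,0,0,0],[1,0,0,0,0],[1,0,0,0.5,0],[1,0,0,0.5,0],[1,0,0,1,0],[1,0,0,1,0],[1,0,0,1,0],[1,0,0,1,0]],
  ],
  newtons=80,
)

```text
t: 43.33
position: [0.5662, -0.0572, 0.0678]
tcp_rot: [0.012, 0.131, 0.991, 0.001]
contact_force: [-4.0, 1.5, 8.6]
finger_gap: 0.0088
```

```bash
python3 - <<'E'
from h import *
s,P,M=pose(); a=np.radians(-15.0)
Rs=np.array([[np.cos(a),-np.sin(a),0],[np.sin(a),np.cos(a),0],[0,0,1]])
hl=F(-3.2,1.5,0)
pickle.dump((M.T@(hl-P),M.T@Rs),open('g.pkl','wb')); fst()
print('roll z.f',M[:,2]@f)
im=cams.grab_frame('wrist')[:,:,::-1]; crop(im,245,80,160,190,4,'pics/w30c.png')
E
```

```text
t 43.33 p [ 0.5662 -0.0572  0.0678] yaw 74.92 axis z [ 2.440e-02 -8.000e-04 -9.997e-01] F [-3.99  1.52  8.62] T [ 0.11  0.88 -0.03] gap 0.0088
heel [ 0.5816 -0.0613  0.012 ] sq yaw -15.00 pitch(x up) -0.00 roll(y up) -0.00
heel e,f,z mm [-3.2  1.5 -0. ]
F e,f,z [-4.2  0.4  8.6]
roll z.f 0.005505895672077031
```

View pics/w30c.png

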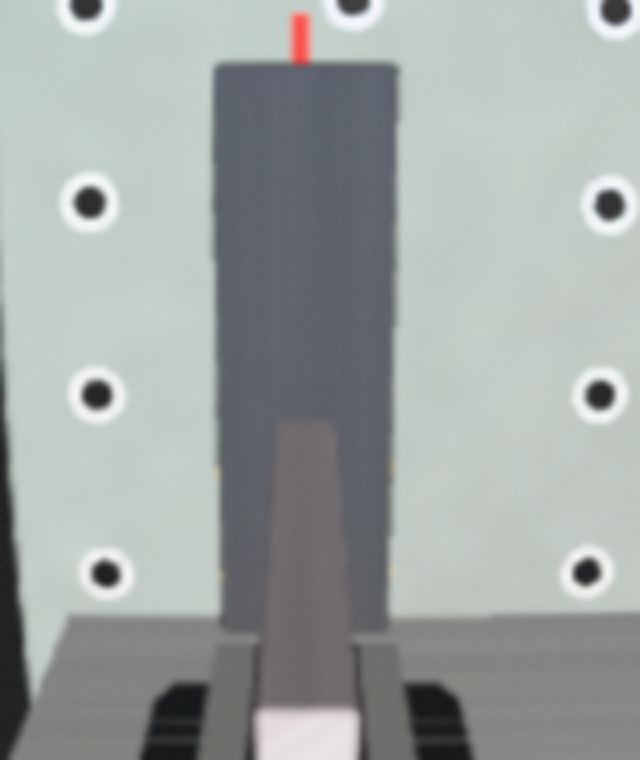

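>>> step_arm(
  rows=[
    [[1,0,-0.4,-1.2,0],[1,0,-0.5,0,0],[1,-0.8,0,0,0],[1,-0.8,0,0,0],[1,-0.8,0,0.3,0],[1,-0.8,0,0.5,0],[1,-0.8,0,0.8,0],[1,-0.8,0,1,0],[1,-0.8,0,1,0],[1,-0.8,0,1,0]],
  ],
)

```text
t: 44.22
position: [0.5673, -0.0585, 0.0679]
tcp_rot: [0.004, 0.131, 0.991, 0.002]
contact_force: [-9.0, 1.5, 10.2]
finger_gap: 0.0091
```

```bash
python3 - <<'E'
from h import *
fst(); M=pose()[2]; print('roll z.f',M[:,2]@f)
E
```

```text
t 44.22 p [ 0.5673 -0.0585  0.0679] yaw 75.00 axis z [ 0.0088  0.0023 -1.    ] F [-9.02  1.46 10.18] T [ 0.17  0.94 -0.03] gap 0.0091
heel [ 0.5818 -0.0624  0.0118] sq yaw -14.92 pitch(x up) -0.91 roll(y up) -0.06
heel e,f,z mm [-2.72  0.54 -0.16]
F e,f,z [-9.1 -0.9 10.2]
roll z.f 0.00454084523704646
```

>>> step_arm(
  rows=[
    [[1,1,0,0.5,0],[1,1,0,0.8,0],[1,1,0,0.8,0],[1,1,0,0.8,0],[1,1,0,0.8,0],[1,1,0,0.8,0],[1,1,0,0.8,0],[1,1,0,0.8,0],[1,1,0,0.8,0],[1,1,0,0.8,0]],
  ],
)

```text
t: 45.05
position: [0.5661, -0.0582, 0.0678]
tcp_rot: [0.014, 0.131, 0.991, 0.0]
contact_force: [0.9, -0.2, 5.2]
finger_gap: 0.0093
```

```bash
python3 - <<'E'
from h import *
fst(); M=pose()[2]; print('roll z.f',M[:,2]@f)
E
```

```text
t 45.05 p [ 0.5661 -0.0582  0.0678] yaw 74.99 axis z [ 0.0282 -0.003  -0.9996] F [ 0.86 -0.24  5.22] T [ 0.06  0.11 -0.  ] gap 0.0093
heel [ 0.5817 -0.0624  0.0121] sq yaw -14.93 pitch(x up) 0.24 roll(y up) -0.07
heel e,f,z mm [-2.85  0.52  0.08]
F e,f,z [ 0.9 -0.   5.2]
roll z.f 0.004401194477790898
```

>>> step_arm(
  rows=[
    [[1,0,0,-1.2,0],[1,0,0,-0.3,0],[1,-0.5,0,0,0],[1,-0.5,0,0,0],[1,-0.5,0,0,0],[1,-0.5,0,0,0],[1,-0.5,0,0,0],[1,-0.5,0,0,0],[1,-0.5,0,0,0],[1,-0.5,0,0,0]],
  ],
)

```text
t: 45.88
position: [0.566, -0.0581, 0.0679]
tcp_rot: [0.009, 0.13, 0.991, 0.001]
contact_force: [-3.5, 1.2, 5.2]
finger_gap: 0.0092
```

```bash
python3 - <<'E'
from h import *
fst(); M=pose()[2]; print('roll z.f',M[:,2]@f)
E
```

```text
t 45.88 p [ 0.566  -0.0581  0.0679] yaw 75.02 axis z [ 1.770e-02 -4.000e-04 -9.998e-01] F [-3.54  1.24  5.24] T [ 0.15  0.87 -0.04] gap 0.0092
heel [ 0.581  -0.0621  0.012 ] sq yaw -14.90 pitch(x up) -0.38 roll(y up) -0.07
heel e,f,z mm [-3.54  0.57 -0.  ]
F e,f,z [-3.7  0.3  5.2]
roll z.f 0.004229112791113301
```

>>> step_arm(
  rows=[
    [[1,1,0,0.8,0],[1,1,0,0.8,0],[1,1,0,0.8,0],[1,1,0,0.8,0],[1,1,0,0.8,0],[1,0,0,-2,0],[1,0,0,-2,0],[1,-0.5,0,-0.8,0],[1,-0.5,0,-0.5,0],[1,-0.5,0,-0.5,0]],
  ],
)

```text
t: 46.72
position: [0.5668, -0.0583, 0.072]
tcp_rot: [0.014, 0.131, 0.991, 0.0]
contact_force: [0.6, -0.6, -1.6]
finger_gap: 0.0091
```

```bash
python3 - <<'E'
from h import *
fst(); M=pose()[2]; print('roll z.f',M[:,2]@f)
E
```

```text
t 46.72 p [ 0.5668 -0.0583  0.072 ] yaw 74.99 axis z [ 0.0271 -0.0026 -0.9996] F [ 0.64 -0.56 -1.63] T [-0.02 -0.01 -0.04] gap 0.0091
heel [ 0.5823 -0.0625  0.0163] sq yaw -14.93 pitch(x up) 0.17 roll(y up) -0.06
heel e,f,z mm [-2.26  0.56  4.29]
F e,f,z [ 0.8 -0.4 -1.6]
roll z.f 0.004503280100176291
```

>>> step_arm(
  rows=[
    [[1,-0.6,0,-0.3,0],[1,-0.6,0,-0.3,0],[1,-0.6,0,-0.3,0],[1,-0.6,0,-0.3,0],[1,-0.6,0,-0.3,0],[1,-0.6,0,-0.3,0],[1,-0.6,0,-0.3,0],[1,-0.6,0,-0.3,0],[1,-0.6,0,-0.3,0],[1,-0.6,0,-0.3,0]],
  ],
)

```text
t: 47.55
position: [0.5676, -0.0585, 0.0724]
tcp_rot: [0.007, 0.13, 0.991, 0.001]
contact_force: [-5.5, 0.5, -0.4]
finger_gap: 0.0093
```

```bash
python3 - <<'E'
from h import *
fst(); M=pose()[2]; print('roll z.f',M[:,2]@f)
E
```

```text
t 47.55 p [ 0.5676 -0.0585  0.0724] yaw 75.01 axis z [ 1.370e-02  7.000e-04 -9.999e-01] F [-5.49  0.5  -0.4 ] T [ 0.13  0.83 -0.01] gap 0.0093
heel [ 0.5823 -0.0625  0.0164] sq yaw -14.90 pitch(x up) -0.62 roll(y up) -0.07
heel e,f,z mm [-2.19  0.52  4.43]
F e,f,z [-5.4 -0.9 -0.4]
roll z.f 0.0042296884047772045
```

>>> step_arm(
  rows=[
    [[1,-0.8,0,-0.3,0],[1,-0.8,0,-0.3,0],[1,-0.8,0,-0.3,0],[1,-0.8,0,-0.3,0],[1,-0.8,0,-0.3,0],[1,-0.8,0,-0.3,0],[1,-0.8,0,-0.3,0],[1,-0.8,0,-0.3,0],[1,-0.8,0,-0.3,0],[1,-0.8,0,-0.3,0]],
  ],
)

```text
t: 48.38
position: [0.5671, -0.0584, 0.0728]
tcp_rot: [-0.004, 0.13, 0.992, 0.002]
contact_force: [-6.7, 1.3, 0.2]
finger_gap: 0.0087
```

```bash
python3 - <<'E'
from h import *
fst(); M=pose()[2]; print('roll z.f',M[:,2]@f)
im=cams.grab_frame('wrist')[:,:,::-1]; crop(im,245,80,160,190,4,'pics/w31c.png')
im=cams.grab_frame('scene')[:,:,::-1]; crop(im,320,150,90,90,7,'pics/s31.png')
E
```

```text
t 48.38 p [ 0.5671 -0.0584  0.0728] yaw 75.08 axis z [-0.0077  0.0056 -1.    ] F [-6.66  1.3   0.24] T [0.2  1.03 0.01] gap 0.0087
heel [ 0.5807 -0.0621  0.0165] sq yaw -14.83 pitch(x up) -1.87 roll(y up) -0.12
heel e,f,z mm [-3.88  0.48  4.51]
F e,f,z [-6.8 -0.5  0.2]
roll z.f 0.003396969615620187
```

View pics/w31c.png

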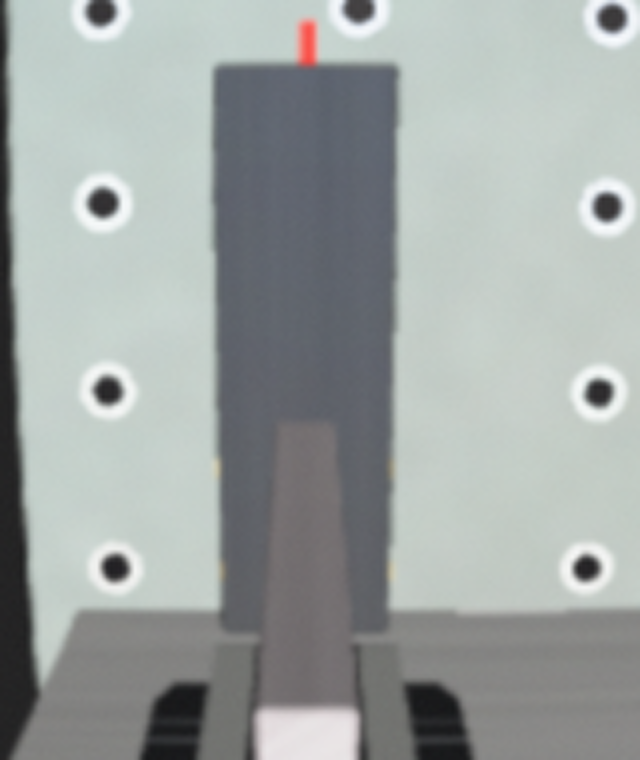

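View pics/s31.png

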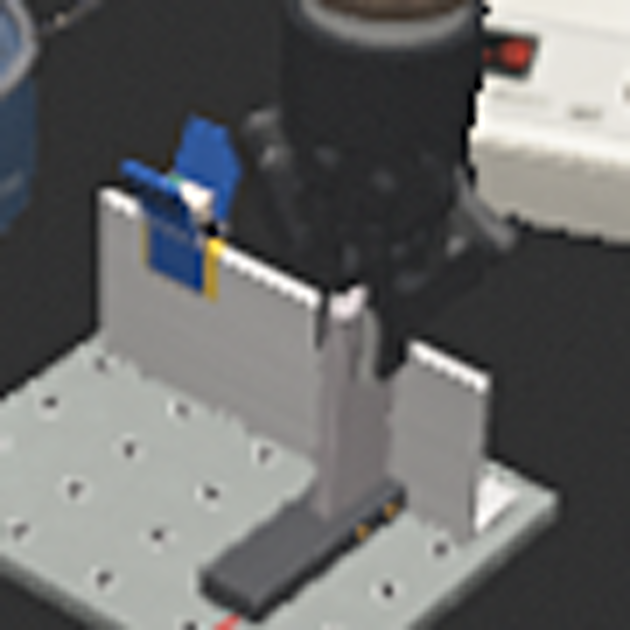

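>>> step_arm(
  rows=[
    [[1,1,0,1,0],[1,0.3,0,1.5,0],[1,0,0,1.5,0],[1,0.5,0,1.2,0],[1,1,0,1,0],[1,1,0,0.8,0],[1,1,0,0.8,0],[1,1,0,0.8,0],[1,1,0,0.8,0],[1,1,0,0.8,0]],
  ],
)

```text
t: 49.32
position: [0.5664, -0.0581, 0.068]
tcp_rot: [0.004, 0.13, 0.992, 0.001]
contact_force: [-2.2, 0.6, 5.3]
finger_gap: 0.0088
```

```bash
python3 - <<'E'
from h import *
fst(); M=pose()[2]; print('roll z.f',M[:,2]@f)
E
```

```text
t 49.32 p [ 0.5664 -0.0581  0.068 ] yaw 75.07 axis z [ 0.0087  0.0015 -1.    ] F [-2.24  0.59  5.27] T [ 0.13  0.23 -0.04] gap 0.0088
heel [ 0.5809 -0.062   0.012 ] sq yaw -14.85 pitch(x up) -0.90 roll(y up) -0.11
heel e,f,z mm [-3.72  0.65 -0.02]
F e,f,z [-2.3 -0.   5.3]
roll z.f 0.0036781919432219397
```

>>> step_arm(
  rows=[
    [[1,1,0,0.8,0],[1,1,0,0.8,0],[1,1,0,0.8,0],[1,1,0,0.8,0],[1,1,0,0.8,0],[1,1,0,0.8,0],[1,1,0,0.8,0],[1,1,0,0.8,0],[1,1,0,0.8,0],[1,1,0,0.8,0]],
  ],
)

```text
t: 50.15
position: [0.5656, -0.0579, 0.0678]
tcp_rot: [0.016, 0.13, 0.991, -0.0]
contact_force: [-0.6, -0.7, 6.5]
finger_gap: 0.0089
```

```bash
python3 - <<'E'
from h import *
fst(); M=pose()[2]; print('roll z.f',M[:,2]@f)
im=cams.grab_frame('wrist')[:,:,::-1]; crop(im,245,80,160,190,4,'pics/w32c.png')
E
```

```text
t 50.15 p [ 0.5656 -0.0579  0.0678] yaw 75.06 axis z [ 0.0314 -0.0047 -0.9995] F [-0.58 -0.73  6.46] T [ 0.17  0.56 -0.01] gap 0.0089
heel [ 0.5814 -0.0621  0.0122] sq yaw -14.86 pitch(x up) 0.45 roll(y up) -0.11
heel e,f,z mm [-3.19  0.65  0.16]
F e,f,z [-0.4 -0.9  6.5]
roll z.f 0.0035932931236490784
```

View pics/w32c.png

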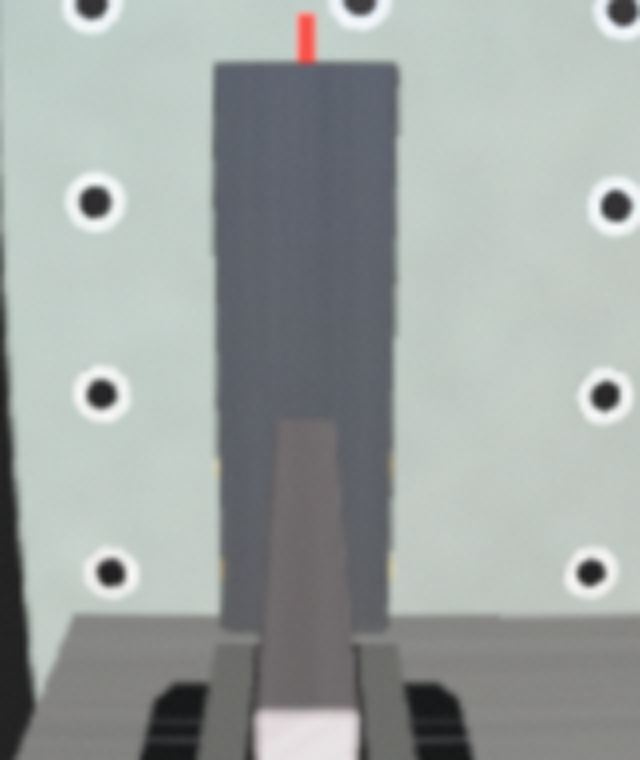

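>>> step_arm(
  rows=[
    [[1,1,0,0.8,0],[1,1,0,0.8,0],[1,0,0,-2,0],[1,0,0,-1.5,0],[1,-0.7,0,-0.5,0],[1,-0.7,0,-0.2,0],[1,-0.6,0,0,0],[1,0,0,0,0],[1,0,0,0,0],[1,0,0,0,0]],
  ],
)

```text
t: 51.03
position: [0.5662, -0.0582, 0.0694]
tcp_rot: [0.017, 0.13, 0.991, -0.0]
contact_force: [0.3, -0.4, -2.1]
finger_gap: 0.0094
```

```bash
python3 - <<'E'
from h import *
fst(); M=pose()[2]; print('roll z.f',M[:,2]@f)
E
```

```text
t 51.03 p [ 0.5662 -0.0582  0.0694] yaw 75.02 axis z [ 0.0337 -0.0052 -0.9994] F [ 0.35 -0.39 -2.08] T [ 0.01  0.04 -0.02] gap 0.0094
heel [ 0.5821 -0.0626  0.0138] sq yaw -14.90 pitch(x up) 0.58 roll(y up) -0.11
heel e,f,z mm [-2.41  0.42  1.77]
F e,f,z [ 0.4 -0.3 -2.1]
roll z.f 0.0036706956646740964
```

>>> step_arm(
  rows=[
    [[1,-0.6,0,-0.2,0],[1,-0.6,0,-0.2,0],[1,-0.6,0,-0.2,0],[1,-0.3,0,0,0],[1,-0.2,0,0.3,0],[1,-0.2,0,0.5,0],[1,-0.2,0,0.8,0],[1,-0.2,0,1,0],[1,-0.2,0,1.5,0],[1,-0.3,0,2,0]],
  ],
)

```text
t: 51.87
position: [0.5679, -0.0586, 0.0677]
tcp_rot: [0.013, 0.13, 0.991, -0.0]
contact_force: [-12.9, 3.0, 18.1]
finger_gap: 0.009
```

```bash
python3 - <<'E'
from h import *
fst(); M=pose()[2]; print('roll z.f',M[:,2]@f)
E
```

```text
t 51.87 p [ 0.5679 -0.0586  0.0677] yaw 75.07 axis z [ 0.0264 -0.0038 -0.9996] F [-12.89   3.03  18.1 ] T [ 0.52  2.   -0.12] gap 0.0090
heel [ 0.5833 -0.0628  0.012 ] sq yaw -14.85 pitch(x up) 0.16 roll(y up) -0.14
heel e,f,z mm [-1.13  0.52 -0.02]
F e,f,z [-13.2  -0.4  18.1]
roll z.f 0.0031313797861214337
```

```bash
python3 - <<'E'
from h import *
im=cams.grab_frame('scene')[:,:,::-1]; crop(im,310,140,100,100,6,'pics/s33.png')
im=cams.grab_frame('wrist')[:,:,::-1]; crop(im,245,80,160,190,4,'pics/w33c.png'); cv2.imwrite('pics/w33.png',im)
fst()
E
```

```text
t 51.97 p [ 0.5679 -0.0586  0.0678] yaw 75.07 axis z [ 0.0265 -0.0039 -0.9996] F [-10.85   2.93  14.85] T [ 0.36  1.72 -0.09] gap 0.0089
heel [ 0.5833 -0.0628  0.012 ] sq yaw -14.85 pitch(x up) 0.16 roll(y up) -0.14
heel e,f,z mm [-1.13  0.52 -0.01]
F e,f,z [-11.2   0.   14.8]
```

View pics/s33.png

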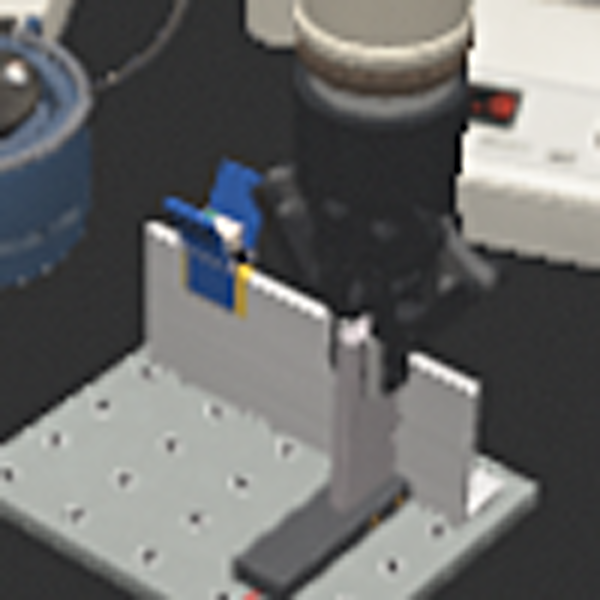

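View pics/w33.png

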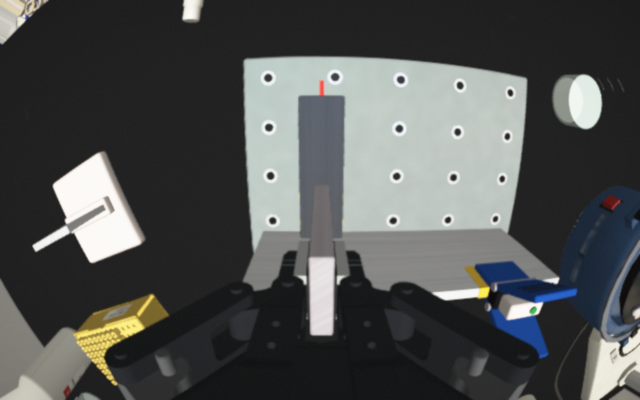

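The square stands in the corner with the red line (column 321) centred on the stock (299–344). The clip is on the band, and the push is holding at about 11 N in and 15 N down. I'm handing in now.

```bash
python3 - <<'E'
from cell import order
print(order.hand_in())
E
```

```text
the job is handed in; nothing more can be done
None
```

I handed the job in at about 52 s, with the clip on the yellow band and the square still gripped and pressed into the corner. The hand-in gave no verdict.

- **Clip:** It sits on the band with yellow showing on both sides, its centre within about 1 mm of the band middle. I felt the throat meet the edge at 5.7 N. The jaw tips look fully down in the scene view. The tail tops read about 2.5 mm high there, so "fully down" rests on the contact and the jaw tips.
- **Square:** The last force reading was about 15 N down and 11 N into the upright, at 80 N grip. The estimated heel height matched the base plate. The red line is centred on the stock in the wrist view, and lean is estimated at under about 0.5°. How closely the heel face meets the upright comes from the forces and the tool pose; I had no close side view.
- **Bystanders:** I did not touch the beaker, dish or tip box. I did not measure them again at the end, and the dish is not in the last views.

Several things did not go to plan:
- **Finger reach:** The fingertips were about 40 mm short of where the stated TCP and tip reach put them. The first clip grasp closed on air above the tails, and I then corrected for it.
- **Tool tilt:** The tool tilt drifted as the moves added up. I set the square down on the base plate beside the upright and straightened the gripper by pulling against the upright's edge, with about 20 N at most.
- **Pressing:** The first tries at pressing the square in leaned it forward. I set it flat again before the last press.

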